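# Put the weight set away after a balance check

### The job

The balance check is finished: put the weight set away. Snap the forceps, which lie across the smallest wooden case, lengthwise into the two spring clips of the rail until they are fully home in both, and take the stack of weights off the balance pan, lowering each one gently, without dropping it, to the bottom of the wooden case that fits it.

Things in the scene. Friction and masses are not known exactly. Their poses are not given: they have to be found in the camera images.
- weight_xl: Largest of four steel knob weights, about 700 g: body 70 mm across, 26 mm high; round knob 16 mm across from 30 to 43 mm above the underside on an 11 mm neck. A recess below (26 mm wide, 18.5 mm deep) takes the knob of the weight underneath: stack pitch 26 mm, lift 18 mm to clear. Bottom of the stack, on the steel pan (82 mm up) of a white balance. Origin: centre of underside, z up.
- weight_l: Second largest of four steel knob weights, about 460 g: body 58 mm across, 26 mm high; round knob 16 mm across from 30 to 43 mm above the underside on an 11 mm neck. A recess below (26 mm wide, 18.5 mm deep) takes the knob of the weight underneath: stack pitch 26 mm, lift 18 mm to clear. Stands on the largest. Origin: centre of underside, z up.
- weight_m: Second smallest of four steel knob weights, about 270 g: body 46 mm across, 26 mm high; round knob 16 mm across from 30 to 43 mm above the underside on an 11 mm neck. A recess below (26 mm wide, 18.5 mm deep) takes the knob of the weight underneath: stack pitch 26 mm, lift 18 mm to clear. Stands on the second largest. Origin: centre of underside, z up.
- weight_s: Smallest of four steel knob weights, about 140 g: body 34 mm across, 26 mm high; round knob 16 mm across from 30 to 43 mm above the underside on an 11 mm neck. A recess below (26 mm wide, 18.5 mm deep) takes the knob of the weight underneath: stack pitch 26 mm, lift 18 mm to clear. Top of the stack. Origin: centre of underside, z up.
- case_xl: Fixed round open wooden case for the largest weight, 26 mm high, rim 100 mm across. Bore 76 mm wide (3 mm play all round), flaring over the top 7 mm to about 84 mm; its floor is 8 mm above the worktop, so the knob top of a weight that is home is 51 mm up. Origin: centre of underside.
- case_l: Fixed round open wooden case for the second largest weight, 26 mm high, rim 88 mm across. Bore 64 mm wide (3 mm play all round), flaring over the top 7 mm to about 72 mm; its floor is 8 mm above the worktop, so the knob top of a weight that is home is 51 mm up. Origin: centre of underside.
- case_m: Fixed round open wooden case for the second smallest weight, 26 mm high, rim 76 mm across. Bore 52 mm wide (3 mm play all round), flaring over the top 7 mm to about 60 mm; its floor is 8 mm above the worktop, so the knob top of a weight that is home is 51 mm up. Origin: centre of underside.
- case_s: Fixed round open wooden case for the smallest weight, 26 mm high, rim 64 mm across. Bore 40 mm wide (3 mm play all round), flaring over the top 7 mm to about 48 mm; its floor is 8 mm above the worktop, so the knob top of a weight that is home is 51 mm up. Origin: centre of underside. At the start the forceps lie across its mouth.
- forceps: Steel forceps (tweezers), rigid, 18 g, lying flat across the rim of the smallest case, underside 26 mm above the worktop. 125 mm long; gripper and clips feel a bar 12 mm wide (x), 9 mm high, from 61 mm to -y to 57 mm to +y of the origin. Origin: underside, near the middle of the length; y along the length, z up.
- clip_rail: Fixed rail, 124 (y) x 34 (x) x 8 mm, two sprung steel clips opening upward, 10 mm long, 32 mm either side of its middle along y. Mouth 23 mm wide at height 41, waist 9 mm at height 28, seat at height 16 mm. Forceps laid along y and pressed down (about 5 to 12 N) spread the waist and snap in: home, underside at 16 mm; caught on the waist, 27 mm or more. Origin: centre of underside.
Not all that is in view belongs to the job. What is shaped like the case_xl but red or turquoise is not meant. What is shaped like the case_l but red is not meant.

How it is judged:
At the end, for the whole second after the job is handed in: Each weight rests upright on the floor of its own case, within 7 mm of its centre, underside 5 to 11.5 mm up; the forceps are home in both clips: underside 12 to 19.5 mm up, level, along the rail within 0.12 rad, within 5 mm across and 15 mm along it; all at rest (horizontal distance between weight_xl and case_xl below 0.007 m and z of weight_xl in the frame of case_xl between 0.005 and 0.0115 m and angle between each of weight_xl, weight_l, weight_m, weight_s's own z axis and vertical below 0.08 rad and linear speed of each of weight_xl, weight_l, weight_m, weight_s, forceps below 0.02 m/s and horizontal distance between weight_l and case_l below 0.007 m and z of weight_l in the frame of case_l between 0.005 and 0.0115 m and horizontal distance between weight_m and case_m below 0.007 m and z of weight_m in the frame of case_m between 0.005 and 0.0115 m and horizontal distance between weight_s and case_s below 0.007 m and z of weight_s in the frame of case_s between 0.005 and 0.0115 m and z of forceps in the frame of clip_rail between 0.012 and 0.0195 m and x of forceps in the frame of clip_rail between -0.005 and 0.005 m and y of forceps in the frame of clip_rail between -0.015 and 0.015 m and angle between the y axis of forceps and the y axis of clip_rail, either way round below 0.12 rad and angle between forceps's own z axis and vertical below 0.1 rad); the robot touches nothing.
It fails at once if the largest weight is dropped into a case (it falls into it faster than 0.5 m/s) (((horizontal distance between weight_xl and case_xl below 0.04 m and z of weight_xl in the frame of case_xl below 0.028 m) or (horizontal distance between weight_xl and case_l below 0.04 m and z of weight_xl in the frame of case_l below 0.028 m) or (horizontal distance between weight_xl and case_m below 0.04 m and z of weight_xl in the frame of case_m below 0.028 m) or (horizontal distance between weight_xl and case_s below 0.04 m and z of weight_xl in the frame of case_s below 0.028 m)) and linear speed of weight_xl above 0.5 m/s).
It fails at once if the second largest weight is dropped into a case (it falls into it faster than 0.5 m/s) (((horizontal distance between weight_l and case_xl below 0.04 m and z of weight_l in the frame of case_xl below 0.028 m) or (horizontal distance between weight_l and case_l below 0.04 m and z of weight_l in the frame of case_l below 0.028 m) or (horizontal distance between weight_l and case_m below 0.04 m and z of weight_l in the frame of case_m below 0.028 m) or (horizontal distance between weight_l and case_s below 0.04 m and z of weight_l in the frame of case_s below 0.028 m)) and linear speed of weight_l above 0.5 m/s).
It fails at once if the second smallest weight is dropped into a case (it falls into it faster than 0.5 m/s) (((horizontal distance between weight_m and case_xl below 0.04 m and z of weight_m in the frame of case_xl below 0.028 m) or (horizontal distance between weight_m and case_l below 0.04 m and z of weight_m in the frame of case_l below 0.028 m) or (horizontal distance between weight_m and case_m below 0.04 m and z of weight_m in the frame of case_m below 0.028 m) or (horizontal distance between weight_m and case_s below 0.04 m and z of weight_m in the frame of case_s below 0.028 m)) and linear speed of weight_m above 0.5 m/s).
It fails at once if the smallest weight is dropped into a case (it falls into it faster than 0.5 m/s) (((horizontal distance between weight_s and case_xl below 0.04 m and z of weight_s in the frame of case_xl below 0.028 m) or (horizontal distance between weight_s and case_l below 0.04 m and z of weight_s in the frame of case_l below 0.028 m) or (horizontal distance between weight_s and case_m below 0.04 m and z of weight_s in the frame of case_m below 0.028 m) or (horizontal distance between weight_s and case_s below 0.04 m and z of weight_s in the frame of case_s below 0.028 m)) and linear speed of weight_s above 0.5 m/s).
It also fails if it takes over 128 s, if anything falls off the work surface, if the arm or the gripper's body presses on something with over 40 N, if the wrist force passes 120 N, or if a joint passes its speed limit or range.

### The arm

A 6-joint arm with a two-finger parallel gripper is mounted at the origin on a cart in front of the work surface, level with it; the furniture and walls round the work are solid. World frame = base frame: x ahead of the robot, y to its left, z up, the work surface at z = 0. Lengths are in m, angles in rad, forces in N, time in s.
With the tool pointing down it reaches from about 0.325 to 0.9 m from the base axis. Payload 3.5 kg.
Tool frame: the origin (TCP) lies on the centre line of the jaws, within the pads' length; the fingertips stand env.nose_length ahead of it and the grasp point (between the pads) lies 8 mm behind it (env.nose_length is the distance from the TCP to the fingertips, in m); z points along the fingers, y is the direction in which the jaws open and shut (so a half turn about z gives the same grasp; the last joint's range is limited). The gripper opens to 85 mm and grips with 20 to 120 N. Pads are 22 mm wide; open, the fingers measure 114 mm over their backs; the gripper's body (76 mm by 85 mm) begins 54 mm behind the grasp point. The pads swing forward as they close: fully open they stand 13 mm farther back than shut.
Start: joints at [1.079, 0.276, -0.026, 1.268, 0, 1.467], TCP at [0.237, 0.578, 0.204] pointing down, gripper open.
Joint ranges: [-3.12, 3.12], [-0.85, 1.88], [-1.08, 1.24], [-1.95, 2.15], [-1.57, 1.53], [-3.14, 3.14]. Speed limits (rad/s): [2.57, 2.57, 3.14, 3.14, 3.14, 3.14].

### API

Orientations are given as [roll, pitch, yaw] about the fixed x, y, z axes, in that order (R = Rz(yaw) Ry(pitch) Rx(roll)).
In Python, from cell import env, cams, close_job gives the robot as it stands.
- The arm moves only by the tool play_rows, never from a script. Its argument "targets" is a list of rows, each an object with "hand": the finger opening in mm, from 0 to 85.4; "slide": the shift along the tool's x, y, z in units of 40 mm (1.0 is 40 mm), a list of three; "delta_rot": the turn, a rotation vector about the tool's x, y, z in units of 8 degrees (1.0 is 8 degrees), a list of three. In form: [{"hand": hand, "slide": [dx, dy, dz], "delta_rot": [ax, ay, az]}, ...]. A call has 1 to 10 rows; each row shifts and turns the pose as measured when the row begins, along the tool's axes as they then stand; what a row does not reach is not made up. A row lasts 1/10 s, in which the tool goes at most 50 mm and 8.59 degrees, less where a joint would pass 70% of its speed; a pose out of reach is approached as far as the arm can. A call is refused whole if a number of a shift passes 1 or a number of a turn 1, either way. A call with a gripper value outside its range is refused whole. The fingers move at their own pace and stop on an object; the grip force is fixed at half the most. Time passes only in rows, so rows that do not move let the fingers close. It gives the time, the measured TCP pose, the force and the opening at its end, in the units of the state.
- env.state(): the state, without advancing time (a new reading comes with each control period).
- cams.get_image(name): name is "side" or "top"; returns the picture (384x512x3 uint8, red, green, blue); there is no depth.
- cams.camera_params(name): a dict with "fx", "fy", "cx", "cy" (pixels), "R" (3x3) and "t" (3): a world point X has camera coordinates R X + t. Camera axes: x right, y down, z forward; pixel columns grow to the right and rows downward; lengths in m; the calibration is good to about 2 mm. A picture is of the moment at which its call begins. camera_params takes no time and is no camera call.
- close_job(): hands the job in, once; it reports no verdict.
Trained networks look in the newest picture that a camera, given by its name, has taken for a name from the list of things; names that differ only in an ending like _2 or _b are one class to them, and where a whole thing is asked for, a point or a joint stands for the part that bears it (a point fixed in the world has none). Each returns a list of dicts, best first, with "p" (0 to 1); they miss things now and then, are a little off and sometimes report something else, mostly with a low value. They report only what shows in the picture. A call takes as long as a camera call. They do not tell look-alikes from the thing itself.
- cams.masks_of(camera, thing): "mask" (384x512 bool, what is visible of it) and "bbox" ([left, top, right, bottom] in pixels, round what is visible of it).
The state is a dict: "t": time; "joint_positions": joint angles; "qd": joint speeds; "effort": joint torques, N m; "eef_pos": TCP position; "tcp_rot": TCP orientation; "force": force on the tool from outside, world axes, zero at the start; "moment": the same for the moment, N m; "grip_width": opening from 0.0 (shut) to 1.0 (fully open).
Only numpy, scipy, OpenCV 4.12 (cv2) and the standard library are available. Lean on these libraries where they do the work, as an engineer would, in place of code of your own. Each camera call takes 0.05 s, during which the arm holds its last target.

## Working session

There is one attempt and no reset: what is moved stays moved. The work goes in short steps, Python scripts to look and compute and a tool call to move; the robot and the scene stay as the last step left them, time stands still between calls to the robot, and variables do not carry over. Pictures are saved under pics/ and viewed, and the job is handed in when it is done.

Besides the shell and the picture viewer there is one more tool, called after "Call:" as name(argument=value, ...) on one line, values as JSON. play_rows: Moves the arm, as the interface text tells. Its arguments: {"type":"object","properties":{"targets":{"type":"array"}},"required":["targets"]}

```bash
ls; mkdir -p pics; python3 - <<'E'
from cell import env,cams
import cv2
s=env.state();print(s);print(env.nose_length)
for n in("side","top"):
    im=cams.get_image(n);cv2.imwrite(f"pics/{n}0.png",im[:,:,::-1]);p=cams.camera_params(n);print(n,p)
E
```

```text
pics
{'t': 0.0, 'joint_positions': array([ 1.07859504e+00,  2.77148013e-01, -2.79264552e-02,  1.26797887e+00,
        1.51860096e-05,  1.46738919e+00]), 'qd': array([ 0.00067267, -0.00059612,  0.00035185,  0.00148021, -0.00264333,
       -0.00082687]), 'effort': array([ 6.30784434e-04, -4.45508909e+01,  2.95202565e+01,  1.63004390e-02,
       -5.36870175e-05,  3.52464777e-07]), 'eef_pos': array([0.23652454, 0.57759567, 0.20322897]), 'tcp_rot': array([-3.13934926e+00, -2.48080476e-04,  2.75279821e+00]), 'force': array([-0.08776833, -0.79005832, -0.24435099]), 'moment': array([-0.02411101, -0.03440104, -0.05203673]), 'grip_width': 0.9961821944845468}
0.011
side {'fx': 477.96440880760156, 'fy': 477.96440880760156, 'cx': 255.71092774819212, 'cy': 199.4615362268114, 'R': array([[ 0.9995851 ,  0.02878149, -0.00112281],
       [ 0.02310409, -0.82446687, -0.5654384 ],
       [-0.01719988,  0.56517786, -0.82478976]]), 't': array([-0.50344718,  0.09053244,  1.45758387])}
top {'fx': 396.5829844602444, 'fy': 396.5829844602444, 'cx': 261.82957085531206, 'cy': 191.30781326456298, 'R': array([[-0.02599943, -0.99941329, -0.02229567],
       [-0.98974163,  0.02886931, -0.13992164],
       [ 0.14048321,  0.01842907, -0.98991153]]), 't': array([0.07696027, 0.5131864 , 1.45579149])}
```

View pics/side0.png

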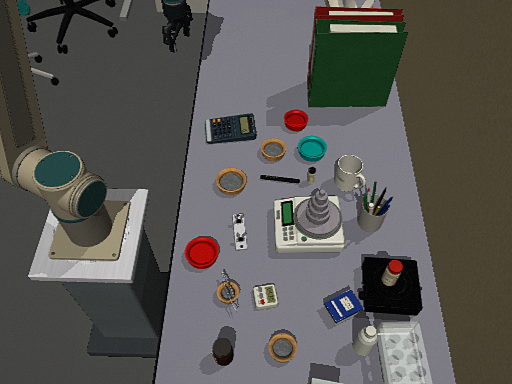

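View pics/top0.png

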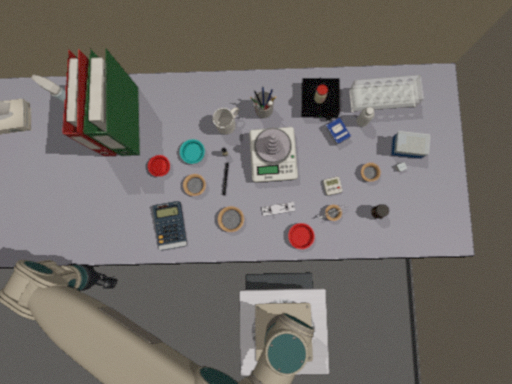

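Side view: forceps on a case at (228,292), rail (240,231), stack (319,212), wooden cases (232,181), (273,149), (283,347). Red lookalikes are at (202,252) and (296,120), turquoise at (312,148).

```bash
cat > h.py <<'E'
import numpy as np,cv2
from cell import env,cams
def ray(n,u,v):
    p=cams.camera_params(n);R,t=np.array(p['R']),np.array(p['t'])
    d=R.T@np.array([(u-p['cx'])/p['fx'],(v-p['cy'])/p['fy'],1]);return -R.T@t,d
def onz(n,u,v,z):
    c,d=ray(n,u,v);return (c+d*(z-c[2])/d[2])
def proj(n,X):
    p=cams.camera_params(n);c=np.array(p['R'])@np.array(X)+np.array(p['t']);return p['fx']*c[0]/c[2]+p['cx'],p['fy']*c[1]/c[2]+p['cy']
E
python3 - <<'E'
from h import *
for n in("side","top"):
    cams.get_image(n)
    for th in("case_xl","case_l","case_m","case_s","clip_rail","forceps","weight_xl","weight_l","weight_m","weight_s"):
        for r in cams.masks_of(n,th)[:6]:
            m=r['mask'];v,u=np.nonzero(m);z=.026 if 'case' in th else .02
            P=np.array([onz(n,a,b,z)[:2] for a,b in zip(u,v)])
            (c,sz,a)=cv2.minAreaRect(P.astype(np.float32)*1000)
            cc,rr=cv2.minEnclosingCircle((P*1000).astype(np.float32))
            print(n,th,round(r['p'],2),r['bbox'],'ctr',np.round(c,1),np.round(sz,1),round(a,1),'circ',np.round(cc,1),round(rr*2,1))
print(env.state()['t'])
E
```

```text
side case_xl 0.8 [185.4, 238.4, 220.6, 270.6] ctr [347.3 -83.3] [ 94.  101.1] 1.6 circ [348.5 -82.9] 105.6
side case_xl 0.72 [300.4, 138.1, 326.6, 158.3] ctr [684.2 319.7] [ 94.3 109.8] 1.6 circ [682.7 321. ] 113.1
side case_xl 0.56 [216.5, 168.2, 246.3, 193.7] ctr [419.  178.2] [96.9 99.7] 1.6 circ [419.1 177.3] 105.9
side case_xl 0.38 [305.5, 207.0, 331.3, 224.9] ctr [688.2  50.9] [58.8 73.9] 78.5 circ [690.3  61. ] 79.5
side case_l 0.92 [267.3, 332.7, 294.8, 360.4] ctr [ 582.1 -350.1] [75.7 71.7] 46.4 circ [ 581.4 -350.6] 78.2
side case_l 0.74 [285.7, 110.7, 306.5, 127.4] ctr [629.1 448.8] [87.9 77.8] 89.7 circ [631.3 448.6] 96.4
side case_l 0.68 [219.1, 283.6, 234.9, 304.8] ctr [ 431.9 -205.4] [58. 62.] 2.8 circ [ 431.9 -204.8] 64.9
side case_l 0.56 [261.5, 142.0, 285.5, 160.5] ctr [552.9 313.6] [81.  96.5] 1.6 circ [550.1 312.6] 99.3
side case_m 0.92 [267.3, 332.7, 294.8, 360.4] ctr [ 582.1 -350.1] [75.7 71.7] 46.4 circ [ 581.4 -350.6] 78.2
side case_m 0.74 [285.7, 110.7, 306.5, 127.4] ctr [629.1 448.8] [87.9 77.8] 89.7 circ [631.3 448.6] 96.4
side case_m 0.68 [219.1, 283.6, 234
[... 2560 characters left out ...]
] ctr [ 580.6 -349.5] [60.4 66. ] 86.5 circ [ 580.6 -349.5] 68.9
top case_m 0.69 [183.8, 170.9, 202.8, 194.9] ctr [552.5 323.1] [80.5 85.5] 89.7 circ [551.9 321. ] 89.8
top case_m 0.68 [146.6, 155.7, 172.2, 175.6] ctr [628.8 459.9] [85.8 82.4] 88.3 circ [628.8 459. ] 88.5
top case_s 0.78 [363.5, 162.5, 378.8, 180.8] ctr [ 580.6 -349.5] [60.4 66. ] 86.5 circ [ 580.6 -349.5] 68.9
top case_s 0.69 [183.8, 170.9, 202.8, 194.9] ctr [552.5 323.1] [80.5 85.5] 89.7 circ [551.9 321. ] 89.8
top case_s 0.68 [146.6, 155.7, 172.2, 175.6] ctr [628.8 459.9] [85.8 82.4] 88.3 circ [628.8 459. ] 88.5
top clip_rail 0.8 [261.3, 206.1, 293.4, 214.3] ctr [449.9   5.5] [ 34.9 122.5] 7.9 circ [450.2   5.5] 124.5
1.2
```

```bash
python3 - <<'E'
import cv2
a=cv2.imread('pics/side0.png');b=cv2.imread('pics/top0.png')
cv2.imwrite('pics/c1.png',cv2.resize(a[190:310,190:350],None,fx=5,fy=5,interpolation=cv2.INTER_CUBIC))
cv2.imwrite('pics/c2.png',cv2.resize(b[120:240,230:390],None,fx=5,fy=5,interpolation=cv2.INTER_CUBIC))
E
```

```text
(no output)
```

View pics/c1.png

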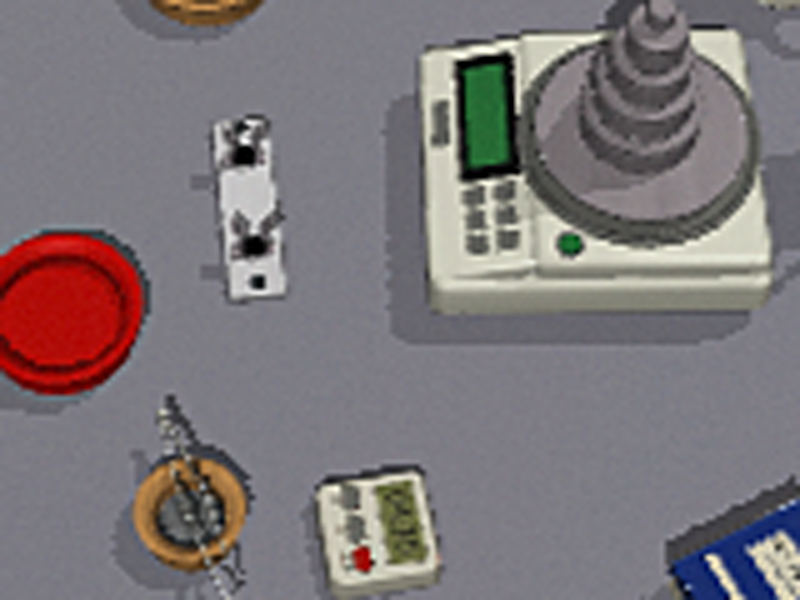

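View pics/c2.png

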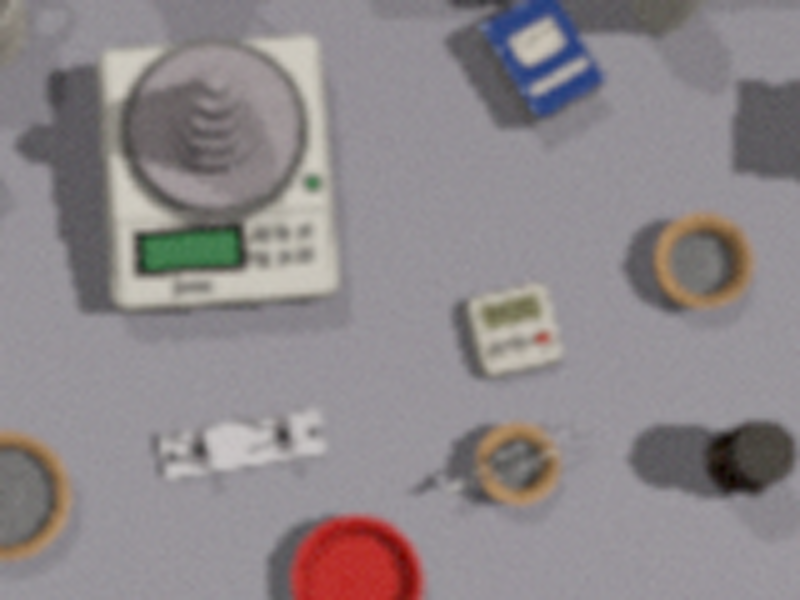

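Candidates for wooden cases (side px): xl (232,181), l (273,149), m (283,347), s (228,292, under forceps). Lookalikes: red (202,252), red (296,120), turquoise (312,148), and those are rejected by colour. Sizes agree (about 97, 88, 70, 62 mm). Next I'll refine the positions with silhouette fits.

```bash
cat >> h.py <<'E'
from scipy.optimize import minimize
S=8
def hullmask(n,pts,roi):
    l,t,r,b=roi
    q=np.array([proj(n,X) for X in pts]);q=(q+.5-[l,t])*S
    m=np.zeros(((b-t)*S,(r-l)*S),np.uint8)
    cv2.fillConvexPoly(m,cv2.convexHull(q.astype(np.float32)).astype(np.int32),1)
    return cv2.resize(m.astype(np.float32),(r-l,b-t),interpolation=cv2.INTER_AREA)
def disc(x,y,R,zs):
    a=np.linspace(0,2*np.pi,48,endpoint=False)
    return [(x+R*np.cos(k),y+R*np.sin(k),z) for z in zs for k in a]
E
cat > cases.py <<'E'
from h import *
C={'xl':(.417,.180,.050),'l':(.552,.318,.044),'m':(.581,-.350,.038),'s':(.432,-.205,.032)}
for n in("side","top"):
    im=cv2.imread(f'pics/{n}0.png')
    hsv=cv2.cvtColor(im,cv2.COLOR_BGR2HSV)
    w=((hsv[...,0]>5)&(hsv[...,0]<25)&(hsv[...,1]>90)&(hsv[...,2]>60)).astype(np.uint8)
    for k,(x,y,R) in C.items():
        u,v=map(int,proj(n,(x,y,.013)));h=28
        roi=(u-h,v-h,u+h,v+h);sub=w[v-h:v+h,u-h:u+h]
        cnt,_=cv2.findContours(sub,cv2.RETR_EXTERNAL,cv2.CHAIN_APPROX_NONE)
        pts=np.vstack([c for c in cnt if len(c)>8]);sm=np.zeros_like(sub);cv2.fillConvexPoly(sm,cv2.convexHull(pts),1)
        f=lambda p:np.abs(hullmask(n,disc(p[0],p[1],R,(0,.026)),roi)-sm).sum()
        r=minimize(f,(x,y),method='Nelder-Mead',options=dict(initial_simplex=[(x,y),(x+.008,y),(x,y+.008)],xatol=1e-4))
        print(n,k,np.round(r.x*1000,1),round(r.fun,1),sm.sum())
E
python3 cases.py
```

```text
Traceback (most recent call last):
  File "cases.py", line 13, in <module>
    r=minimize(f,(x,y),method='Nelder-Mead',options=dict(initial_simplex=[(x,y),(x+.008,y),(x,y+.008)],xatol=1e-4))
  File "cases.py", line 12, in <lambda>
    f=lambda p:np.abs(hullmask(n,disc(p[0],p[1],R,(0,.026)),roi)-sm).sum()
                      ~~~~~~~~^^^^^^^^^^^^^^^^^^^^^^^^^^^^^^^^^^
  File "h.py", line 14, in hullmask
    q=np.array([proj(n,X) for X in pts]);q=(q+.5-[l,t])*S
                ~~~~^^^^^
  File "h.py", line 9, in proj
    p=cams.camera_params(n);c=np.array(p['R'])@np.array(X)+np.array(p['t']);return p['fx']*c[0]/c[2]+p['cx'],p['fy']*c[1]/c[2]+p['cy']
ValueError: time passes only in moves, steps and waits
```

```bash
python3 - <<'E'
import cv2
a=cv2.imread('pics/side0.png');b=cv2.imread('pics/top0.png')
f=lambda i,x,y,w,h,k:cv2.resize(i[y:y+h,x:x+w],None,fx=k,fy=k,interpolation=cv2.INTER_LANCZOS4)
cv2.imwrite('pics/d1.png',f(a,205,260,50,56,10))
cv2.imwrite('pics/d2.png',f(b,305,195,60,40,12))
cv2.imwrite('pics/d3.png',f(a,290,180,60,60,10))
cv2.imwrite('pics/d4.png',f(b,245,120,60,50,12))
cv2.imwrite('pics/d5.png',f(a,225,208,30,46,12))
cv2.imwrite('pics/d6.png',f(b,255,195,46,30,14))
E
```

```text
(no output)
```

View pics/d1.png

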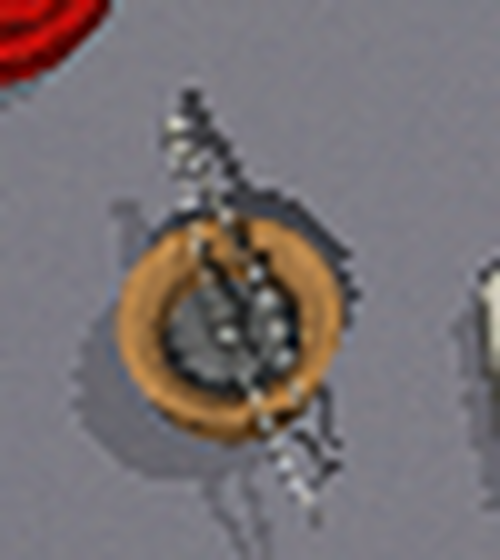

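View pics/d2.png

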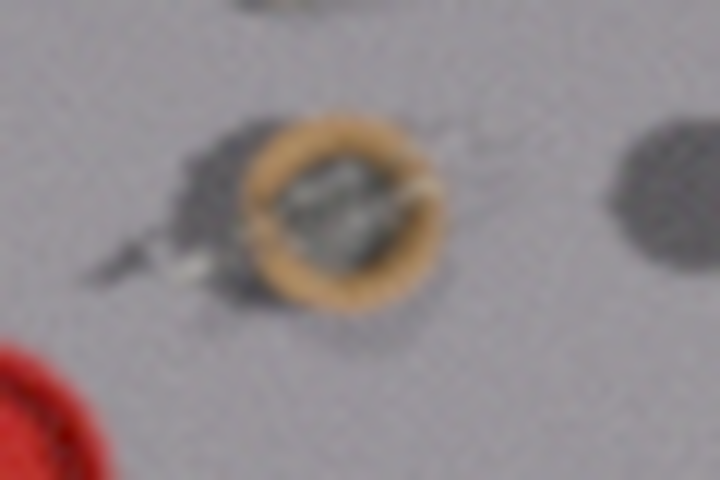

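View pics/d3.png

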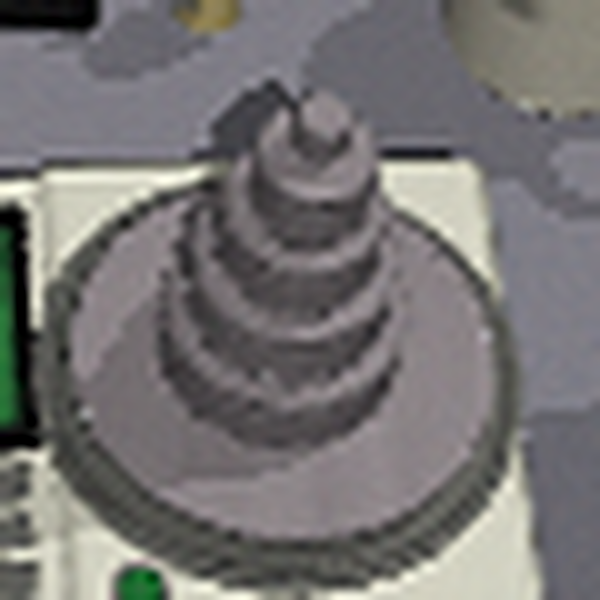

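View pics/d4.png

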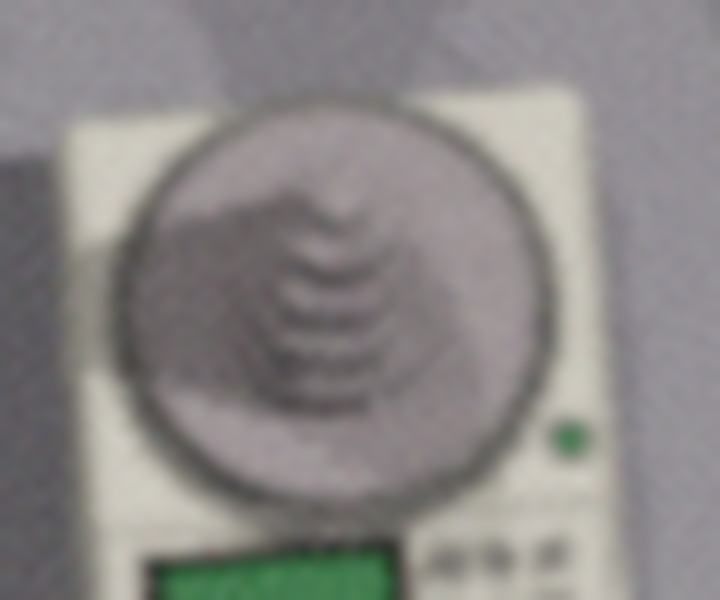

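View pics/d5.png

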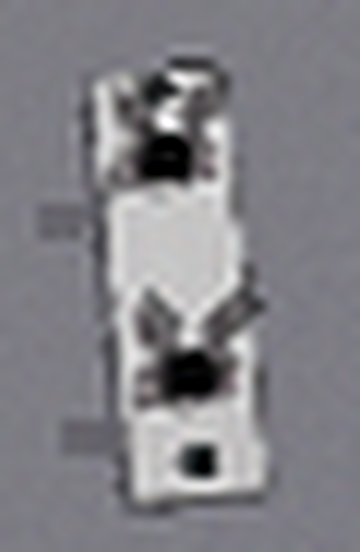

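View pics/d6.png

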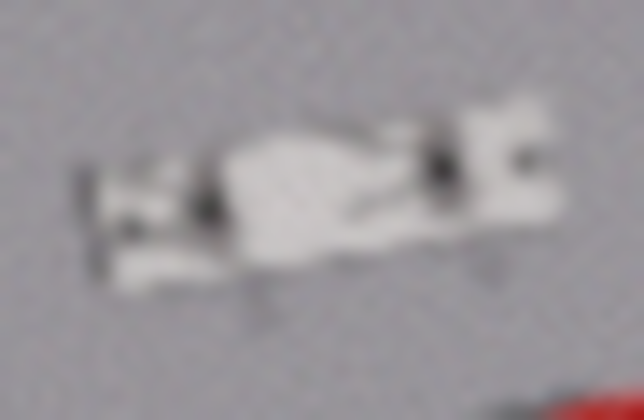

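```bash
sed -i 's/p=cams.camera_params(n)/p=P[n]/' h.py; sed -i '2a P={n:cams.camera_params(n) for n in ("side","top")}' h.py; python3 cases.py; python3 - <<'E'
from h import *
print(env.state()['t'])
# rail: sample points
# forceps direction
for n,a,b in(("side",(223.9,270.5),(236.5,309.5)),("top",(305+7.5,195+22.8),(305+41,195+11))):
    p=onz(n,*a,.03);q=onz(n,*b,.03);print(n,p,q,np.linalg.norm(p-q),np.degrees(np.arctan2(*(q-p)[:2])))
E
```

```text
side xl [418.5 188.5] 82.3 673
side l [548.3 319.3] 337.8 832
side m [ 582.4 -345.9] 92.8 676
side s [ 430.6 -197.1] 82.2 398
top xl [416.9 185.4] 68.1 502
top l [553.8 323.9] 70.4 374
top m [ 583.5 -354.6] 69.0 282
top s [ 430.2 -201.5] 58.3 190
1.2
side [ 0.41817364 -0.14162207  0.03      ] [ 0.45955485 -0.25546871  0.03      ] 0.12113407589692413 160.02469987019387
top [ 0.41066283 -0.12374642  0.03      ] [ 0.45136996 -0.25074138  0.03      ] 0.13335962862198425 162.22719756573932
```

```bash
cat > ov.py <<'E'
from h import *
import sys
C={'xl':(.417,.185,.050),'l':(.5525,.320,.044),'m':(.582,-.350,.038),'s':(.431,-.201,.032)}
def run(C,files,out):
  K=8
  rows=[]
  for n in("side","top"):
    im=cv2.imread(files[n]);tiles=[]
    for k,(x,y,R) in C.items():
        u,v=map(int,proj(n,(x,y,.013)));h=18
        t=cv2.resize(im[v-h:v+h,u-h:u+h],None,fx=K,fy=K,interpolation=cv2.INTER_CUBIC)
        if t.shape[0]!=h*2*K: continue
        t=cv2.resize(t,(190,190))if 0 else t
        for rr,z,c in((R,.026,(255,0,0)),(R-.008,.026,(0,255,0)),(R-.012,.008,(255,255,0)),(R,0,(255,0,255))):
            q=(np.array([proj(n,X) for X in disc(x,y,rr,(z,))])-[u-h,v-h]+.5)*K
            cv2.polylines(t,[q.astype(np.int32)],True,c,1)
        tiles.append(t)
    rows.append(np.hstack(tiles))
  o=np.vstack(rows);cv2.imwrite(out,cv2.resize(o,(800,int(800*o.shape[0]/o.shape[1]))))
if __name__=="__main__": run(C,{'side':'pics/side0.png','top':'pics/top0.png'},'pics/ov1.png')
E
python3 ov.py
```

```text
(no output)
```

View pics/ov1.png

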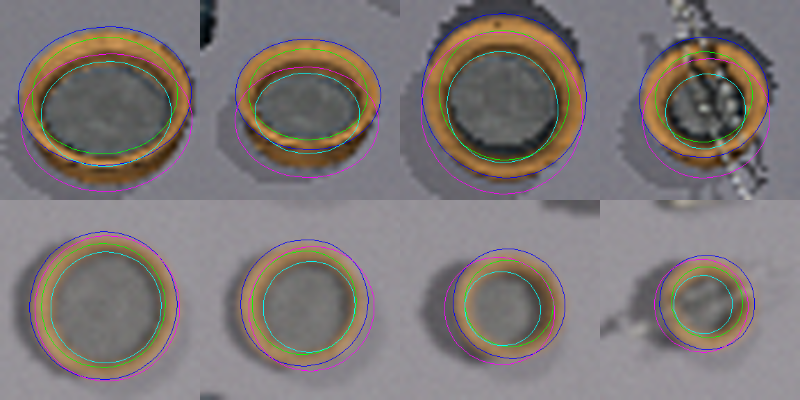

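```bash
sed -i "s/disc(p\[0\],p\[1\],R,(0,.026))/disc(p[0],p[1],R,(.024,.026))+disc(p[0],p[1],R-.005,(0,))/; s/h=28/h=19/; s/(0,.026)/(0,.026)/" cases.py
python3 cases.py
```

```text
side xl [418.5 183.4] 33.8 673
side l [552.6 320.9] 26.5 471
side m [ 582.3 -350.5] 34.3 676
side s [ 432.  -201.9] 33.9 398
top xl [416.8 184.4] 55.8 502
top l [551.  321.5] 42.5 374
top m [ 580.3 -350.5] 39.3 282
top s [ 430.1 -200.6] 42.8 190
```

```bash
cat > rail.py <<'E'
from h import *
def box(x,y,th,hx,hy,zs):
    c,s=np.cos(th),np.sin(th);return [(x+c*a-s*b,y+s*a+c*b,z) for z in zs for a in(-hx,hx) for b in(-hy,hy)]
im={n:cv2.imread(f'pics/{n}0.png') for n in("side","top")}
roi={'side':(222,204,258,258),'top':(254,196,302,224)}
sm={}
for n in roi:
    l,t,r,b=roi[n];s=im[n][t:b,l:r].astype(int);m=(s.min(2)>165).astype(np.uint8)
    m=cv2.morphologyEx(m,cv2.MORPH_CLOSE,np.ones((3,3)));cnt,_=cv2.findContours(m,cv2.RETR_EXTERNAL,cv2.CHAIN_APPROX_NONE);c=max(cnt,key=len)
    k=np.zeros_like(m);cv2.drawContours(k,[c],-1,1,-1);sm[n]=k;print(n,k.sum())
if __name__=="__main__":
  for ns in(("side",),("top",),("side","top")):
    f=lambda p:sum(np.abs(hullmask(n,box(p[0],p[1],p[2]/10,.017,.062,(0,.008)),roi[n])-sm[n]).sum() for n in ns)
    best=min((minimize(f,(.452,.003,a),method='Nelder-Mead',options=dict(initial_simplex=[(.452,.003,a),(.46,.003,a),(.452,.012,a),(.452,.003,a+.02)])) for a in(.07,.14,.8,1.2)),key=lambda r:r.fun)
    print(ns,best.x,best.fun)
  x,y,th=best.x;th/=10
  os=[]
  for n in roi:
    l,t,r,b=roi[n];o=cv2.resize(im[n][t:b,l:r],None,fx=12,fy=12,interpolation=cv2.INTER_CUBIC)
    c,s=np.cos(th),np.sin(th);L=lambda a,b,z:(x+c*a-s*b,y+s*a+c*b,z)
    def pl(P_,col):
        q=(np.array([proj(n,X) for X in P_])-[l,t]+.5)*12;cv2.polylines(o,[q.astype(np.int32)],True,col,1)
    pl([L(a,b,.008) for a,b in((-.017,-.062),(.017,-.062),(.017,.062),(-.017,.062))],(255,0,0))
    for yy in(-.032,.032):
        pl([L(a,yy+b,.041) for a,b in((-.0115,-.005),(.0115,-.005),(.0115,.005),(-.0115,.005))],(0,0,255))
        pl([L(a,yy+b,.016) for a,b in((-.006,-.005),(.006,-.005),(.006,.005),(-.006,.005))],(0,255,0))
    cv2.imwrite(f'pics/rail_{n}.png',o)
E
python3 rail.py
```

```text
side 278
top 136
('side',) [0.45330466 0.00673514 1.19135239] 137.484375
('top',) [0.4502524  0.01225823 1.2310128 ] 162.21875
('side', 'top') [0.45260942 0.0059317  1.19868097] 311.09375
```

View pics/rail_side.png

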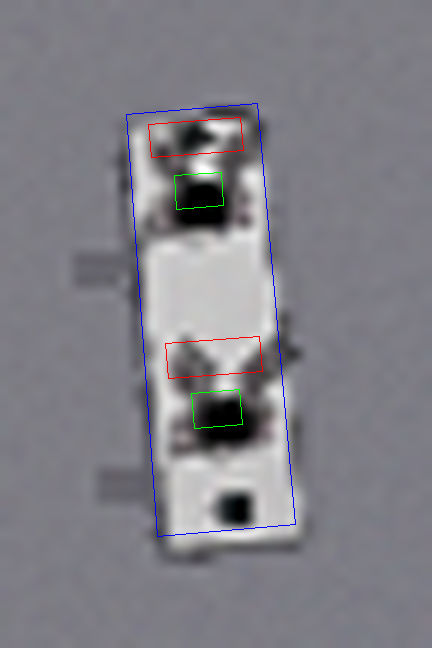

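View pics/rail_top.png

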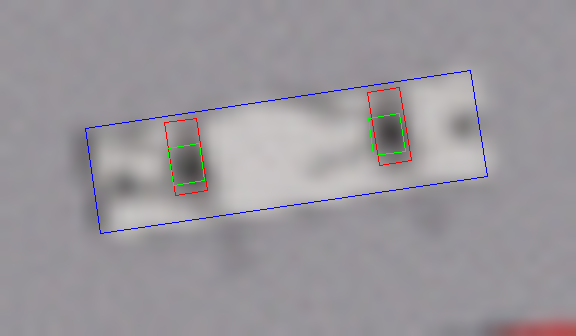

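```bash
cat > rail2.py <<'E'
import rail; from rail import *
# photometric: plate minus surround contrast along the border, thin bands
g={n:cv2.GaussianBlur(cv2.cvtColor(im[n],cv2.COLOR_BGR2GRAY),(0,0),.7).astype(np.float32) for n in im}
def f(p,ns):
    x,y,th=p[0],p[1],p[2]/10;c,s=np.cos(th),np.sin(th);tot=0
    for n in ns:
        def samp(d):
            hx,hy=.017+d,.062+d;t=np.linspace(-1,1,61)*.95
            Q=[(hx*sg,b*hy) for sg in(-1,1) for b in t]+[(a*hx,hy*sg) for sg in(-1,1) for a in t[::3]]
            X=np.array([(x+c*a-s*b,y+s*a+c*b,.008) for a,b in Q]);uv=np.array([proj(n,q) for q in X]).astype(np.float32)
            v=cv2.remap(g[n],uv[:,:1],uv[:,1:],cv2.INTER_LINEAR).ravel();return np.clip(v,110,190)
        i,o=samp(-.003),samp(.003);tot-=np.clip(i-o,-20,60).mean()
    return tot
for ns in(("side",),("top",),("side","top")):
    R=[minimize(f,(a,b,c),args=(ns,),method='Nelder-Mead',options=dict(initial_simplex=[(a,b,c),(a+.005,b,c),(a,b+.005,c),(a,b,c+.3)])) for a in(.449,.453) for b in(-.002,.004) for c in(.9,1.3)]
    r=min(R,key=lambda r:r.fun);print(ns,r.x,r.fun)
E
python3 rail2.py
```

```text
side 278
top 136
('side',) [0.45400291 0.00204898 1.4059782 ] -40.76013946533203
('top',) [0.4513899  0.00211674 1.47069952] -16.892208099365234
('side', 'top') [0.45361669 0.00202803 1.40999581] -55.279052734375
```

```bash
cat > wt.py <<'E'
from h import *
import sys
def draw(x,y,out,files={'side':'pics/side0.png','top':'pics/top0.png'},which='sml x'.replace(' ','')):
    os=[]
    for n in("side","top"):
        im=cv2.imread(files[n]);u,v=map(int,proj(n,(x,y,.14)));h=22;K=9
        o=cv2.resize(im[v-h:v+h,u-h:u+h],None,fx=K,fy=K,interpolation=cv2.INTER_CUBIC)
        def pl(r,z,c):
            q=(np.array([proj(n,X) for X in disc(x,y,r,(z,))])-[u-h,v-h]+.5)*K;cv2.polylines(o,[q.astype(np.int32)],True,c,1)
        for R,z,c in((.035,.082,(0,0,255)),(.029,.108,(0,255,0)),(.023,.134,(255,0,0)),(.017,.160,(0,255,255))):
            pl(R,z,c);pl(R,z+.026,c)
        pl(.008,.1965,(255,0,255))
        os.append(o)
    cv2.imwrite(out,np.hstack(os))
if __name__=="__main__":
    a=onz('side',322.3,192.3,.198);b=onz('top',245+34/1.2,120+19.5/1.2,.198);print(a,b)
    draw(*map(float,sys.argv[1:3]),sys.argv[3])
E
python3 wt.py .69 .06 pics/w1.png
```

```text
[0.68346286 0.0166458  0.198     ] [0.68113863 0.0155187  0.198     ]
```

View pics/w1.png

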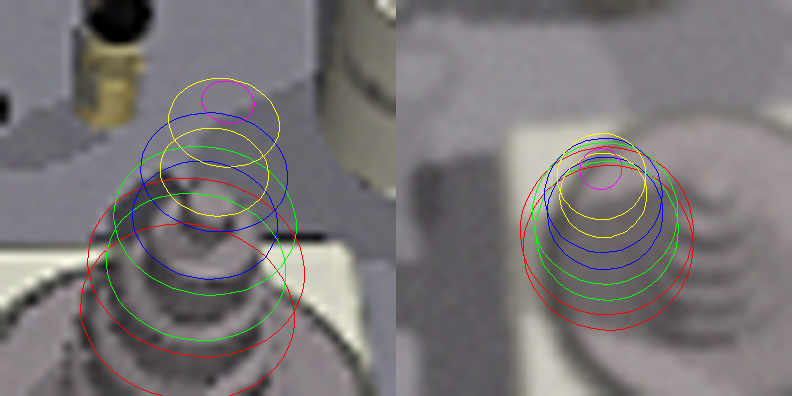

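```bash
python3 wt.py .682 .016 pics/w2.png
```

```text
[0.68346286 0.0166458  0.198     ] [0.68113863 0.0155187  0.198     ]
```

View pics/w2.png

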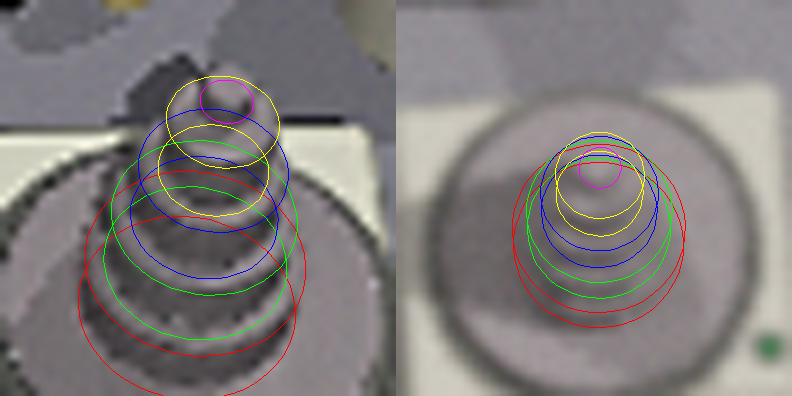

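```bash
cat > fc.py <<'E'
from h import *
import sys
def draw(x,y,th,z,out,files={'side':'pics/side0.png','top':'pics/top0.png'},h=24):
    os=[]
    for n in("side","top"):
        im=cv2.imread(files[n]);u,v=map(int,proj(n,(x,y,z)));K=384//(2*h)
        o=cv2.resize(im[v-h:v+h,u-h:u+h],None,fx=K,fy=K,interpolation=cv2.INTER_CUBIC)
        o=cv2.convertScaleAbs(o,alpha=1.4,beta=-40)
        c,s=np.cos(th),np.sin(th)
        o2=o.copy()
        for zz,col in((z,(255,0,0)),(z+.009,(0,0,255))):
            q=(np.array([proj(n,(x+c*a-s*b,y+s*a+c*b,zz)) for a,b in((-.006,-.061),(.006,-.061),(.006,.057),(-.006,.057))])-[u-h,v-h]+.5)*K
            cv2.polylines(o,[q.astype(np.int32)],True,col,1)
        os.append(np.vstack([o,o2]) if 0 else np.hstack([o,o2]))
    cv2.imwrite(out,cv2.resize(np.vstack(os),(600,600)))
if __name__=="__main__": draw(*map(float,sys.argv[1:5]),sys.argv[5])
E
python3 fc.py .437 -.199 .348 .026 pics/f1.png
```

```text
(no output)
```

View pics/f1.png

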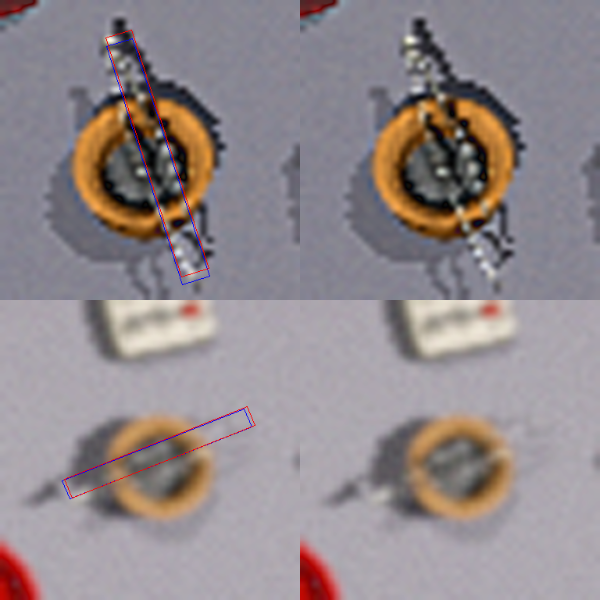

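```bash
python3 fc.py .4335 -.197 .365 .026 pics/f2.png
```

```text
(no output)
```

View pics/f2.png

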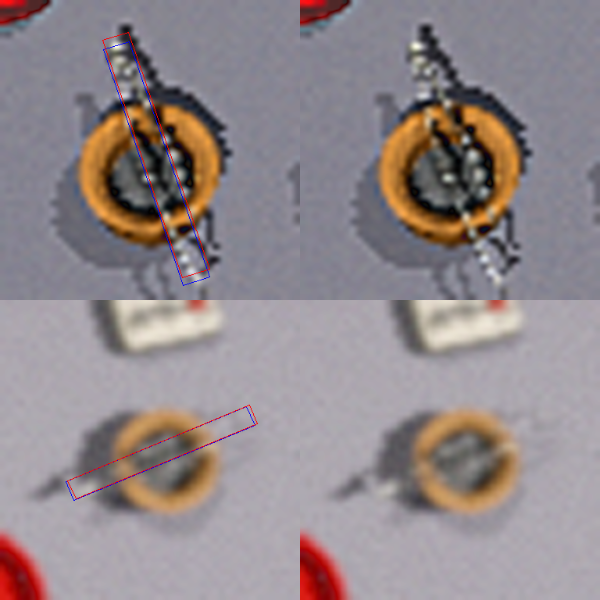

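```bash
cat > plan.py <<'E'
import sys,numpy as np
from scipy.spatial.transform import Rotation as Ro
from cell import env
s=env.state();p=s['eef_pos'];R=Ro.from_euler('xyz',s['tcp_rot'])
print('t',round(s['t'],2),'pos',np.round(p*1000,1),'rpy',np.round(s['tcp_rot'],3),'F',np.round(s['force'],1),'grip',round(s['grip_width'],3),'q',np.round(s['joint_positions'],2))
if len(sys.argv)>3:
    a=list(map(float,sys.argv[1:]))
    T=np.array(a[:3]);yaw=a[3] if len(a)>3 else s['tcp_rot'][2]
    Rt=Ro.from_euler('xyz',[np.pi,0,yaw])
    sl=R.inv().apply(T-p)/.04;sl2=Rt.inv().apply(T-p)/.04
    rv=(R.inv()*Rt).as_rotvec()/np.radians(8)
    print('slide units now-frame',np.round(sl,2),'target-frame',np.round(sl2,2),'rot units',np.round(rv,2))
E
python3 plan.py .434 -.197 .15 1.931
```

```text
t 1.2 pos [236.9 578.3 204.4] rpy [-3.142 -0.     2.753] F [-0.3  0.   0.2] grip 1.001 q [ 1.08  0.28 -0.03  1.27  0.    1.47]
slide units now-frame [-11.91 -16.07   1.36] target-frame [-19.88  -2.22   1.36] rot units [-0.   -0.    5.89]
```

Call:
play_rows(targets=[{"hand":40,"slide":[-0.4,-0.6,0],"delta_rot":[0,0,0.98]},{"hand":40,"slide":[-0.4,-0.6,0],"delta_rot":[0,0,0.98]},{"hand":40,"slide":[-0.5,-0.5,0],"delta_rot":[0,0,0.98]},{"hand":40,"slide":[-0.7,-0.4,0],"delta_rot":[0,0,0.98]},{"hand":40,"slide":[-0.8,-0.2,0],"delta_rot":[0,0,0.98]},{"hand":40,"slide":[-0.9,-0.1,0],"delta_rot":[0,0,0.98]},{"hand":40,"slide":[-0.95,-0.1,0],"delta_rot":[0,0,0]},{"hand":40,"slide":[-0.95,-0.1,0],"delta_rot":[0,0,0]},{"hand":40,"slide":[-0.95,-0.1,0],"delta_rot":[0,0,0]},{"hand":40,"slide":[-0.95,-0.1,0],"delta_rot":[0,0,0]}])

```text
t: 2.2
eef_pos: [0.3164, 0.2421, 0.2042]
tcp_rot: [3.135, -0.003, 1.906]
force: [1.3, 0.1, 0.1]
grip_width: 0.473
```

```bash
python3 plan.py .434 -.197 .12 1.931
```

```text
t 2.2 pos [316.4 242.1 204.2] rpy [ 3.135e+00 -3.000e-03  1.906e+00] F [1.3 0.1 0.1] grip 0.473 q [ 0.49 -0.14 -0.48  1.23  0.    1.72]
slide units now-frame [-11.34  -0.84   2.07] target-frame [-11.31  -1.12   2.11] rot units [ 0.04 -0.02 -0.18]
```

Call:
play_rows(targets=[{"hand":34,"slide":[-0.95,-0.1,0],"delta_rot":[0,0,-0.18]},{"hand":34,"slide":[-0.95,-0.1,0],"delta_rot":[0,0,0]},{"hand":34,"slide":[-0.95,-0.1,0],"delta_rot":[0,0,0]},{"hand":34,"slide":[-0.95,-0.1,0],"delta_rot":[0,0,0]},{"hand":34,"slide":[-0.95,-0.1,0.1],"delta_rot":[0,0,0]},{"hand":34,"slide":[-0.95,-0.1,0.2],"delta_rot":[0,0,0]},{"hand":34,"slide":[-0.95,-0.1,0.3],"delta_rot":[0,0,0]},{"hand":34,"slide":[-0.95,-0.1,0.3],"delta_rot":[0,0,0]},{"hand":34,"slide":[-0.95,-0.1,0.3],"delta_rot":[0,0,0]},{"hand":34,"slide":[-0.95,-0.1,0.3],"delta_rot":[0,0,0]}])

```text
t: 3.2
eef_pos: [0.4183, -0.144, 0.1475]
tcp_rot: [3.119, 0.005, 1.932]
force: [0.1, 1.3, -0.4]
grip_width: 0.398
```

```bash
python3 plan.py .434 -.197 .07 1.931
```

```text
t 3.2 pos [ 418.3 -144.   147.5] rpy [3.119 0.005 1.932] F [ 0.1  1.3 -0.4] grip 0.398 q [-0.49 -0.03 -0.5   1.08  0.01  0.72]
slide units now-frame [-1.37 -0.14  1.94] target-frame [-1.38 -0.1   1.94] rot units [0.16 0.04 0.01]
```

Call:
play_rows(targets=[{"hand":32,"slide":[-0.7,-0.05,0.3],"delta_rot":[0.16,0.04,0]},{"hand":32,"slide":[-0.67,-0.05,0.5],"delta_rot":[0,0,0]},{"hand":32,"slide":[0,0,0.6],"delta_rot":[0,0,0]},{"hand":32,"slide":[0,0,0.5],"delta_rot":[0,0,0]},{"hand":32,"slide":[0,0,0],"delta_rot":[0,0,0]}])

```text
t: 3.7
eef_pos: [0.4371, -0.2065, 0.0694]
tcp_rot: [3.139, 0.004, 1.923]
force: [-0.7, 0.0, 0.5]
grip_width: 0.375
```

```bash
python3 plan.py .434 -.197 .055 1.931; python3 - <<'E'
from h import *
for n in("side","top"):
    im=cams.get_image(n)[:,:,::-1].copy();u,v=map(int,proj(n,(.434,-.197,.03)))
    cv2.imwrite(f'pics/g1{n}.png',cv2.resize(im[v-40:v+40,u-40:u+40],None,fx=7,fy=7,interpolation=cv2.INTER_CUBIC))
a,b=cv2.imread('pics/g1side.png'),cv2.imread('pics/g1top.png');cv2.imwrite('pics/g1.png',cv2.resize(np.hstack([a,b]),(800,400)))
E
```

```text
t 3.7 pos [ 437.1 -206.5   69.4] rpy [3.139 0.004 1.923] F [-0.7  0.   0.5] grip 0.375 q [-0.57  0.14 -0.5   0.92 -0.    0.64]
slide units now-frame [0.25 0.01 0.36] target-frame [0.25 0.01 0.36] rot units [ 0.02  0.03 -0.06]
```

View pics/g1.png

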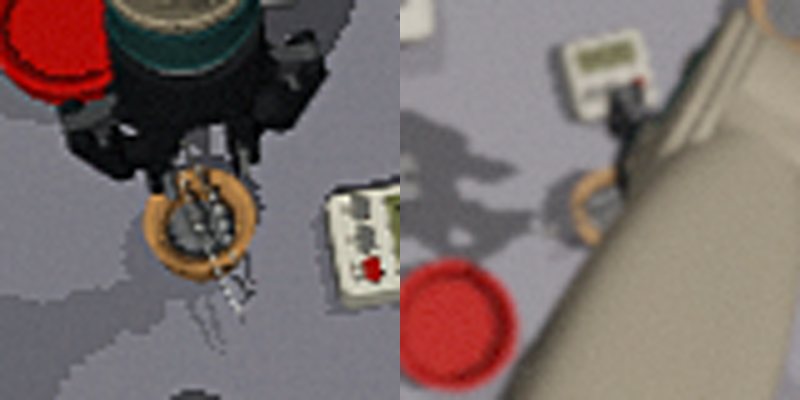

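Call:
play_rows(targets=[{"hand":32,"slide":[0.25,0,0.3],"delta_rot":[0,0,-0.06]},{"hand":32,"slide":[0,0,0.2],"delta_rot":[0,0,0]},{"hand":32,"slide":[0,0,0.15],"delta_rot":[0,0,0]},{"hand":32,"slide":[0,0,0],"delta_rot":[0,0,0]}])

```text
t: 4.2
eef_pos: [0.4376, -0.1974, 0.0473]
tcp_rot: [3.133, 0.012, 1.935]
force: [-0.9, -0.2, -0.2]
grip_width: 0.375
```

```bash
python3 plan.py .434 -.197 .0385 1.931; python3 - <<'E'
from h import *
for n in("side",):
    im=cams.get_image(n)[:,:,::-1].copy();u,v=map(int,proj(n,(.434,-.197,.03)))
    cv2.imwrite(f'pics/g2{n}.png',cv2.resize(im[v-30:v+30,u-30:u+30],None,fx=10,fy=10,interpolation=cv2.INTER_CUBIC))
E
```

```text
t 4.2 pos [ 437.6 -197.4   47.3] rpy [3.133 0.012 1.935] F [-0.9 -0.2 -0.2] grip 0.375 q [-0.56  0.15 -0.54  0.86 -0.    0.65]
slide units now-frame [ 0.04 -0.08  0.22] target-frame [ 0.04 -0.08  0.22] rot units [0.06 0.09 0.03]
```

View pics/g2side.png

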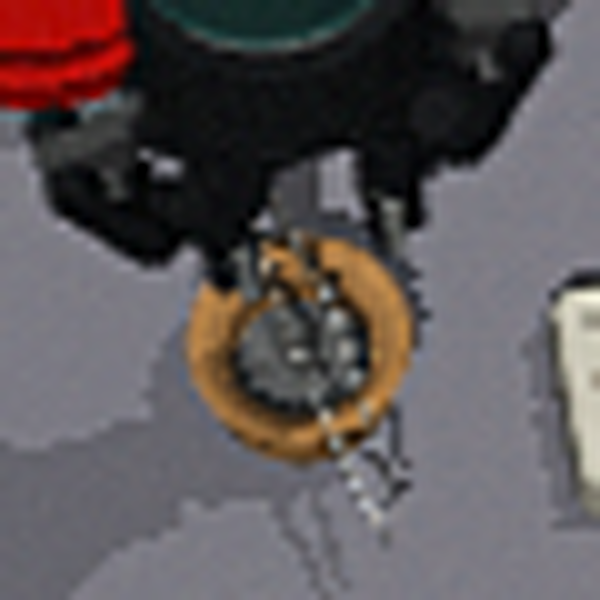

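Call:
play_rows(targets=[{"hand":32,"slide":[0.02,-0.13,0.05],"delta_rot":[0.05,0.09,0]},{"hand":32,"slide":[0,0,0.1],"delta_rot":[0,0,0]},{"hand":32,"slide":[0,0,0.07],"delta_rot":[0,0,0]},{"hand":32,"slide":[0,0,0],"delta_rot":[0,0,0]}])

```text
t: 4.65
eef_pos: [0.4335, -0.1997, 0.0391]
tcp_rot: [3.139, 0.001, 1.935]
force: [0.1, 0.2, -0.5]
grip_width: 0.374
```

```bash
python3 plan.py .434 -.197 .0385 1.931
```

```text
t 4.65 pos [ 433.5 -199.7   39.1] rpy [3.139e+00 1.000e-03 1.935e+00] F [ 0.1  0.2 -0.5] grip 0.374 q [-0.57  0.17 -0.55  0.85  0.    0.64]
slide units now-frame [0.06 0.04 0.01] target-frame [0.06 0.04 0.01] rot units [0.02 0.01 0.03]
```

Call:
play_rows(targets=[{"hand":22,"slide":[0.06,0,0],"delta_rot":[0,0,0]},{"hand":16,"slide":[0,0,0],"delta_rot":[0,0,0]},{"hand":10,"slide":[0,0,0],"delta_rot":[0,0,0]},{"hand":4,"slide":[0,0,0],"delta_rot":[0,0,0]},{"hand":4,"slide":[0,0,0],"delta_rot":[0,0,0]},{"hand":4,"slide":[0,0,0],"delta_rot":[0,0,0]}])

```text
t: 5.25
eef_pos: [0.4329, -0.1974, 0.0393]
tcp_rot: [3.138, 0.002, 1.935]
force: [0.5, -0.5, 1.1]
grip_width: 0.046
```

```bash
python3 plan.py .434 -.197 .0385 1.931
```

```text
t 5.25 pos [ 432.9 -197.4   39.3] rpy [3.138e+00 2.000e-03 1.935e+00] F [ 0.5 -0.5  1.1] grip 0.046 q [-0.56  0.17 -0.55  0.85  0.    0.64]
slide units now-frame [-0.    0.03  0.02] target-frame [-0.    0.03  0.02] rot units [0.02 0.01 0.03]
```

```bash
python3 - <<'E'
from h import *
for n in("side",):
    im=cams.get_image(n)[:,:,::-1].copy();u,v=map(int,proj(n,(.434,-.197,.03)))
    cv2.imwrite(f'pics/g3{n}.png',cv2.resize(im[v-30:v+30,u-30:u+30],None,fx=10,fy=10,interpolation=cv2.INTER_CUBIC))
    print(proj(n,(.433,-.1974,.0283)))
    cv2.imwrite(f'pics/full3.png',im)
E
```

```text
(np.float64(227.96834589405802), np.float64(289.32661386559596))
```

View pics/g3side.png

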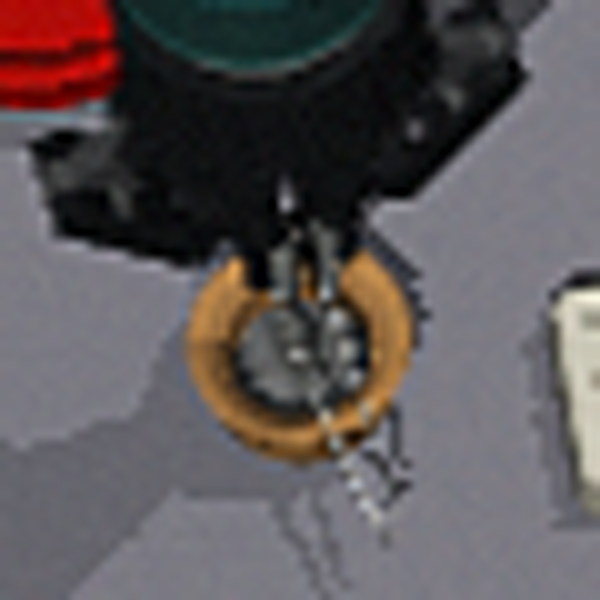

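Call:
play_rows(targets=[{"hand":4,"slide":[0,0,0.05],"delta_rot":[0,0,0]},{"hand":4,"slide":[0,0,0.0],"delta_rot":[0,0,0]}])

```text
t: 5.5
eef_pos: [0.4329, -0.1974, 0.0372]
tcp_rot: [3.138, 0.002, 1.935]
force: [-0.5, -0.1, -0.2]
grip_width: 0.046
```

Call:
play_rows(targets=[{"hand":4,"slide":[0,0,0.05],"delta_rot":[0,0,0]},{"hand":4,"slide":[0,0,0.0],"delta_rot":[0,0,0]}])

```text
t: 5.7
eef_pos: [0.4329, -0.1974, 0.035]
tcp_rot: [3.138, 0.002, 1.935]
force: [0.3, 0.2, 0.3]
grip_width: 0.049
```

```bash
python3 - <<'E'
from h import *
im=cams.get_image("side")[:,:,::-1].copy();u,v=map(int,proj("side",(.434,-.197,.03)))
for n in("side",):
    o=cv2.resize(im[v-25:v+25,u-20:u+20],None,fx=14,fy=14,interpolation=cv2.INTER_LANCZOS4)
    o=cv2.convertScaleAbs(o,alpha=1.7,beta=0);o0=cv2.imread('pics/side0.png')[v-25:v+25,u-20:u+20];o0=cv2.convertScaleAbs(cv2.resize(o0,None,fx=14,fy=14,interpolation=cv2.INTER_LANCZOS4),alpha=1.5)
    o2=np.hstack([o,o0]);cv2.imwrite('pics/g4.png',cv2.resize(o2,(800,500)))
E
```

```text
(no output)
```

View pics/g4.png

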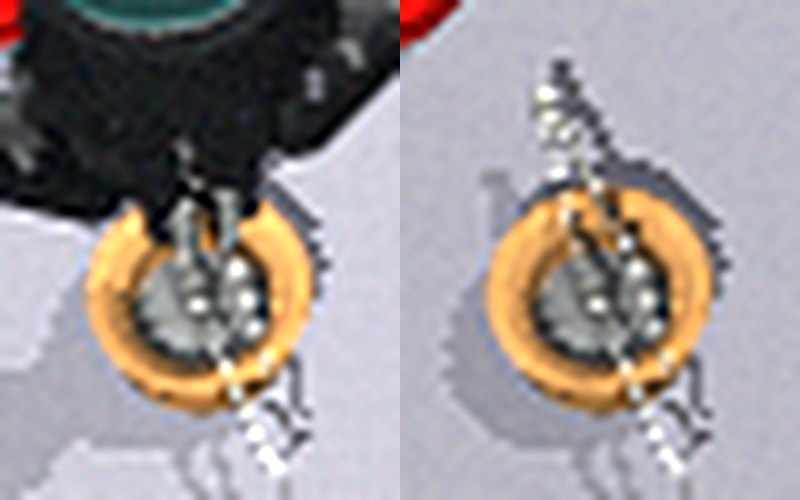

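Call:
play_rows(targets=[{"hand":4,"slide":[0,0,0.05],"delta_rot":[0,0,0]},{"hand":4,"slide":[0,0,0.0],"delta_rot":[0,0,0]}])

```text
t: 5.95
eef_pos: [0.433, -0.1975, 0.0329]
tcp_rot: [3.138, 0.002, 1.935]
force: [-0.1, -0.3, 0.5]
grip_width: 0.048
```

```bash
python3 plan.py .434 -.197 .0385 1.931; python3 - <<'E'
from h import *
for n in("side","top"):
    im=cams.get_image(n)[:,:,::-1].copy()
    cv2.imwrite(f'pics/g5{n}.png',im)
u,v=map(int,proj("side",(.434,-.197,.03)));im=cv2.imread('pics/g5side.png')
cv2.imwrite('pics/g5.png',cv2.resize(im[v-30:v+25,u-25:u+25],None,fx=10,fy=10,interpolation=cv2.INTER_NEAREST))
for n in("side",):
  for z in(.02,.025,.03,.035,.04):print(z,np.array(proj(n,(.4329,-.1974,z)))-[u-25,v-30])
E
```

```text
t 5.95 pos [ 433.  -197.5   32.9] rpy [3.138e+00 2.000e-03 1.935e+00] F [-0.1 -0.3  0.5] grip 0.048 q [-0.57  0.17 -0.56  0.84  0.    0.64]
slide units now-frame [ 0.    0.03 -0.14] target-frame [ 0.    0.03 -0.14] rot units [0.02 0.01 0.03]
0.02 [25.07926562 32.5570272 ]
0.025 [24.99076858 31.81676968]
0.03 [24.90171597 31.07186501]
0.035 [24.81210256 30.32226928]
0.04 [24.72192302 29.56793804]
```

View pics/g5.png

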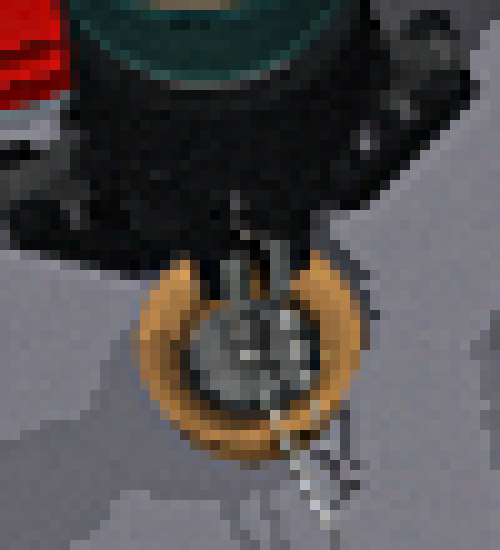

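View pics/g5top.png

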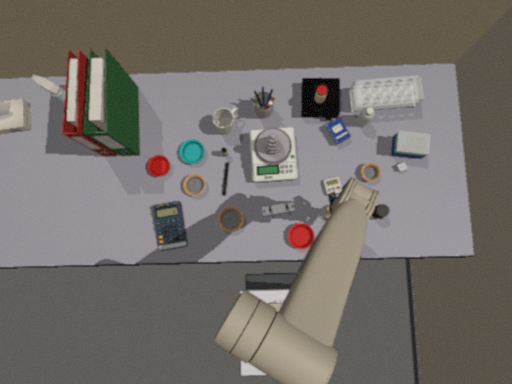

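Call:
play_rows(targets=[{"hand":4,"slide":[0,0,0.05],"delta_rot":[0,0,0]},{"hand":4,"slide":[0,0,0.0],"delta_rot":[0,0,0]}])

```text
t: 6.25
eef_pos: [0.4334, -0.1977, 0.0311]
tcp_rot: [3.138, 0.002, 1.935]
force: [-0.4, 0.2, -0.8]
grip_width: 0.039
```

Call:
play_rows(targets=[{"hand":4,"slide":[0,0,0.05],"delta_rot":[0,0,0]},{"hand":4,"slide":[0,0,0.0],"delta_rot":[0,0,0]}])

```text
t: 6.45
eef_pos: [0.4334, -0.1977, 0.0289]
tcp_rot: [3.138, 0.002, 1.935]
force: [-0.3, -0.5, -0.7]
grip_width: 0.046
```

```bash
python3 - <<'E'
from h import *
im=cams.get_image("side")[:,:,::-1].copy();cv2.imwrite('pics/g6f.png',im)
u,v=map(int,proj("side",(.434,-.197,.03)))
for r in cams.masks_of("side","forceps"):print(r['p'],r['bbox'],r['mask'].sum())
a=im[v-30:v+25,u-25:u+25];b=cv2.imread('pics/side0.png')[v-30:v+25,u-25:u+25]
o=np.hstack([cv2.resize(cv2.convertScaleAbs(x,alpha=1.8),None,fx=8,fy=8,interpolation=cv2.INTER_CUBIC) for x in(a,b)])
cv2.imwrite('pics/g6.png',o)
E
```

```text
(no output)
```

View pics/g6.png

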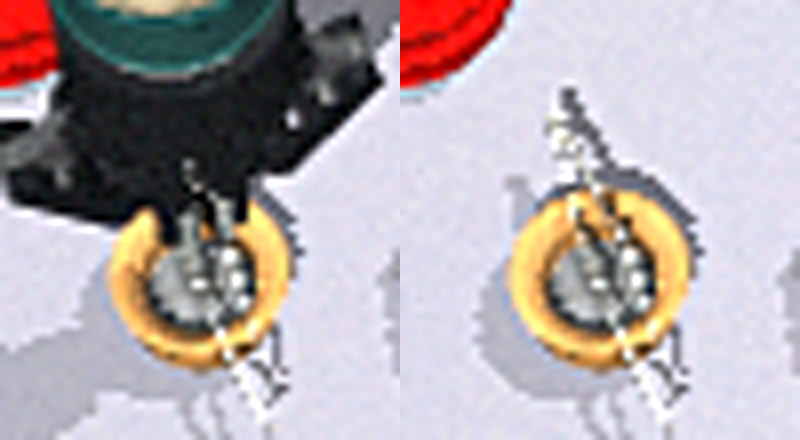

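Call:
play_rows(targets=[{"hand":4,"slide":[0,0,-0.5],"delta_rot":[0,0,0]},{"hand":4,"slide":[0,0,-0.8],"delta_rot":[0,0,0]},{"hand":4,"slide":[0,0,-0.4],"delta_rot":[0,0,0]},{"hand":4,"slide":[0,0,0],"delta_rot":[0,0,0]}])

```text
t: 6.95
eef_pos: [0.4321, -0.1971, 0.0983]
tcp_rot: [3.139, 0.0, 1.935]
force: [0.2, -0.5, 0.9]
grip_width: 0.044
```

```bash
python3 plan.py; python3 - <<'E'
from h import *
im=cams.get_image("side")[:,:,::-1].copy();cv2.imwrite('pics/g7f.png',im)
p=env.state()['eef_pos'];u,v=map(int,proj("side",p))
K=9;o=cv2.convertScaleAbs(cv2.resize(im[v-30:v+30,u-35:u+35],None,fx=K,fy=K,interpolation=cv2.INTER_CUBIC),alpha=1.7)
for d,c in((0,(0,0,255)),(.011,(0,255,0)),(-.012,(255,0,0))):
    q=(np.array(proj("side",p-[0,0,d]))-[u-35,v-30]+.5)*K;cv2.circle(o,tuple(map(int,q)),3,c,-1)
cv2.imwrite('pics/g7.png',o)
E
```

```text
t 6.95 pos [ 432.1 -197.1   98.3] rpy [3.139 0.    1.935] F [ 0.2 -0.5  0.9] grip 0.044 q [-0.57  0.1  -0.49  0.99  0.    0.64]
```

View pics/g7.png

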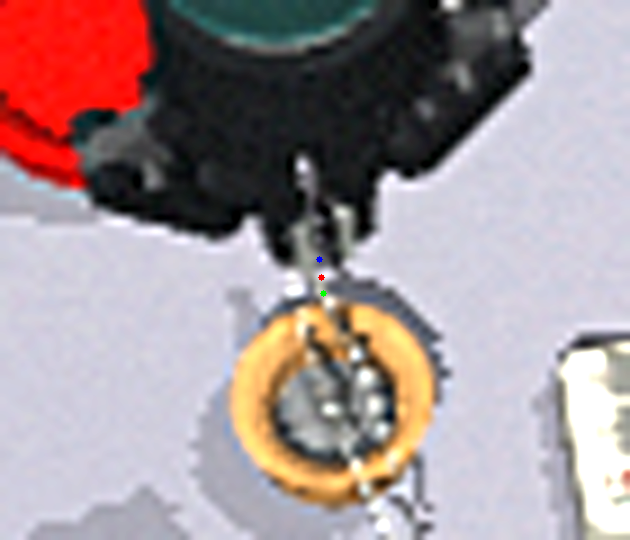

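```bash
python3 plan.py .52 -.10 .05 1.931
```

```text
t 7.0 pos [ 431.7 -196.8   97.3] rpy [ 3.140e+00 -1.000e-03  1.935e+00] F [-0.3  0.2 -0.1] grip 0.046 q [-0.57  0.1  -0.49  0.99  0.    0.64]
slide units now-frame [1.47 2.92 1.19] target-frame [1.49 2.92 1.18] rot units [ 0.01 -0.01  0.03]
```

Call:
play_rows(targets=[{"hand":0,"slide":[0.4,0.75,0],"delta_rot":[0,0,0]},{"hand":0,"slide":[0.4,0.8,0.2],"delta_rot":[0,0,0]},{"hand":0,"slide":[0.4,0.8,0.5],"delta_rot":[0,0,0]},{"hand":0,"slide":[0.2,0.5,0.5],"delta_rot":[0,0,0]},{"hand":0,"slide":[0,0,0.1],"delta_rot":[0,0,0]},{"hand":0,"slide":[0,0,0],"delta_rot":[0,0,0]}])

```text
t: 7.6
eef_pos: [0.5181, -0.101, 0.0383]
tcp_rot: [-3.138, -0.003, 1.932]
force: [0.2, -0.5, -0.2]
grip_width: -0.004
```

```bash
python3 plan.py .52 -.10 .02 1.931; python3 - <<'E'
from h import *
im=cams.get_image("side")[:,:,::-1].copy()
p=env.state()['eef_pos'];u,v=map(int,proj("side",p))
K=9;o=cv2.convertScaleAbs(cv2.resize(im[v-30:v+30,u-35:u+35],None,fx=K,fy=K,interpolation=cv2.INTER_CUBIC),alpha=1.7)
for d,c in((0,(0,0,255)),(.011,(0,255,0)),(-.012,(255,0,0))):
    q=(np.array(proj("side",p-[0,0,d]))-[u-35,v-30]+.5)*K;cv2.circle(o,tuple(map(int,q)),3,c,-1)
cv2.imwrite('pics/g8.png',o)
E
```

```text
t 7.6 pos [ 518.1 -101.    38.3] rpy [-3.138e+00 -3.000e-03  1.932e+00] F [ 0.2 -0.5 -0.2] grip -0.004 q [-0.32  0.26 -0.44  0.88  0.    0.89]
slide units now-frame [0.   0.05 0.46] target-frame [0.01 0.05 0.46] rot units [-0.02 -0.02  0.  ]
```

View pics/g8.png

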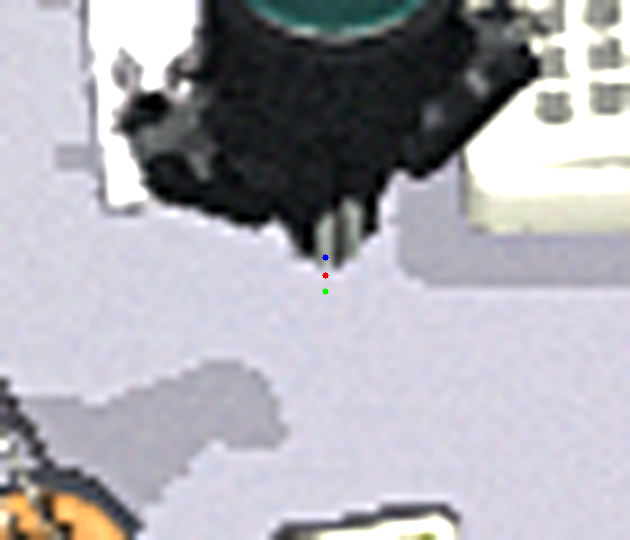

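Call:
play_rows(targets=[{"hand":0,"slide":[0,0,0.2],"delta_rot":[0,0,0]},{"hand":0,"slide":[0,0,0.15],"delta_rot":[0,0,0]},{"hand":0,"slide":[0,0,0],"delta_rot":[0,0,0]}])

```text
t: 7.95
eef_pos: [0.5167, -0.1032, 0.0244]
tcp_rot: [-3.139, -0.002, 1.928]
force: [0.3, -0.2, 1.2]
grip_width: -0.002
```

Call:
play_rows(targets=[{"hand":0,"slide":[0,0,0.15],"delta_rot":[0,0,0]},{"hand":0,"slide":[0,0,0],"delta_rot":[0,0,0]}])

```text
t: 8.15
eef_pos: [0.5165, -0.1041, 0.0184]
tcp_rot: [-3.139, -0.002, 1.926]
force: [-0.2, 0.2, 0.5]
grip_width: -0.002
```

Call:
play_rows(targets=[{"hand":0,"slide":[0,0,0.1],"delta_rot":[0,0,0]},{"hand":0,"slide":[0,0,0],"delta_rot":[0,0,0]}])

```text
t: 8.35
eef_pos: [0.5166, -0.1045, 0.0145]
tcp_rot: [-3.14, -0.001, 1.926]
force: [-1.0, -0.2, -0.1]
grip_width: -0.002
```

Call:
play_rows(targets=[{"hand":0,"slide":[0,0,0.05],"delta_rot":[0,0,0]},{"hand":0,"slide":[0,0,0],"delta_rot":[0,0,0]}])

```text
t: 8.55
eef_pos: [0.5169, -0.1045, 0.0125]
tcp_rot: [-3.14, -0.001, 1.926]
force: [0.3, 0.7, 0.5]
grip_width: -0.005
```

Call:
play_rows(targets=[{"hand":0,"slide":[0,0,0.05],"delta_rot":[0,0,0]},{"hand":0,"slide":[0,0,0],"delta_rot":[0,0,0]}])

```text
t: 8.75
eef_pos: [0.5171, -0.1045, 0.0105]
tcp_rot: [-3.141, -0.001, 1.926]
force: [-0.4, -0.3, 0.2]
grip_width: 0.0
```

Call:
play_rows(targets=[{"hand":0,"slide":[0,0,0.05],"delta_rot":[0,0,0]},{"hand":0,"slide":[0,0,0],"delta_rot":[0,0,0]}])

```text
t: 8.95
eef_pos: [0.5173, -0.1045, 0.0084]
tcp_rot: [-3.141, -0.001, 1.926]
force: [-0.2, 0.8, -0.6]
grip_width: 0.001
```

```bash
python3 - <<'E'
from h import *
im=cams.get_image("side")[:,:,::-1].copy()
p=env.state()['eef_pos'];u,v=map(int,proj("side",p))
K=9;o=cv2.convertScaleAbs(cv2.resize(im[v-30:v+30,u-35:u+35],None,fx=K,fy=K,interpolation=cv2.INTER_CUBIC),alpha=1.7)
for d,c in((0,(0,0,255)),(.0,(0,255,0)),(-.024,(255,0,0))):
    q=(np.array(proj("side",p-[0,0,d]))-[u-35,v-30]+.5)*K;cv2.circle(o,tuple(map(int,q)),3,c,-1)
cv2.imwrite('pics/g9.png',o);print(env.nose_length, [a for a in dir(env) if a[0]!='_'])
E
```

```text
0.011 ['MotionError', 'nose_length', 'state']
```

View pics/g9.png

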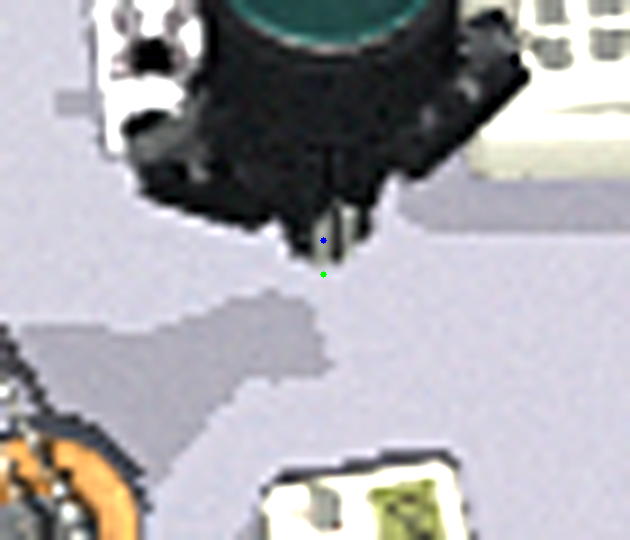

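Call:
play_rows(targets=[{"hand":0,"slide":[0,0,0.08],"delta_rot":[0,0,0]},{"hand":0,"slide":[0,0,0],"delta_rot":[0,0,0]}])

```text
t: 9.2
eef_pos: [0.5176, -0.1045, 0.0051]
tcp_rot: [-3.141, -0.0, 1.926]
force: [0.6, -0.8, -0.0]
grip_width: 0.002
```

Call:
play_rows(targets=[{"hand":0,"slide":[0,0,0.08],"delta_rot":[0,0,0]},{"hand":0,"slide":[0,0,0],"delta_rot":[0,0,0]}])

```text
t: 9.4
eef_pos: [0.5175, -0.1045, 0.0016]
tcp_rot: [-3.141, -0.0, 1.926]
force: [-0.5, 0.1, -0.2]
grip_width: 0.002
```

Call:
play_rows(targets=[{"hand":0,"slide":[0,0,0.06],"delta_rot":[0,0,0]},{"hand":0,"slide":[0,0,0],"delta_rot":[0,0,0]}])

```text
t: 9.6
eef_pos: [0.5175, -0.1045, -0.0011]
tcp_rot: [-3.141, -0.0, 1.926]
force: [0.4, 0.4, 0.6]
grip_width: 0.005
```

Call:
play_rows(targets=[{"hand":0,"slide":[0,0,0.05],"delta_rot":[0,0,0]},{"hand":0,"slide":[0,0,0],"delta_rot":[0,0,0]}])

```text
t: 9.8
eef_pos: [0.5175, -0.1045, -0.0033]
tcp_rot: [-3.141, -0.0, 1.926]
force: [0.3, -0.4, -0.6]
grip_width: -0.002
```

Call:
play_rows(targets=[{"hand":0,"slide":[0,0,0.05],"delta_rot":[0,0,0]},{"hand":0,"slide":[0,0,0],"delta_rot":[0,0,0]}])

```text
t: 10.0
eef_pos: [0.5175, -0.1045, -0.0054]
tcp_rot: [-3.141, -0.0, 1.926]
force: [0.2, -0.2, 0.4]
grip_width: 0.002
```

Call:
play_rows(targets=[{"hand":0,"slide":[0,0,0.05],"delta_rot":[0,0,0]},{"hand":0,"slide":[0,0,0],"delta_rot":[0,0,0]}])

```text
t: 10.2
eef_pos: [0.5175, -0.1045, -0.0076]
tcp_rot: [-3.141, -0.0, 1.926]
force: [-0.1, 0.1, 0.0]
grip_width: 0.002
```

```bash
python3 - <<'E'
from h import *
im=cams.get_image("side")[:,:,::-1].copy()
p=env.state()['eef_pos'];u,v=map(int,proj("side",p))
K=9;o=cv2.convertScaleAbs(cv2.resize(im[v-30:v+30,u-35:u+35],None,fx=K,fy=K,interpolation=cv2.INTER_CUBIC),alpha=1.7)
for d,c in((0,(0,0,255)),(-.01,(0,255,0)),(-.02,(255,0,0))):
    q=(np.array(proj("side",p-[0,0,d]))-[u-35,v-30]+.5)*K;cv2.circle(o,tuple(map(int,q)),3,c,-1)
cv2.imwrite('pics/g10.png',o)
E
```

```text
(no output)
```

View pics/g10.png

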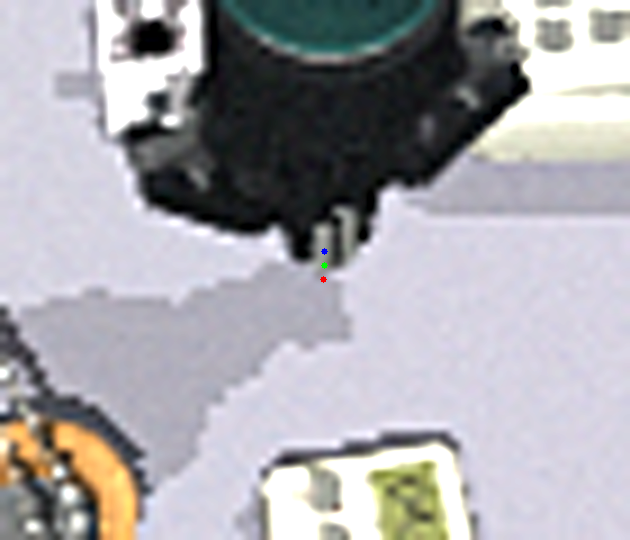

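Call:
play_rows(targets=[{"hand":0,"slide":[0,0,0.05],"delta_rot":[0,0,0]},{"hand":0,"slide":[0,0,0],"delta_rot":[0,0,0]}])

```text
t: 10.45
eef_pos: [0.5178, -0.1046, -0.0095]
tcp_rot: [-3.142, 0.0, 1.926]
force: [0.3, 0.7, 0.1]
grip_width: 0.002
```

Call:
play_rows(targets=[{"hand":0,"slide":[0,0,0.05],"delta_rot":[0,0,0]},{"hand":0,"slide":[0,0,0],"delta_rot":[0,0,0]}])

```text
t: 10.65
eef_pos: [0.5179, -0.1047, -0.0116]
tcp_rot: [-3.142, 0.0, 1.926]
force: [0.1, 0.4, 0.2]
grip_width: 0.002
```

Call:
play_rows(targets=[{"hand":0,"slide":[0,0,0.05],"delta_rot":[0,0,0]},{"hand":0,"slide":[0,0,0],"delta_rot":[0,0,0]}])

```text
t: 10.85
eef_pos: [0.5178, -0.1046, -0.0138]
tcp_rot: [-3.142, 0.0, 1.926]
force: [0.3, 0.3, 0.2]
grip_width: 0.002
```

Call:
play_rows(targets=[{"hand":0,"slide":[0,0,0.05],"delta_rot":[0,0,0]},{"hand":0,"slide":[0,0,0],"delta_rot":[0,0,0]}])

```text
t: 11.05
eef_pos: [0.5178, -0.1046, -0.016]
tcp_rot: [-3.141, 0.0, 1.926]
force: [-0.5, -1.1, -0.1]
grip_width: 0.001
```

Call:
play_rows(targets=[{"hand":0,"slide":[0,0,0.05],"delta_rot":[0,0,0]},{"hand":0,"slide":[0,0,0],"delta_rot":[0,0,0]}])

```text
t: 11.25
eef_pos: [0.5178, -0.1046, -0.0182]
tcp_rot: [-3.141, 0.0, 1.926]
force: [0.5, -0.0, 0.4]
grip_width: -0.003
```

Call:
play_rows(targets=[{"hand":0,"slide":[0,0,0.05],"delta_rot":[0,0,0]},{"hand":0,"slide":[0,0,0],"delta_rot":[0,0,0]}])

```text
t: 11.45
eef_pos: [0.5179, -0.1047, -0.0204]
tcp_rot: [-3.141, 0.0, 1.926]
force: [-0.0, -0.2, -1.0]
grip_width: -0.002
```

```bash
python3 - <<'E'
from h import *
im=cams.get_image("side")[:,:,::-1].copy()
p=env.state()['eef_pos'];u,v=map(int,proj("side",p))
K=9;o=cv2.convertScaleAbs(cv2.resize(im[v-30:v+30,u-35:u+35],None,fx=K,fy=K,interpolation=cv2.INTER_CUBIC),alpha=1.7)
for d,c in((0,(0,0,255)),(-.01,(0,255,0)),(-.02,(255,0,0))):
    q=(np.array(proj("side",p-[0,0,d]))-[u-35,v-30]+.5)*K;cv2.circle(o,tuple(map(int,q)),3,c,-1)
cv2.imwrite('pics/g11.png',o)
E
```

```text
(no output)
```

View pics/g11.png

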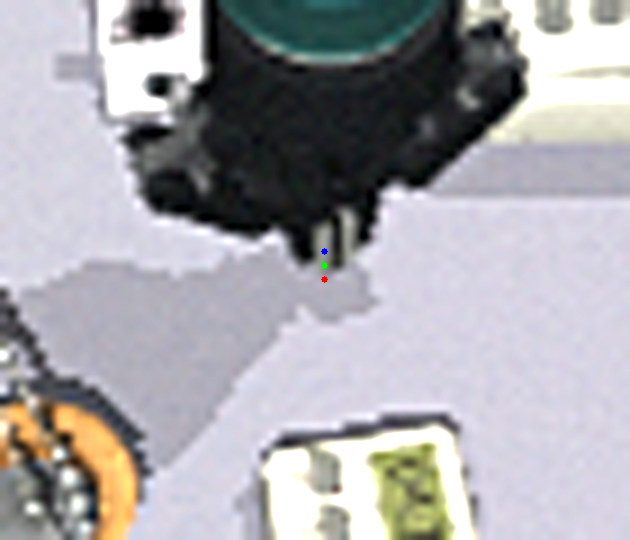

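Call:
play_rows(targets=[{"hand":0,"slide":[0,0,0.06],"delta_rot":[0,0,0]},{"hand":0,"slide":[0,0,0],"delta_rot":[0,0,0]}])

```text
t: 11.7
eef_pos: [0.5181, -0.1047, -0.0228]
tcp_rot: [3.141, 0.0, 1.926]
force: [0.0, -0.5, 0.5]
grip_width: -0.004
```

Call:
play_rows(targets=[{"hand":0,"slide":[0,0,0.05],"delta_rot":[0,0,0]},{"hand":0,"slide":[0,0,0],"delta_rot":[0,0,0]}])

```text
t: 11.9
eef_pos: [0.5181, -0.1047, -0.025]
tcp_rot: [3.141, 0.0, 1.926]
force: [0.3, 0.4, 0.9]
grip_width: 0.001
```

Call:
play_rows(targets=[{"hand":0,"slide":[0,0,0.05],"delta_rot":[0,0,0]},{"hand":0,"slide":[0,0,0],"delta_rot":[0,0,0]}])

```text
t: 12.1
eef_pos: [0.5186, -0.1049, -0.0268]
tcp_rot: [3.141, 0.001, 1.926]
force: [0.6, 0.0, 0.0]
grip_width: -0.007
```

Call:
play_rows(targets=[{"hand":0,"slide":[0,0,0.05],"delta_rot":[0,0,0]},{"hand":0,"slide":[0,0,0],"delta_rot":[0,0,0]}])

```text
t: 12.3
eef_pos: [0.5191, -0.105, -0.0262]
tcp_rot: [3.14, 0.001, 1.926]
force: [-0.9, 0.2, -0.1]
grip_width: -0.002
```

```bash
python3 - <<'E'
from h import *
im=cams.get_image("side")[:,:,::-1].copy();s=env.state();print({k:np.round(v,4) for k,v in s.items()})
p=env.state()['eef_pos'];u,v=map(int,proj("side",p))
K=9;o=cv2.convertScaleAbs(cv2.resize(im[v-30:v+30,u-35:u+35],None,fx=K,fy=K,interpolation=cv2.INTER_CUBIC),alpha=1.7)
for d,c in((0,(0,0,255)),(-.01,(0,255,0)),(-.02,(255,0,0))):
    q=(np.array(proj("side",p-[0,0,d]))-[u-35,v-30]+.5)*K;cv2.circle(o,tuple(map(int,q)),3,c,-1)
cv2.imwrite('pics/g12.png',o)
E
```

```text
{'t': np.float64(12.35), 'joint_positions': array([-3.216e-01,  3.418e-01, -4.888e-01,  7.379e-01, -2.000e-04,
        8.938e-01]), 'qd': array([ 0.0008,  0.0101, -0.0068, -0.02  ,  0.0029,  0.0005]), 'effort': array([ 1.91000e-02, -3.94055e+01,  2.09902e+01,  1.28700e-01,
       -1.90000e-03,  0.00000e+00]), 'eef_pos': array([ 0.5194, -0.1051, -0.0263]), 'tcp_rot': array([3.1400e+00, 1.5000e-03, 1.9262e+00]), 'force': array([ 1.3051, -0.6381, -0.317 ]), 'moment': array([-0.0114, -0.0058, -0.0155]), 'grip_width': np.float64(-0.0007)}
```

View pics/g12.png

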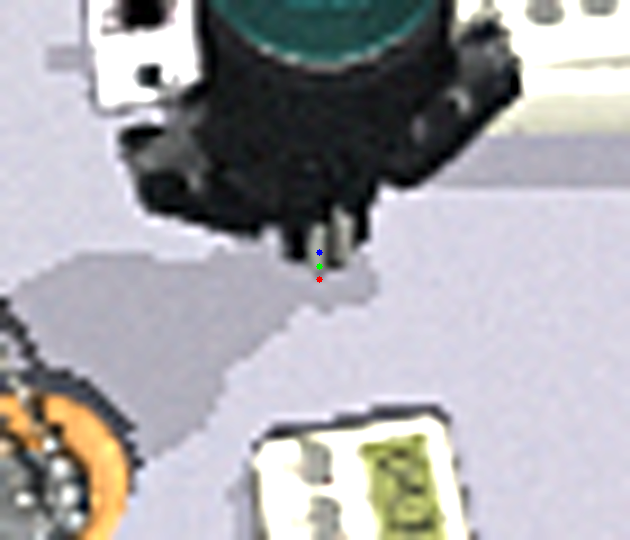

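Call:
play_rows(targets=[{"hand":0,"slide":[0,0,-0.5],"delta_rot":[0,0,0]},{"hand":0,"slide":[0,0,-0.8],"delta_rot":[0,0,0]}])

```text
t: 12.55
eef_pos: [0.5144, -0.1035, 0.0221]
tcp_rot: [-3.135, -0.005, 1.926]
force: [1.0, -0.3, -0.1]
grip_width: -0.001
```

```bash
python3 plan.py; python3 - <<'E'
from h import *
p0=np.array([.2366,.578,.2035])
os=[]
for n in("side","top"):
    im=cv2.imread(f'pics/{n}0.png');u,v=map(int,proj(n,p0));u=max(u,40);v=max(v,30)
    K=8;x0,y0=u-30,v-30
    o=cv2.convertScaleAbs(cv2.resize(im[y0:y0+60,x0:x0+60],None,fx=K,fy=K,interpolation=cv2.INTER_CUBIC),alpha=2.2)
    o=o[:480,:480]
    for d,c in((0,(0,0,255)),(.011,(0,255,0)),(-.02,(255,0,0)),(-.06,(0,255,255))):
        q=(np.array(proj(n,p0-[0,0,d]))-[x0,y0]+.5)*K;cv2.circle(o,tuple(map(int,q)),3,c,-1)
    os.append(o)
cv2.imwrite('pics/i0.png',cv2.resize(np.hstack(os),(800,400)))
for n in("side","top"):print(n,proj(n,(0,0,0)))
E
```

```text
t 12.55 pos [ 514.4 -103.5   22.1] rpy [-3.135 -0.005  1.926] F [ 1.  -0.3 -0.1] grip -0.001 q [-0.32  0.27 -0.45  0.85 -0.    0.89]
side (np.float64(90.6227717010311), np.float64(229.1485315156054))
top (np.float64(282.79488925223586), np.float64(331.1087355974079))
```

View pics/i0.png

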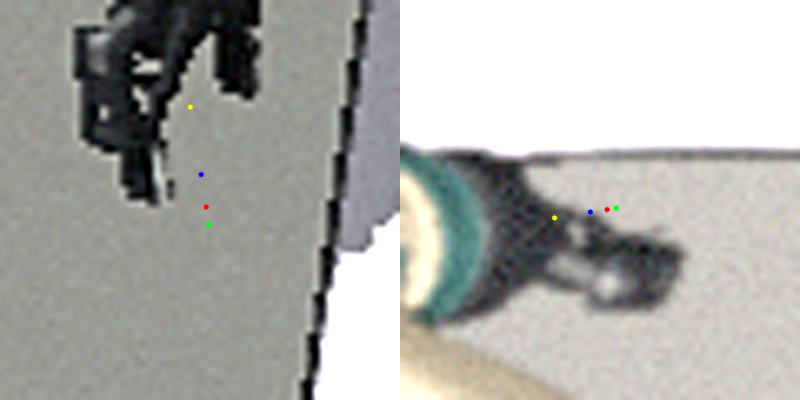

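```bash
python3 - <<'E'
from cell import env
import numpy as np
s=env.state();print(np.round(s['effort'],2),np.round(s['qd'],3),np.round(s['joint_positions'],3))
E
```

```text
[  0.05 -35.68  22.27  -0.71  -0.    -0.  ] [-0.    -0.426  0.262  0.711 -0.001 -0.001] [-0.322  0.274 -0.453  0.852 -0.     0.894]
```

Call:
play_rows(targets=[{"hand":0,"slide":[0,0,0.55],"delta_rot":[0.1,0,0]},{"hand":0,"slide":[0,0,0.25],"delta_rot":[0,0,0]},{"hand":0,"slide":[0,0,0.1],"delta_rot":[0,0,0]},{"hand":0,"slide":[0,0,0],"delta_rot":[0,0,0]},{"hand":0,"slide":[0,0,0],"delta_rot":[0,0,0]}])

```text
t: 13.05
eef_pos: [0.5175, -0.1047, -0.0118]
tcp_rot: [-3.127, -0.0, 1.926]
force: [-0.4, -0.0, 0.2]
grip_width: -0.002
```

```bash
python3 plan.py; python3 - <<'E'
from cell import env
import numpy as np
s=env.state();print(np.round(s['effort'],2),np.round(s['qd'],3),np.round(s['joint_positions'],3))
E
```

```text
t 13.05 pos [ 517.5 -104.7  -11.8] rpy [-3.127 -0.     1.926] F [-0.4 -0.   0.2] grip -0.002 q [-0.32  0.33 -0.47  0.79 -0.01  0.9 ]
[ 2.000e-02 -3.951e+01  2.186e+01  9.000e-02 -2.000e-02  0.000e+00] [-0.002  0.006 -0.009  0.    -0.    -0.   ] [-0.317  0.327 -0.469  0.786 -0.009  0.899]
```

```bash
python3 - <<'E'
from h import *
for n in P: print(n,-P[n]['R'].T@P[n]['t'])
im=cams.get_image("top")[:,:,::-1];cv2.imwrite('pics/t1.png',im)
im=cams.get_image("side")[:,:,::-1];cv2.imwrite('pics/t1s.png',im)
print(proj("top",env.state()['eef_pos']))
E
```

```text
side [ 0.52621689 -0.73466317  1.2528255 ]
top [0.30540861 0.03527089 1.51462655]
(np.float64(305.26273789117676), np.float64(191.19366402987666))
```

View pics/t1.png

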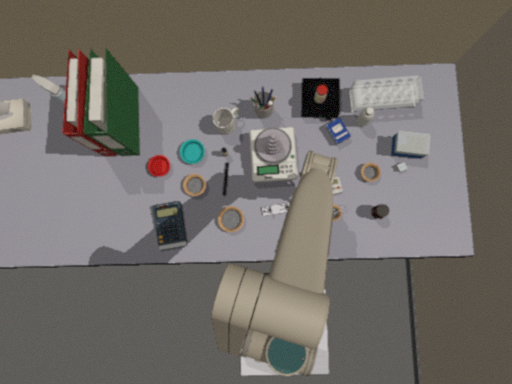

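View pics/t1s.png

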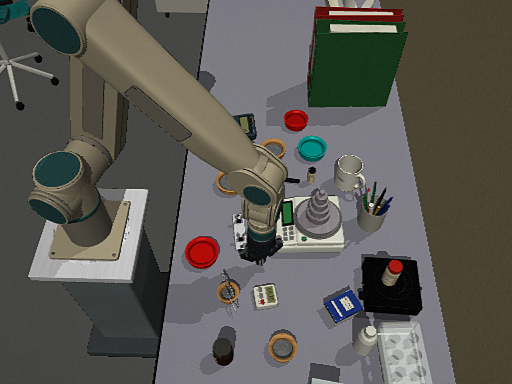

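Call:
play_rows(targets=[{"hand":10,"slide":[0,0,-0.9],"delta_rot":[-0.1,0,0]},{"hand":30,"slide":[0,0,-0.9],"delta_rot":[0,0,0]},{"hand":30,"slide":[-0.2,-0.4,-0.2],"delta_rot":[0,0,0]},{"hand":30,"slide":[-0.3,-0.8,0],"delta_rot":[0,0,0]},{"hand":30,"slide":[-0.4,-0.8,0],"delta_rot":[0,0,0]},{"hand":30,"slide":[-0.3,-0.5,0],"delta_rot":[0,0,0]},{"hand":30,"slide":[0,0,0],"delta_rot":[0,0,0]}])

```text
t: 13.85
eef_pos: [0.4408, -0.1873, 0.0738]
tcp_rot: [3.139, 0.004, 1.929]
force: [0.8, -0.7, 0.9]
grip_width: 0.354
```

```bash
python3 plan.py .433 -.199 .02 1.931
```

```text
t 13.85 pos [ 440.8 -187.3   73.8] rpy [3.139 0.004 1.929] F [ 0.8 -0.7  0.9] grip 0.354 q [-0.54  0.13 -0.51  0.93 -0.    0.68]
slide units now-frame [-0.2  -0.29  1.34] target-frame [-0.2  -0.29  1.34] rot units [ 0.02  0.03 -0.01]
```

Call:
play_rows(targets=[{"hand":30,"slide":[-0.2,-0.29,0.3],"delta_rot":[0,0,0]},{"hand":30,"slide":[0,0,0.5],"delta_rot":[0,0,0]},{"hand":30,"slide":[0,0,0.35],"delta_rot":[0,0,0]},{"hand":30,"slide":[0,0,0],"delta_rot":[0,0,0]},{"hand":30,"slide":[0,0,0],"delta_rot":[0,0,0]}])

```text
t: 14.35
eef_pos: [0.436, -0.1995, 0.0289]
tcp_rot: [3.133, 0.007, 1.928]
force: [-0.3, -0.8, -0.5]
grip_width: 0.351
```

```bash
python3 plan.py .433 -.199 .001 1.931;cat > snap.py <<'E'
from h import *
import sys
# snap.py out x y z h K
out=sys.argv[1];X=list(map(float,sys.argv[2:5]));h=int(sys.argv[5]);K=600//(2*h)
cam=sys.argv[6] if len(sys.argv)>6 else 'side'
im=cams.get_image(cam)[:,:,::-1].copy();cv2.imwrite(out.replace('.png','_f.png'),im)
u,v=map(int,proj(cam,X))
o=cv2.convertScaleAbs(cv2.resize(im[max(v-h,0):v+h,max(u-h,0):u+h],None,fx=K,fy=K,interpolation=cv2.INTER_CUBIC),alpha=1.7)
cv2.imwrite(out,o);print('origin',u-h,v-h,'K',K)
E
python3 snap.py pics/k1.png .433 -.199 .03 25
```

```text
t 14.35 pos [ 436.  -199.5   28.9] rpy [3.133 0.007 1.928] F [-0.3 -0.8 -0.5] grip 0.351 q [-0.57  0.18 -0.56  0.82  0.    0.65]
slide units now-frame [ 0.04 -0.07  0.7 ] target-frame [ 0.04 -0.07  0.7 ] rot units [ 0.06  0.05 -0.02]
origin 202 264 K 12
```

View pics/k1.png

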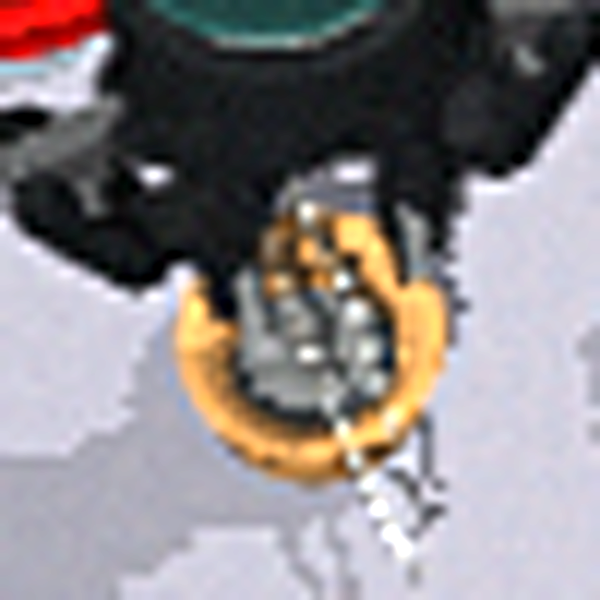

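Call:
play_rows(targets=[{"hand":30,"slide":[0.04,-0.07,0.2],"delta_rot":[0.06,0.05,0]},{"hand":30,"slide":[0,0,0.2],"delta_rot":[0,0,0]},{"hand":30,"slide":[0,0,0.1],"delta_rot":[0,0,0]},{"hand":30,"slide":[0,0,0],"delta_rot":[0,0,0]}])

```text
t: 14.8
eef_pos: [0.4347, -0.1992, 0.0091]
tcp_rot: [3.14, 0.002, 1.93]
force: [0.4, 0.3, -0.0]
grip_width: 0.354
```

```bash
python3 plan.py .433 -.199 .001 1.931; python3 snap.py pics/k2.png .433 -.199 .03 25
```

```text
t 14.8 pos [ 434.7 -199.2    9.1] rpy [3.14e+00 2.00e-03 1.93e+00] F [ 0.4  0.3 -0. ] grip 0.354 q [-0.56  0.21 -0.57  0.78 -0.    0.65]
slide units now-frame [ 0.02 -0.04  0.2 ] target-frame [ 0.02 -0.04  0.2 ] rot units [ 0.01  0.01 -0.01]
origin 202 264 K 12
```

View pics/k2.png

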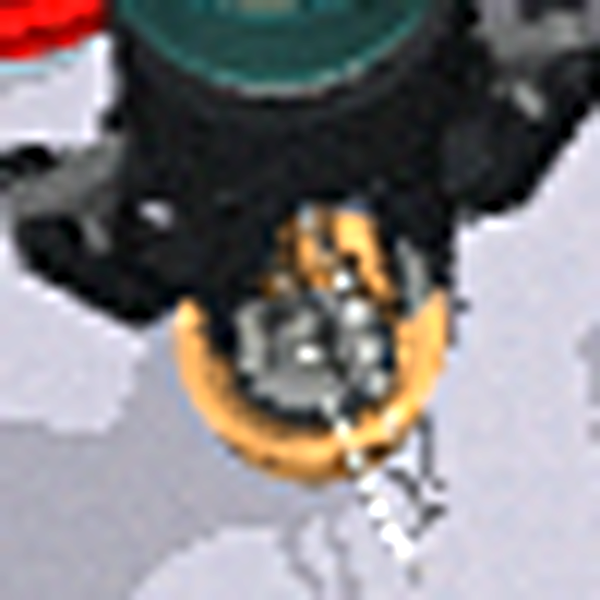

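Call:
play_rows(targets=[{"hand":30,"slide":[0,-0.03,0.1],"delta_rot":[0,0,0]},{"hand":30,"slide":[0,0,0.05],"delta_rot":[0,0,0]},{"hand":20,"slide":[0,0,0],"delta_rot":[0,0,0]},{"hand":5,"slide":[0,0,0],"delta_rot":[0,0,0]},{"hand":5,"slide":[0,0,0],"delta_rot":[0,0,0]},{"hand":5,"slide":[0,0,0],"delta_rot":[0,0,0]}])

```text
t: 15.45
eef_pos: [0.4341, -0.2002, 0.0035]
tcp_rot: [3.139, 0.003, 1.929]
force: [0.9, -0.2, -0.4]
grip_width: 0.112
```

```bash
python3 plan.py .433 -.199 .001 1.931; python3 snap.py pics/k3.png .433 -.199 .03 25
```

```text
t 15.45 pos [ 434.1 -200.2    3.5] rpy [3.139e+00 3.000e-03 1.929e+00] F [ 0.9 -0.2 -0.4] grip 0.112 q [-0.57  0.22 -0.58  0.77 -0.    0.64]
slide units now-frame [ 0.04 -0.02  0.06] target-frame [ 0.04 -0.01  0.06] rot units [ 0.02  0.02 -0.01]
origin 202 264 K 12
```

View pics/k3.png

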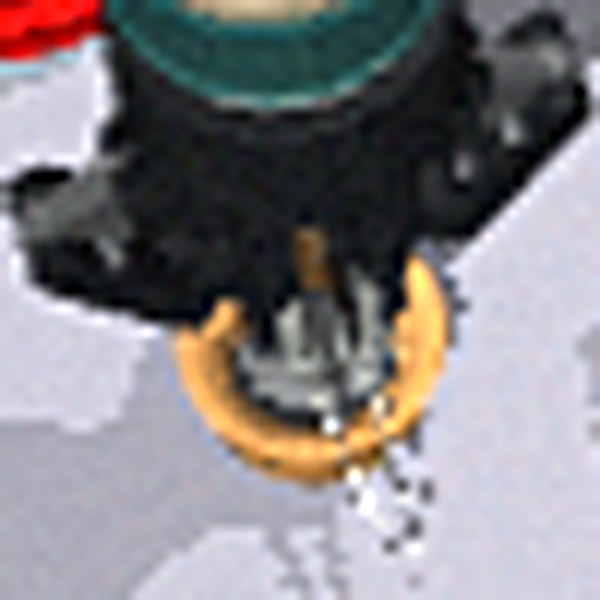

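Call:
play_rows(targets=[{"hand":5,"slide":[0,0,0],"delta_rot":[0,0,0]},{"hand":5,"slide":[0,0,-0.1],"delta_rot":[0,0,0]},{"hand":5,"slide":[0,0,-0.3],"delta_rot":[0,0,0]},{"hand":5,"slide":[0,0,-0.6],"delta_rot":[0,0,0]},{"hand":5,"slide":[0,0,-0.6],"delta_rot":[0,0,0]},{"hand":5,"slide":[0,0,-0.2],"delta_rot":[0,0,0]}])

```text
t: 16.1
eef_pos: [0.4325, -0.1991, 0.0787]
tcp_rot: [3.141, 0.0, 1.93]
force: [0.9, -0.4, -0.2]
grip_width: 0.111
```

```bash
python3 plan.py .433 -.199 .001 1.931; python3 snap.py pics/k4.png .433 -.199 .05 33; python3 snap.py pics/k4t.png .433 -.199 .07 33 top
```

```text
t 16.1 pos [ 432.5 -199.1   78.7] rpy [3.141 0.    1.93 ] F [ 0.9 -0.4 -0.2] grip 0.111 q [-0.57  0.12 -0.5   0.95 -0.    0.64]
slide units now-frame [-0.    0.01  1.94] target-frame [-0.    0.01  1.94] rot units [ 0.    0.   -0.01]
origin 194 253 K 9
origin 301 177 K 9
```

View pics/k4.png

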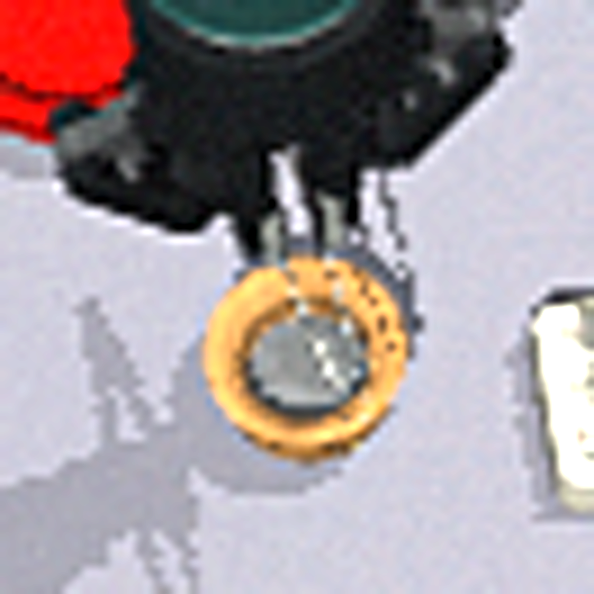

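View pics/k4t.png

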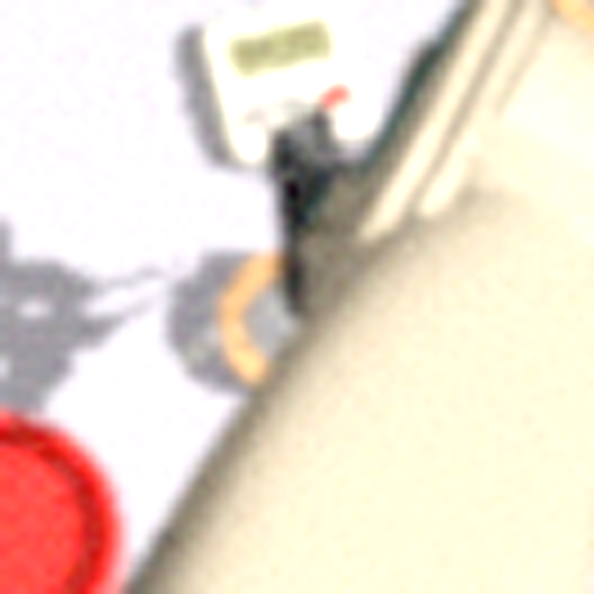

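```bash
python3 - <<'E'
from h import *
for dz in(.02,.025,.03,.035): print(dz,proj('side',(.44,-.2098,.0289+dz)))
E
python3 plan.py .4527 -.001 .06 1.706
```

```text
0.02 (np.float64(229.89970478132116), np.float64(290.5378611834309))
0.025 (np.float64(229.81491169278814), np.float64(289.77973057753053))
0.03 (np.float64(229.72957344430233), np.float64(289.0167257247725))
0.035 (np.float64(229.6436847614153), np.float64(288.2487994665874))
t 16.2 pos [ 432.3 -199.1   77.7] rpy [3.142 0.    1.929] F [-0.2 -0.5  0.5] grip 0.113 q [-0.57  0.12 -0.51  0.94 -0.    0.64]
slide units now-frame [4.46 2.22 0.44] target-frame [4.84 1.17 0.44] rot units [0.  0.  1.6]
```

Call:
play_rows(targets=[{"hand":5,"slide":[0.5,0.3,0],"delta_rot":[0,0,0.5]},{"hand":5,"slide":[0.7,0.3,0],"delta_rot":[0,0,0.6]},{"hand":5,"slide":[0.75,0.2,0],"delta_rot":[0,0,0.5]},{"hand":5,"slide":[0.75,0.2,0],"delta_rot":[0,0,0]},{"hand":5,"slide":[0.75,0.2,0],"delta_rot":[0,0,0]},{"hand":5,"slide":[0.6,0.1,0],"delta_rot":[0,0,0]},{"hand":5,"slide":[0.3,0,0],"delta_rot":[0,0,0]},{"hand":5,"slide":[0,0,0],"delta_rot":[0,0,0]}])

```text
t: 17.0
eef_pos: [0.4456, -0.0109, 0.0709]
tcp_rot: [-3.133, -0.002, 1.693]
force: [-0.5, -1.0, -0.9]
grip_width: 0.108
```

```bash
python3 plan.py .4527 -.001 .035 1.706; python3 snap.py pics/k5.png .4527 .002 .06 30
```

```text
t 17.0 pos [445.6 -10.9  70.9] rpy [-3.133e+00 -2.000e-03  1.693e+00] F [-0.5 -1.  -0.9] grip 0.108 q [-0.17  0.08 -0.57  0.93 -0.    1.28]
slide units now-frame [0.22 0.21 0.9 ] target-frame [0.22 0.21 0.9 ] rot units [-0.06 -0.02 -0.09]
origin 208 191 K 10
```

View pics/k5.png

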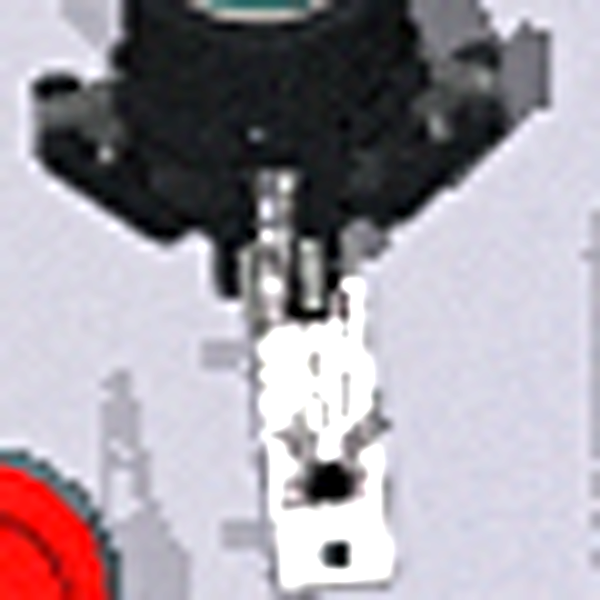

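Call:
play_rows(targets=[{"hand":5,"slide":[0.22,0.21,0.2],"delta_rot":[-0.06,-0.02,-0.09]},{"hand":5,"slide":[0,0,0.35],"delta_rot":[0,0,0]},{"hand":5,"slide":[0,0,0.25],"delta_rot":[0,0,0]},{"hand":5,"slide":[0,0,0],"delta_rot":[0,0,0]},{"hand":5,"slide":[0,0,0],"delta_rot":[0,0,0]}])

```text
t: 17.55
eef_pos: [0.4548, -0.004, 0.0361]
tcp_rot: [3.14, 0.002, 1.701]
force: [1.4, 0.3, 0.4]
grip_width: 0.112
```

```bash
sed -i 's/alpha=1.7/alpha=1.0/' snap.py; python3 plan.py .4527 -.001 .035 1.706; python3 snap.py pics/k6.png .4527 .002 .04 25
```

```text
t 17.55 pos [454.8  -4.   36.1] rpy [3.140e+00 2.000e-03 1.701e+00] F [1.4 0.3 0.4] grip 0.112 q [-0.15  0.14 -0.59  0.84 -0.    1.29]
slide units now-frame [ 0.08 -0.04  0.03] target-frame [ 0.08 -0.04  0.03] rot units [ 0.01  0.02 -0.04]
origin 213 200 K 12
```

View pics/k6.png

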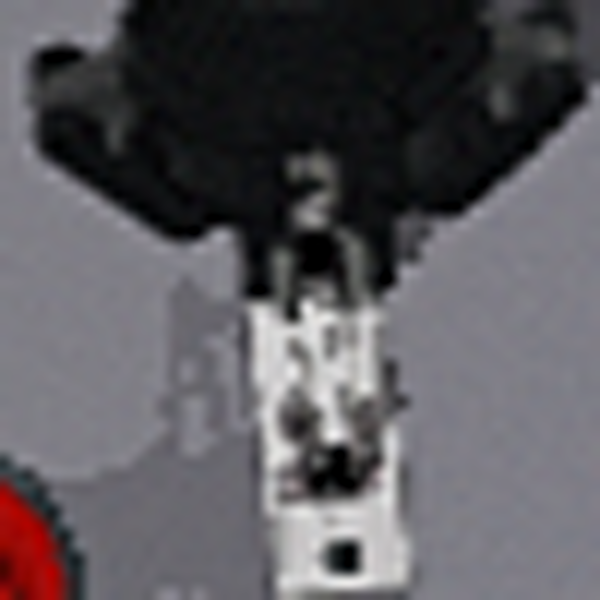

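Call:
play_rows(targets=[{"hand":5,"slide":[0.08,-0.04,0.1],"delta_rot":[0,0,-0.04]},{"hand":5,"slide":[0,0,0.2],"delta_rot":[0,0,0]},{"hand":5,"slide":[0,0,0.15],"delta_rot":[0,0,0]},{"hand":5,"slide":[0,0,0],"delta_rot":[0,0,0]}])

```text
t: 18.0
eef_pos: [0.4538, -0.0013, 0.0178]
tcp_rot: [3.138, 0.003, 1.706]
force: [-0.3, -0.0, -0.5]
grip_width: 0.111
```

```bash
python3 plan.py .4527 -.001 .005 1.706; python3 snap.py pics/k7.png .4527 .002 .04 25
```

```text
t 18.0 pos [453.8  -1.3  17.8] rpy [3.138e+00 3.000e-03 1.706e+00] F [-0.3 -0.  -0.5] grip 0.111 q [-0.14  0.16 -0.62  0.79 -0.    1.29]
slide units now-frame [ 0.01 -0.03  0.32] target-frame [ 0.01 -0.03  0.32] rot units [0.03 0.02 0.  ]
origin 213 200 K 12
```

View pics/k7.png

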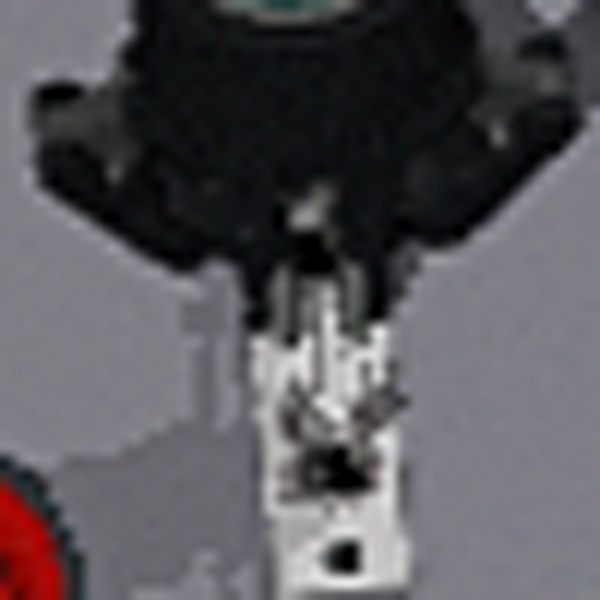

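Aligned over the near clip at about (330,400) in the crop. Continuing down.

Call:
play_rows(targets=[{"hand":5,"slide":[0,-0.02,0.15],"delta_rot":[0.03,0.02,0]},{"hand":5,"slide":[0,0,0.1],"delta_rot":[0,0,0]},{"hand":5,"slide":[0,0,0],"delta_rot":[0,0,0]}])

```text
t: 18.35
eef_pos: [0.4543, -0.0016, 0.0078]
tcp_rot: [3.14, 0.0, 1.706]
force: [0.8, 0.4, 0.6]
grip_width: 0.111
```

Call:
play_rows(targets=[{"hand":5,"slide":[0,0,0.12],"delta_rot":[0,0,0]},{"hand":5,"slide":[0,0,0.05],"delta_rot":[0,0,0]}])

```text
t: 18.55
eef_pos: [0.4545, -0.0018, 0.0013]
tcp_rot: [3.14, 0.001, 1.706]
force: [-1.6, 0.8, 2.6]
grip_width: 0.108
```

```bash
python3 plan.py .4527 -.001 -.0075 1.706; python3 snap.py pics/k8.png .4527 .002 .04 25
```

```text
t 18.55 pos [454.5  -1.8   1.3] rpy [3.140e+00 1.000e-03 1.706e+00] F [-1.6  0.8  2.6] grip 0.108 q [-0.15  0.19 -0.63  0.75 -0.    1.29]
slide units now-frame [ 0.03 -0.04  0.22] target-frame [ 0.03 -0.04  0.22] rot units [0.01 0.01 0.  ]
origin 213 200 K 12
```

View pics/k8.png

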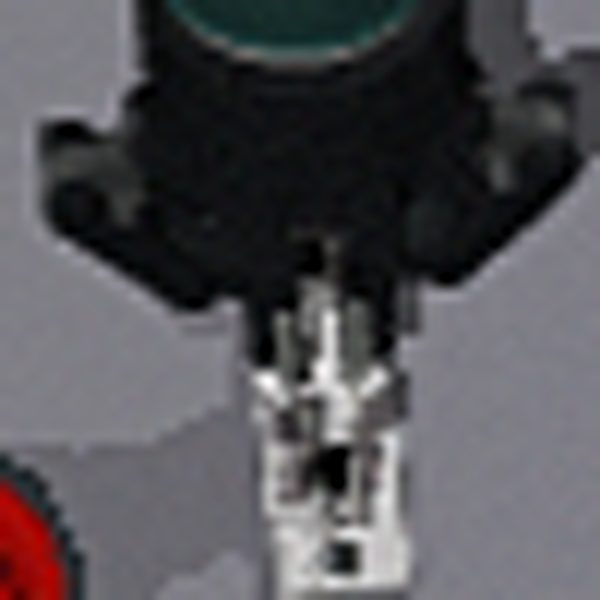

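Call:
play_rows(targets=[{"hand":5,"slide":[0,0,0.1],"delta_rot":[0,0,0]},{"hand":5,"slide":[0,0,0.05],"delta_rot":[0,0,0]}])

```text
t: 18.8
eef_pos: [0.4544, -0.0018, -0.0052]
tcp_rot: [3.14, 0.001, 1.706]
force: [-0.3, -0.3, -1.2]
grip_width: 0.109
```

Call:
play_rows(targets=[{"hand":5,"slide":[0,0,0.1],"delta_rot":[0,0,0]},{"hand":5,"slide":[0,0,0.05],"delta_rot":[0,0,0]}])

```text
t: 19.0
eef_pos: [0.4547, -0.0018, -0.0069]
tcp_rot: [3.142, 0.001, 1.707]
force: [-9.4, 1.0, 26.4]
grip_width: 0.111
```

Call:
play_rows(targets=[{"hand":5,"slide":[0,0,0],"delta_rot":[0,0,0]},{"hand":5,"slide":[0,0,0],"delta_rot":[0,0,0]}])

```text
t: 19.2
eef_pos: [0.455, -0.0019, -0.0061]
tcp_rot: [3.141, 0.001, 1.707]
force: [-0.3, -0.3, -0.5]
grip_width: 0.111
```

Call:
play_rows(targets=[{"hand":18,"slide":[0,0,0],"delta_rot":[0,0,0]},{"hand":18,"slide":[0,0,0],"delta_rot":[0,0,0]},{"hand":18,"slide":[0,0,-0.1],"delta_rot":[0,0,0]},{"hand":18,"slide":[0,0,-0.4],"delta_rot":[0,0,0]},{"hand":18,"slide":[0,0,-0.9],"delta_rot":[0,0,0]},{"hand":18,"slide":[0,0,-0.9],"delta_rot":[0,0,0]},{"hand":18,"slide":[0,0,-0.9],"delta_rot":[0,0,0]}])

```text
t: 19.9
eef_pos: [0.4489, -0.0008, 0.1192]
tcp_rot: [-3.128, -0.004, 1.707]
force: [1.3, -0.3, 0.1]
grip_width: 0.209
```

```bash
python3 plan.py .682 .0175 .23 1.706; python3 snap.py pics/k9.png .4527 .002 .03 25;python3 snap.py pics/k9t.png .4527 .002 .03 25 top
```

```text
t 19.9 pos [448.9  -0.8 119.2] rpy [-3.128 -0.004  1.707] F [ 1.3 -0.3  0.1] grip 0.209 q [-0.15  0.04 -0.5   1.05 -0.    1.29]
slide units now-frame [-0.33  5.8  -2.85] target-frame [-0.33  5.84 -2.77] rot units [-0.1  -0.03  0.  ]
origin 213 202 K 12
origin 253 182 K 12
```

View pics/k9.png

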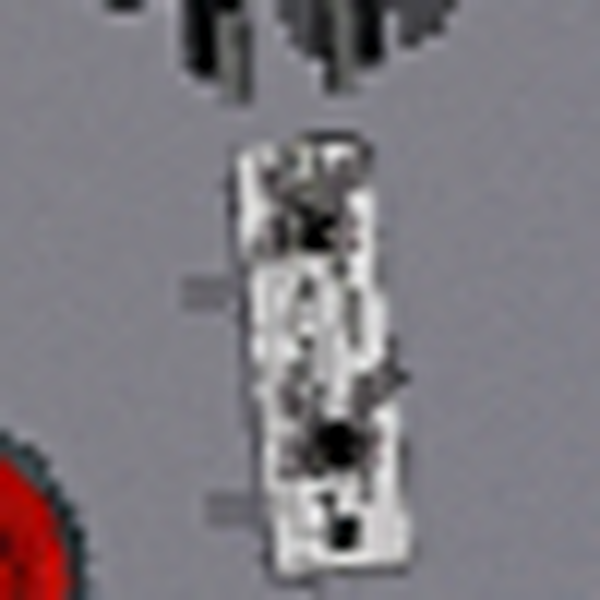

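Call:
play_rows(targets=[{"hand":34,"slide":[0,0.2,-0.8],"delta_rot":[-0.1,0,0]},{"hand":34,"slide":[-0.05,0.7,-0.8],"delta_rot":[0,0,0]},{"hand":34,"slide":[-0.05,0.9,-0.3],"delta_rot":[0,0,0]},{"hand":34,"slide":[-0.05,0.9,0],"delta_rot":[0,0,0]},{"hand":34,"slide":[-0.05,0.9,0],"delta_rot":[0,0,0]},{"hand":34,"slide":[-0.05,0.9,0],"delta_rot":[0,0,0]},{"hand":34,"slide":[-0.05,0.6,0],"delta_rot":[0,0,0]},{"hand":34,"slide":[0,0.2,0],"delta_rot":[0,0,0]},{"hand":34,"slide":[0,0,0],"delta_rot":[0,0,0]}])

```text
t: 20.9
eef_pos: [0.6704, 0.0164, 0.1987]
tcp_rot: [3.134, -0.002, 1.706]
force: [0.8, 0.1, -0.7]
grip_width: 0.395
```

```bash
python3 plan.py .682 .0175 .20 1.706; python3 snap.py pics/m1.png .682 .0175 .2 25
```

```text
t 20.9 pos [670.4  16.4 198.7] rpy [ 3.134e+00 -2.000e-03  1.706e+00] F [ 0.8  0.1 -0.7] grip 0.395 q [-0.07  0.35  0.07  1.28  0.    1.36]
slide units now-frame [-0.01  0.29 -0.03] target-frame [-0.01  0.29 -0.03] rot units [ 0.06 -0.01  0.  ]
origin 296 166 K 12
```

View pics/m1.png

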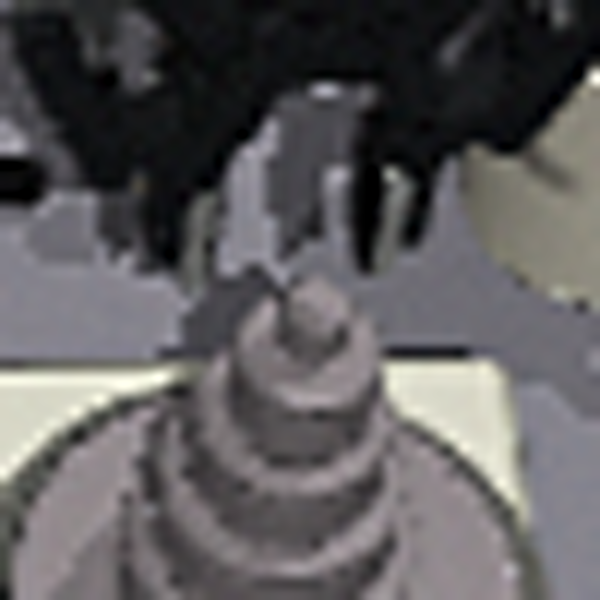

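Call:
play_rows(targets=[{"hand":34,"slide":[-0.02,0.22,0.2],"delta_rot":[0.06,0,0]},{"hand":34,"slide":[0,0,0.15],"delta_rot":[0,0,0]},{"hand":34,"slide":[0,0,0],"delta_rot":[0,0,0]}])

```text
t: 21.25
eef_pos: [0.6755, 0.0167, 0.1831]
tcp_rot: [-3.137, -0.002, 1.706]
force: [-0.3, -0.7, -0.3]
grip_width: 0.397
```

```bash
python3 plan.py .679 .0175 .162 1.706; python3 snap.py pics/m2.png .682 .0175 .2 25
```

```text
t 21.25 pos [675.5  16.7 183.1] rpy [-3.137e+00 -2.000e-03  1.706e+00] F [-0.3 -0.7 -0.3] grip 0.397 q [-0.07  0.38  0.07  1.27  0.    1.36]
slide units now-frame [0.01 0.09 0.53] target-frame [0.01 0.09 0.53] rot units [-0.04 -0.02 -0.  ]
origin 296 166 K 12
```

View pics/m2.png

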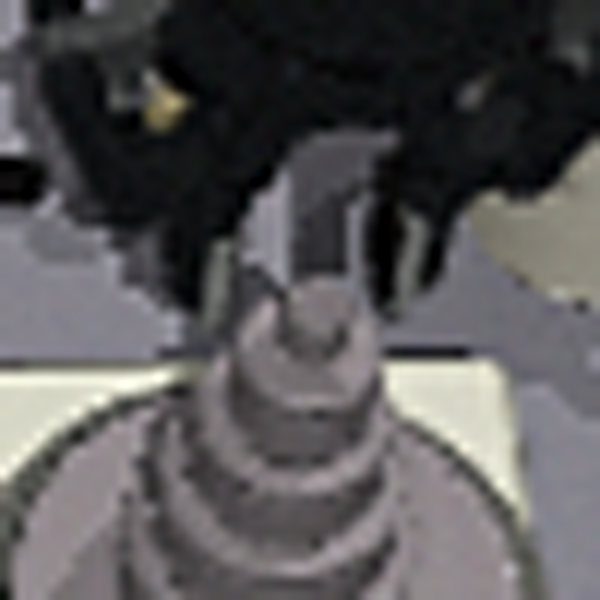

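Call:
play_rows(targets=[{"hand":34,"slide":[0,0.05,0.25],"delta_rot":[-0.04,0,0]},{"hand":34,"slide":[0,0,0.2],"delta_rot":[0,0,0]},{"hand":34,"slide":[0,0,0.05],"delta_rot":[0,0,0]},{"hand":34,"slide":[0,0,0],"delta_rot":[0,0,0]}])

```text
t: 21.7
eef_pos: [0.6765, 0.017, 0.162]
tcp_rot: [3.14, -0.002, 1.705]
force: [-0.8, -0.4, 0.5]
grip_width: 0.392
```

```bash
python3 plan.py .677 .0175 .162 1.706; python3 snap.py pics/m3.png .682 .0175 .2 25
```

```text
t 21.7 pos [676.5  17.  162. ] rpy [ 3.140e+00 -2.000e-03  1.705e+00] F [-0.8 -0.4  0.5] grip 0.392 q [-0.07  0.39  0.04  1.22  0.    1.36]
slide units now-frame [ 0.01  0.02 -0.  ] target-frame [ 0.01  0.02 -0.  ] rot units [ 0.01 -0.02 -0.  ]
origin 296 166 K 12
```

View pics/m3.png

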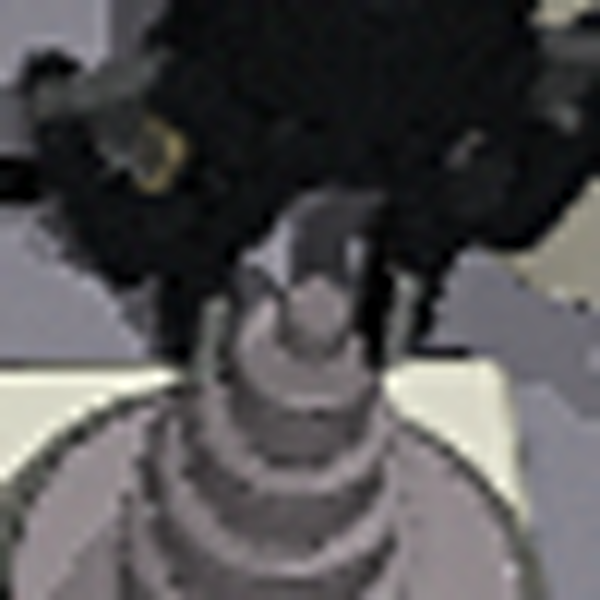

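Call:
play_rows(targets=[{"hand":34,"slide":[0,0.06,0],"delta_rot":[0,0,0]},{"hand":24,"slide":[0,0,0],"delta_rot":[0,0,0]},{"hand":8,"slide":[0,0,0],"delta_rot":[0,0,0]},{"hand":8,"slide":[0,0,0],"delta_rot":[0,0,0]},{"hand":8,"slide":[0,0,0],"delta_rot":[0,0,0]}])

```text
t: 22.25
eef_pos: [0.6799, 0.0173, 0.1631]
tcp_rot: [3.139, -0.002, 1.706]
force: [0.1, 0.2, 0.4]
grip_width: 0.153
```

```bash
python3 plan.py .677 .0175 .162 1.706; python3 snap.py pics/m4.png .682 .0175 .2 25
```

```text
t 22.25 pos [679.9  17.3 163.1] rpy [ 3.139e+00 -2.000e-03  1.706e+00] F [0.1 0.2 0.4] grip 0.153 q [-0.07  0.39  0.05  1.22  0.    1.37]
slide units now-frame [ 0.01 -0.07  0.03] target-frame [ 0.01 -0.07  0.03] rot units [ 0.02 -0.01 -0.  ]
origin 296 166 K 12
```

View pics/m4.png

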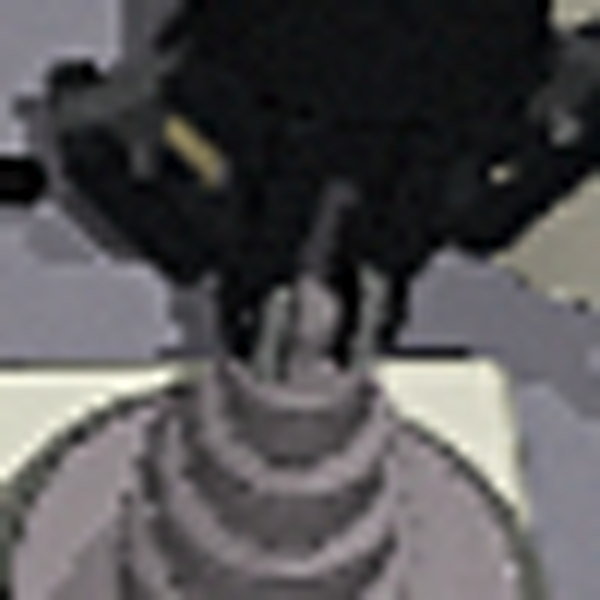

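Call:
play_rows(targets=[{"hand":8,"slide":[0,0,-0.2],"delta_rot":[0,0,0]},{"hand":8,"slide":[0,0,-0.4],"delta_rot":[0,0,0]},{"hand":8,"slide":[0,0,-0.6],"delta_rot":[0,0,0]},{"hand":8,"slide":[0,0,-0.2],"delta_rot":[0,0,0]}])

```text
t: 22.7
eef_pos: [0.6774, 0.0173, 0.2186]
tcp_rot: [-3.138, -0.003, 1.705]
force: [0.8, -0.4, -0.9]
grip_width: 0.156
```

```bash
python3 plan.py .429 -.2013 .09 1.706; python3 snap.py pics/m5.png .682 .0175 .2 30
```

```text
t 22.7 pos [677.4  17.3 218.6] rpy [-3.138e+00 -3.000e-03  1.705e+00] F [ 0.8 -0.4 -0.9] grip 0.156 q [-0.07  0.37  0.13  1.33  0.    1.37]
slide units now-frame [-4.59 -6.88  3.22] target-frame [-4.58 -6.89  3.21] rot units [-0.03 -0.02 -0.  ]
origin 291 161 K 10
```

View pics/m5.png

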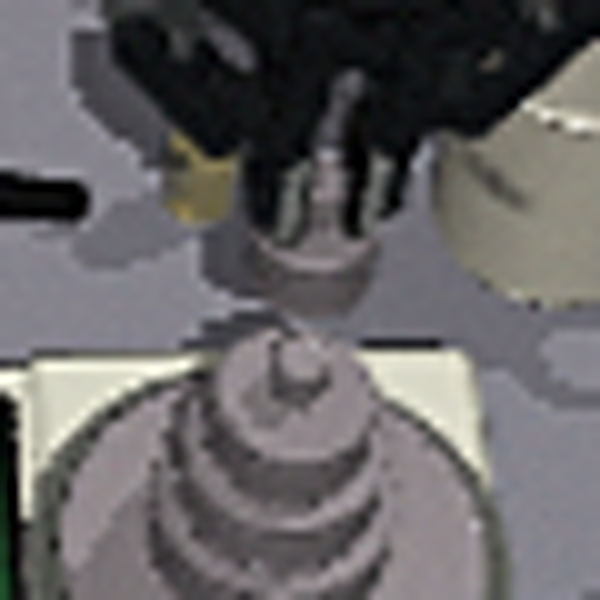

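Small weight lifted cleanly and the knob of weight_m is exposed at (302,365). Carrying it to case_s.

Call:
play_rows(targets=[{"hand":8,"slide":[-0.3,-0.4,0],"delta_rot":[0,0,0]},{"hand":8,"slide":[-0.5,-0.75,0],"delta_rot":[0,0,0]},{"hand":8,"slide":[-0.55,-0.8,0],"delta_rot":[0,0,0]},{"hand":8,"slide":[-0.55,-0.8,0.2],"delta_rot":[0,0,0]},{"hand":8,"slide":[-0.55,-0.8,0.4],"delta_rot":[0,0,0]},{"hand":8,"slide":[-0.55,-0.8,0.5],"delta_rot":[0,0,0]},{"hand":8,"slide":[-0.55,-0.8,0.5],"delta_rot":[0,0,0]},{"hand":8,"slide":[-0.5,-0.75,0.5],"delta_rot":[0,0,0]},{"hand":8,"slide":[-0.3,-0.5,0.4],"delta_rot":[0,0,0]},{"hand":8,"slide":[0,0,0],"delta_rot":[0,0,0]}])

```text
t: 23.75
eef_pos: [0.438, -0.1936, 0.11]
tcp_rot: [-3.139, -0.005, 1.709]
force: [-0.6, 0.7, -1.3]
grip_width: 0.152
```

```bash
python3 plan.py .429 -.2013 .05 1.706
```

```text
t 23.75 pos [ 438.  -193.6  110. ] rpy [-3.139 -0.005  1.709] F [-0.6  0.7 -1.3] grip 0.152 q [-0.55  0.1  -0.46  1.02  0.    0.88]
slide units now-frame [-0.17 -0.25  1.5 ] target-frame [-0.16 -0.25  1.5 ] rot units [-0.02 -0.03  0.02]
```

Call:
play_rows(targets=[{"hand":8,"slide":[-0.16,-0.25,0.4],"delta_rot":[0,0,0]},{"hand":8,"slide":[0,0,0.5],"delta_rot":[0,0,0]},{"hand":8,"slide":[0,0,0.3],"delta_rot":[0,0,0]},{"hand":8,"slide":[0,0,0],"delta_rot":[0,0,0]},{"hand":8,"slide":[0,0,0],"delta_rot":[0,0,0]}])

```text
t: 24.25
eef_pos: [0.4306, -0.201, 0.0612]
tcp_rot: [3.141, -0.004, 1.708]
force: [-0.3, -0.6, -1.1]
grip_width: 0.154
```

```bash
python3 plan.py .429 -.2013 .035 1.706; python3 snap.py pics/m6.png .431 -.2 .03 25
```

```text
t 24.25 pos [ 430.6 -201.    61.2] rpy [ 3.141 -0.004  1.708] F [-0.3 -0.6 -1.1] grip 0.154 q [-0.58  0.14 -0.52  0.91  0.    0.86]
slide units now-frame [-0.   -0.04  0.66] target-frame [-0.   -0.04  0.66] rot units [ 0.   -0.03  0.02]
origin 202 264 K 12
```

View pics/m6.png

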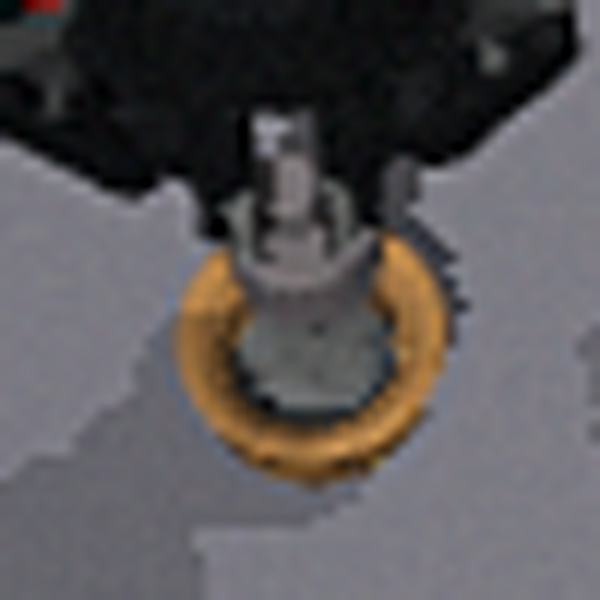

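Call:
play_rows(targets=[{"hand":8,"slide":[0,0,0.3],"delta_rot":[0,0,0]},{"hand":8,"slide":[0,0,0.25],"delta_rot":[0,0,0]},{"hand":8,"slide":[0,0,0],"delta_rot":[0,0,0]}])

```text
t: 24.6
eef_pos: [0.4331, -0.2016, 0.0397]
tcp_rot: [3.138, -0.001, 1.71]
force: [-0.3, 0.6, -2.2]
grip_width: 0.158
```

```bash
python3 plan.py .431 -.2013 .025 1.706; python3 snap.py pics/m7.png .431 -.2 .03 25
```

```text
t 24.6 pos [ 433.1 -201.6   39.7] rpy [ 3.138e+00 -1.000e-03  1.710e+00] F [-0.3  0.6 -2.2] grip 0.158 q [-0.57  0.17 -0.54  0.85  0.    0.86]
slide units now-frame [ 0.01 -0.05  0.37] target-frame [ 0.01 -0.05  0.37] rot units [ 0.03 -0.01  0.03]
origin 202 264 K 12
```

View pics/m7.png

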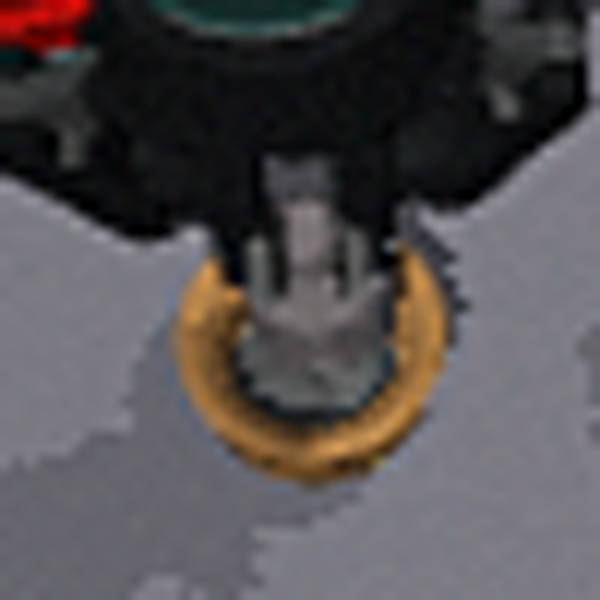

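Call:
play_rows(targets=[{"hand":8,"slide":[0,-0.05,0.15],"delta_rot":[0,0,0]},{"hand":8,"slide":[0,0,0.15],"delta_rot":[0,0,0]},{"hand":8,"slide":[0,0,0.05],"delta_rot":[0,0,0]}])

```text
t: 24.95
eef_pos: [0.4319, -0.2025, 0.0257]
tcp_rot: [3.136, -0.0, 1.71]
force: [-0.4, 0.9, -2.3]
grip_width: 0.155
```

```bash
python3 plan.py .431 -.2013 .0125 1.706
```

```text
t 24.95 pos [ 431.9 -202.5   25.7] rpy [ 3.136 -0.     1.71 ] F [-0.4  0.9 -2.3] grip 0.155 q [-0.58  0.19 -0.56  0.82  0.    0.86]
slide units now-frame [ 0.03 -0.02  0.33] target-frame [ 0.03 -0.02  0.33] rot units [ 0.04 -0.    0.03]
```

Call:
play_rows(targets=[{"hand":8,"slide":[0.03,0,0.12],"delta_rot":[0,0,0]},{"hand":8,"slide":[0,0,0.08],"delta_rot":[0,0,0]},{"hand":8,"slide":[0,0,0],"delta_rot":[0,0,0]}])

```text
t: 25.25
eef_pos: [0.4314, -0.2011, 0.0165]
tcp_rot: [3.137, -0.001, 1.71]
force: [-0.2, -0.9, -0.9]
grip_width: 0.152
```

Call:
play_rows(targets=[{"hand":8,"slide":[0,0,0.06],"delta_rot":[0,0,0]},{"hand":8,"slide":[0,0,0.02],"delta_rot":[0,0,0]}])

```text
t: 25.45
eef_pos: [0.4316, -0.2011, 0.0132]
tcp_rot: [3.136, -0.0, 1.71]
force: [-0.1, 0.2, -2.2]
grip_width: 0.149
```

Call:
play_rows(targets=[{"hand":8,"slide":[0,0,0.06],"delta_rot":[0,0,0]},{"hand":8,"slide":[0,0,0.02],"delta_rot":[0,0,0]}])

```text
t: 25.65
eef_pos: [0.4325, -0.2017, 0.0108]
tcp_rot: [3.135, 0.001, 1.71]
force: [-1.8, 1.2, 5.9]
grip_width: 0.151
```

Call:
play_rows(targets=[{"hand":8,"slide":[0,0,0.04],"delta_rot":[0,0,0]},{"hand":8,"slide":[0,0,0],"delta_rot":[0,0,0]}])

```text
t: 25.85
eef_pos: [0.4328, -0.2018, 0.011]
tcp_rot: [3.135, 0.001, 1.71]
force: [-1.6, 0.7, -2.0]
grip_width: 0.154
```

Call:
play_rows(targets=[{"hand":30,"slide":[0,0,0],"delta_rot":[0,0,0]},{"hand":30,"slide":[0,0,0],"delta_rot":[0,0,0]},{"hand":30,"slide":[0,0,-0.1],"delta_rot":[0,0,0]},{"hand":30,"slide":[0,0,-0.4],"delta_rot":[0,0,0]},{"hand":34,"slide":[0,0,-0.9],"delta_rot":[0,0,0]},{"hand":34,"slide":[0,0,-0.9],"delta_rot":[0,0,0]},{"hand":34,"slide":[0,0,-0.9],"delta_rot":[0,0,0]},{"hand":34,"slide":[0,0,-0.9],"delta_rot":[0,0,0]}])

```text
t: 26.65
eef_pos: [0.4279, -0.1994, 0.1756]
tcp_rot: [-3.14, -0.007, 1.709]
force: [0.0, -0.7, -0.4]
grip_width: 0.397
```

```bash
python3 plan.py .680 .0175 .175 1.706; python3 snap.py pics/m8.png .431 -.2 .03 25
```

```text
t 26.65 pos [ 427.9 -199.4  175.6] rpy [-3.14  -0.007  1.709] F [ 0.  -0.7 -0.4] grip 0.397 q [-0.58  0.03 -0.38  1.17  0.    0.86]
slide units now-frame [4.5  6.99 0.03] target-frame [4.52 6.98 0.01] rot units [-0.01 -0.05  0.02]
origin 202 264 K 12
```

View pics/m8.png

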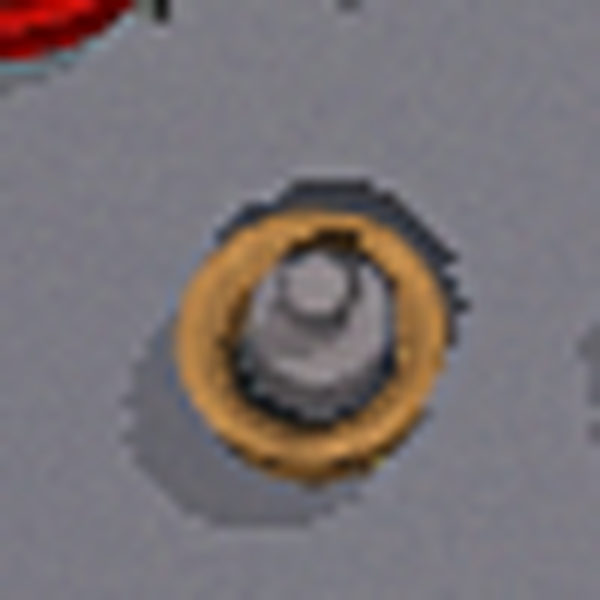

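Call:
play_rows(targets=[{"hand":34,"slide":[0.3,0.4,-0.1],"delta_rot":[0,0,0]},{"hand":34,"slide":[0.55,0.83,-0.1],"delta_rot":[0,0,0]},{"hand":34,"slide":[0.55,0.83,0],"delta_rot":[0,0,0]},{"hand":34,"slide":[0.55,0.83,0],"delta_rot":[0,0,0]},{"hand":34,"slide":[0.55,0.83,0],"delta_rot":[0,0,0]},{"hand":34,"slide":[0.55,0.83,0],"delta_rot":[0,0,0]},{"hand":34,"slide":[0.55,0.83,0],"delta_rot":[0,0,0]},{"hand":34,"slide":[0.5,0.8,0],"delta_rot":[0,0,0]},{"hand":34,"slide":[0.3,0.5,0],"delta_rot":[0,0,0]},{"hand":34,"slide":[0,0,0],"delta_rot":[0,0,0]}])

```text
t: 27.7
eef_pos: [0.6871, 0.015, 0.1987]
tcp_rot: [3.12, 0.009, 1.705]
force: [0.0, 0.1, 0.3]
grip_width: 0.402
```

```bash
python3 plan.py .680 .0175 .16 1.706; python3 snap.py pics/n1.png .682 .0175 .17 25
```

```text
t 27.7 pos [687.1  15.  198.7] rpy [3.12  0.009 1.705] F [0.  0.1 0.3] grip 0.402 q [-0.07  0.37  0.09  1.27 -0.    1.37]
slide units now-frame [ 0.09 -0.19  0.96] target-frame [ 0.09 -0.17  0.97] rot units [ 0.15  0.07 -0.  ]
origin 295 172 K 12
```

View pics/n1.png

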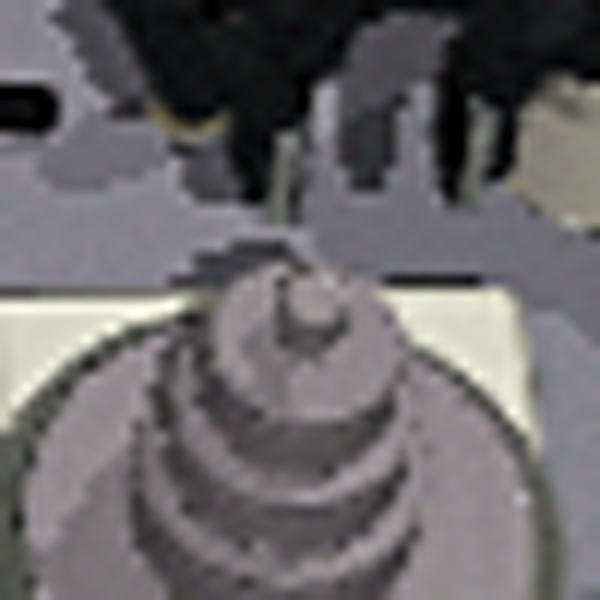

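Call:
play_rows(targets=[{"hand":34,"slide":[0.06,-0.2,0.3],"delta_rot":[0.15,0.07,0]},{"hand":34,"slide":[0,0,0.5],"delta_rot":[0,0,0]},{"hand":34,"slide":[0,0,0.25],"delta_rot":[0,0,0]},{"hand":34,"slide":[0,0,0],"delta_rot":[0,0,0]}])

```text
t: 28.15
eef_pos: [0.6726, 0.0127, 0.1533]
tcp_rot: [-3.134, -0.002, 1.701]
force: [-0.5, 0.8, -1.3]
grip_width: 0.394
```

```bash
python3 plan.py .679 .0175 .1365 1.706; python3 snap.py pics/n2.png .682 .0175 .17 25
```

```text
t 28.15 pos [672.6  12.7 153.3] rpy [-3.134e+00 -2.000e-03  1.701e+00] F [-0.5  0.8 -1.3] grip 0.394 q [-0.08  0.39  0.03  1.21  0.    1.36]
slide units now-frame [0.1  0.18 0.42] target-frame [0.1  0.17 0.42] rot units [-0.06 -0.01 -0.03]
origin 295 172 K 12
```

View pics/n2.png

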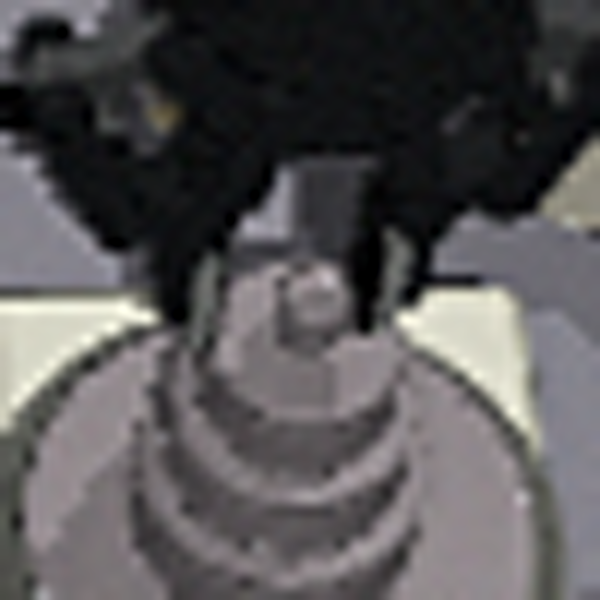

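Call:
play_rows(targets=[{"hand":34,"slide":[0.09,0.12,0.05],"delta_rot":[-0.06,0,0]},{"hand":34,"slide":[0,0,0.2],"delta_rot":[0,0,0]},{"hand":34,"slide":[0,0,0.15],"delta_rot":[0,0,0]},{"hand":34,"slide":[0,0,0],"delta_rot":[0,0,0]}])

```text
t: 28.6
eef_pos: [0.6782, 0.0162, 0.1391]
tcp_rot: [3.137, -0.001, 1.7]
force: [-0.3, -0.5, 0.5]
grip_width: 0.401
```

```bash
python3 plan.py .679 .0175 .1365 1.706; python3 snap.py pics/n3.png .682 .0175 .17 25
```

```text
t 28.6 pos [678.2  16.2 139.1] rpy [ 3.137e+00 -1.000e-03  1.700e+00] F [-0.3 -0.5  0.5] grip 0.401 q [-0.07  0.4   0.01  1.17  0.    1.37]
slide units now-frame [0.03 0.02 0.06] target-frame [0.03 0.02 0.06] rot units [ 0.04 -0.01 -0.04]
origin 295 172 K 12
```

View pics/n3.png

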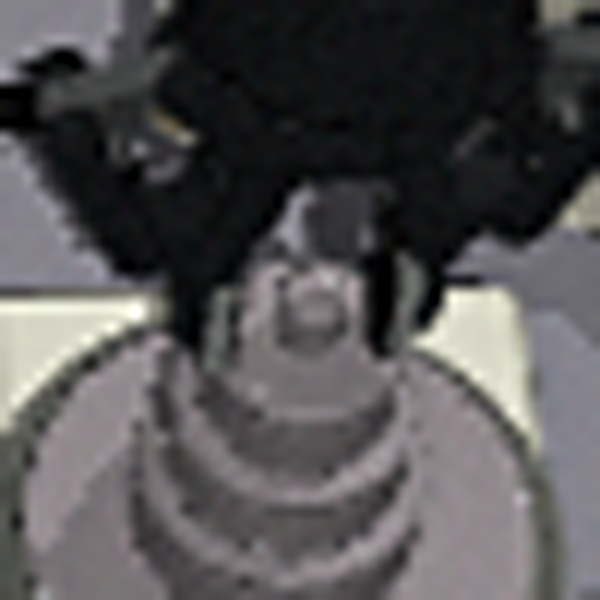

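Call:
play_rows(targets=[{"hand":34,"slide":[0.03,0,0.06],"delta_rot":[0.04,0,0]},{"hand":24,"slide":[0,0,0],"delta_rot":[0,0,0]},{"hand":8,"slide":[0,0,0],"delta_rot":[0,0,0]},{"hand":8,"slide":[0,0,0],"delta_rot":[0,0,0]},{"hand":8,"slide":[0,0,0],"delta_rot":[0,0,0]}])

```text
t: 29.15
eef_pos: [0.6799, 0.0176, 0.138]
tcp_rot: [3.139, -0.0, 1.7]
force: [-0.1, 0.5, -0.7]
grip_width: 0.152
```

Call:
play_rows(targets=[{"hand":8,"slide":[0,0,-0.2],"delta_rot":[0,0,0]},{"hand":8,"slide":[0,0,-0.4],"delta_rot":[0,0,0]},{"hand":8,"slide":[0,0,-0.6],"delta_rot":[0,0,0]},{"hand":8,"slide":[0,0,-0.2],"delta_rot":[0,0,0]}])

```text
t: 29.55
eef_pos: [0.6755, 0.0178, 0.1919]
tcp_rot: [-3.133, -0.002, 1.7]
force: [1.7, 0.3, -1.5]
grip_width: 0.153
```

```bash
python3 plan.py .5805 -.3505 .10 1.706; python3 snap.py pics/n4.png .682 .0175 .17 30
```

```text
t 29.55 pos [675.5  17.8 191.9] rpy [-3.133e+00 -2.000e-03  1.700e+00] F [ 1.7  0.3 -1.5] grip 0.153 q [-0.07  0.38  0.09  1.29  0.    1.37]
slide units now-frame [-8.83 -3.52  2.31] target-frame [-8.8  -3.59  2.3 ] rot units [-0.06 -0.02 -0.04]
origin 290 167 K 10
```

View pics/n4.png

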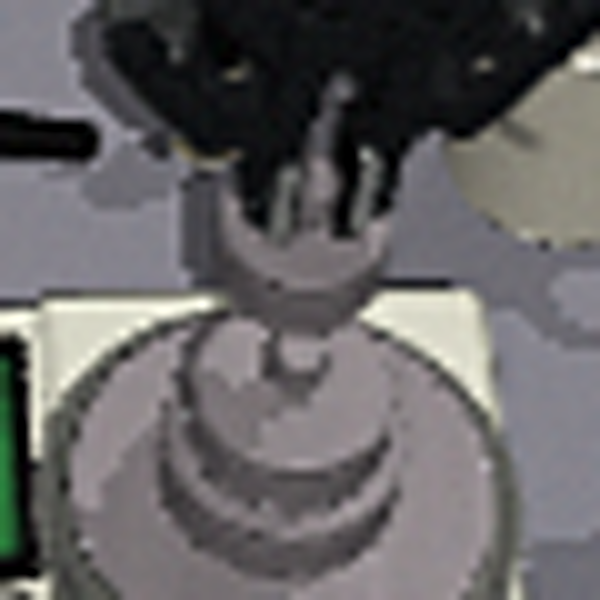

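Call:
play_rows(targets=[{"hand":8,"slide":[-0.4,-0.15,0],"delta_rot":[0,0,0]},{"hand":8,"slide":[-0.8,-0.3,0],"delta_rot":[0,0,0]},{"hand":8,"slide":[-0.95,-0.38,0],"delta_rot":[0,0,0]},{"hand":8,"slide":[-0.95,-0.38,0],"delta_rot":[0,0,0]},{"hand":8,"slide":[-0.95,-0.38,0.1],"delta_rot":[0,0,0]},{"hand":8,"slide":[-0.95,-0.38,0.3],"delta_rot":[0,0,0]},{"hand":8,"slide":[-0.95,-0.38,0.3],"delta_rot":[0,0,0]},{"hand":8,"slide":[-0.95,-0.38,0.3],"delta_rot":[0,0,0]},{"hand":8,"slide":[-0.8,-0.3,0.3],"delta_rot":[0,0,0]},{"hand":8,"slide":[-0.4,-0.2,0.2],"delta_rot":[0,0,0]}])

```text
t: 30.6
eef_pos: [0.5783, -0.3347, 0.1218]
tcp_rot: [-3.123, -0.005, 1.704]
force: [0.3, -0.1, -2.5]
grip_width: 0.152
```

```bash
python3 plan.py .5805 -.3505 .08 1.706
```

```text
t 30.6 pos [ 578.3 -334.7  121.8] rpy [-3.123 -0.005  1.704] F [ 0.3 -0.1 -2.5] grip 0.152 q [-0.62  0.41 -0.01  1.16 -0.01  0.82]
slide units now-frame [-0.4   0.02  1.04] target-frame [-0.4   0.    1.04] rot units [-0.13 -0.03 -0.02]
```

Call:
play_rows(targets=[{"hand":8,"slide":[-0.3,0,0.4],"delta_rot":[-0.13,-0.03,0]},{"hand":8,"slide":[-0.05,0,0.5],"delta_rot":[0,0,0]},{"hand":8,"slide":[0,0,0.1],"delta_rot":[0,0,0]},{"hand":8,"slide":[0,0,0],"delta_rot":[0,0,0]},{"hand":8,"slide":[0,0,0],"delta_rot":[0,0,0]}])

```text
t: 31.1
eef_pos: [0.571, -0.3534, 0.074]
tcp_rot: [-3.132, -0.006, 1.695]
force: [-0.6, 0.2, -2.8]
grip_width: 0.156
```

```bash
python3 plan.py .5805 -.3505 .045 1.706; python3 snap.py pics/n5.png .581 -.35 .03 25
```

```text
t 31.1 pos [ 571.  -353.4   74. ] rpy [-3.132 -0.006  1.695] F [-0.6  0.2 -2.8] grip 0.156 q [-0.65  0.45 -0.06  1.07 -0.    0.8 ]
slide units now-frame [0.04 0.25 0.72] target-frame [0.04 0.25 0.73] rot units [-0.07 -0.04 -0.08]
origin 256 320 K 12
```

View pics/n5.png

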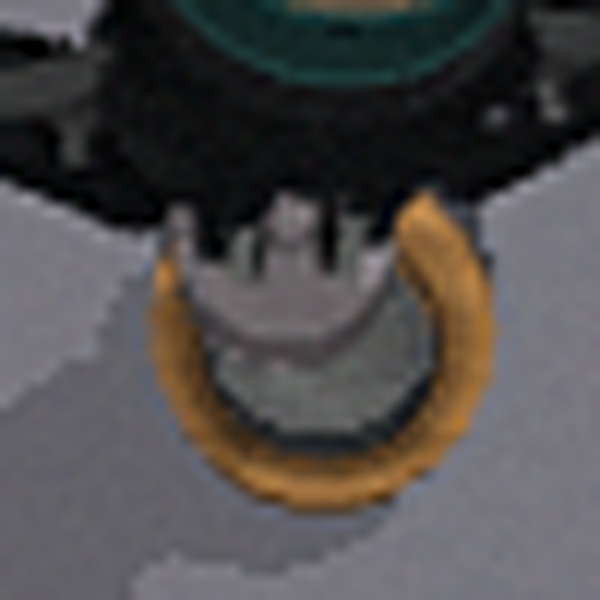

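Call:
play_rows(targets=[{"hand":8,"slide":[0.04,0.25,0.1],"delta_rot":[-0.07,-0.04,-0.08]},{"hand":8,"slide":[0,0,0.3],"delta_rot":[0,0,0]},{"hand":8,"slide":[0,0,0.2],"delta_rot":[0,0,0]},{"hand":8,"slide":[0,0,0],"delta_rot":[0,0,0]}])

```text
t: 31.55
eef_pos: [0.5846, -0.3501, 0.0514]
tcp_rot: [3.136, 0.004, 1.71]
force: [-0.0, 0.5, -2.6]
grip_width: 0.148
```

```bash
python3 plan.py .5805 -.3505 .033 1.706; python3 snap.py pics/n6.png .581 -.35 .03 25
```

```text
t 31.55 pos [ 584.6 -350.1   51.4] rpy [3.136 0.004 1.71 ] F [-0.   0.5 -2.6] grip 0.148 q [-0.63  0.48 -0.08  1.01  0.    0.8 ]
slide units now-frame [ 0.01 -0.11  0.46] target-frame [ 0.   -0.1   0.46] rot units [0.04 0.03 0.03]
origin 256 320 K 12
```

View pics/n6.png

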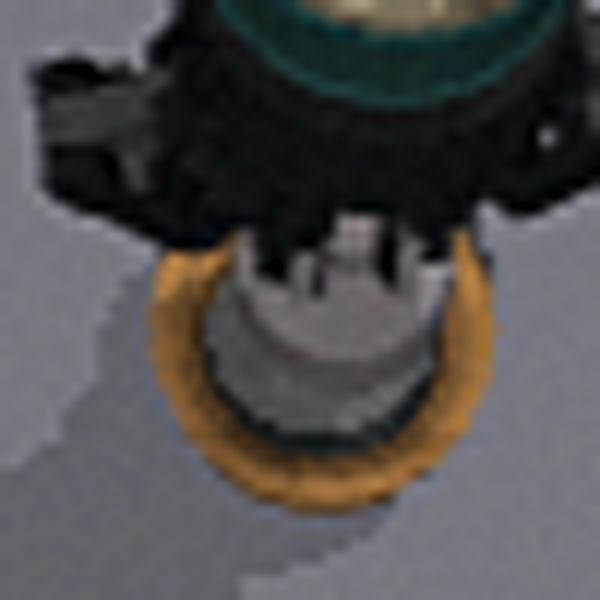

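Call:
play_rows(targets=[{"hand":8,"slide":[0,-0.11,0.1],"delta_rot":[0.04,0.03,0]},{"hand":8,"slide":[0,0,0.2],"delta_rot":[0,0,0]},{"hand":8,"slide":[0,0,0.1],"delta_rot":[0,0,0]},{"hand":8,"slide":[0,0,0],"delta_rot":[0,0,0]}])

```text
t: 32.0
eef_pos: [0.58, -0.3511, 0.0346]
tcp_rot: [-3.141, 0.0, 1.71]
force: [-0.2, 0.9, -3.6]
grip_width: 0.147
```

```bash
python3 plan.py .5805 -.3505 .013 1.706; python3 snap.py pics/n7.png .581 -.35 .03 25
```

```text
t 32.0 pos [ 580.  -351.1   34.6] rpy [-3.141  0.     1.71 ] F [-0.2  0.9 -3.6] grip 0.147 q [-0.64  0.49 -0.09  0.99 -0.    0.79]
slide units now-frame [0.01 0.02 0.54] target-frame [0.01 0.01 0.54] rot units [-0.    0.    0.03]
origin 256 320 K 12
```

View pics/n7.png

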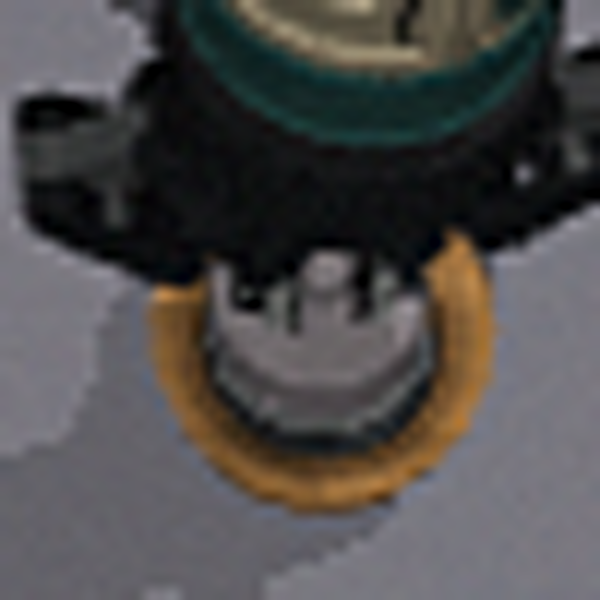

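Centred (weight at 322, case at 322). Lowering.

Call:
play_rows(targets=[{"hand":8,"slide":[0,0,0.15],"delta_rot":[0,0,0]},{"hand":8,"slide":[0,0,0.15],"delta_rot":[0,0,0]},{"hand":8,"slide":[0,0,0.1],"delta_rot":[0,0,0]},{"hand":8,"slide":[0,0,0],"delta_rot":[0,0,0]}])

```text
t: 32.45
eef_pos: [0.5804, -0.3516, 0.0179]
tcp_rot: [3.141, 0.001, 1.71]
force: [0.3, -0.2, -2.2]
grip_width: 0.149
```

Call:
play_rows(targets=[{"hand":8,"slide":[0,0,0.05],"delta_rot":[0,0,0]},{"hand":8,"slide":[0,0,0.02],"delta_rot":[0,0,0]}])

```text
t: 32.65
eef_pos: [0.5804, -0.3515, 0.0148]
tcp_rot: [3.141, 0.001, 1.71]
force: [0.1, -0.4, -2.6]
grip_width: 0.154
```

Call:
play_rows(targets=[{"hand":8,"slide":[0,0,0.04],"delta_rot":[0,0,0]},{"hand":8,"slide":[0,0,0.02],"delta_rot":[0,0,0]}])

```text
t: 32.85
eef_pos: [0.5807, -0.3517, 0.0125]
tcp_rot: [3.141, 0.001, 1.71]
force: [-0.3, 0.4, -2.1]
grip_width: 0.151
```

Call:
play_rows(targets=[{"hand":8,"slide":[0,0,0.04],"delta_rot":[0,0,0]},{"hand":8,"slide":[0,0,0.02],"delta_rot":[0,0,0]}])

```text
t: 33.05
eef_pos: [0.5815, -0.3521, 0.0117]
tcp_rot: [3.14, 0.002, 1.71]
force: [-2.2, 1.1, 2.8]
grip_width: 0.152
```

Call:
play_rows(targets=[{"hand":8,"slide":[0,0,0.04],"delta_rot":[0,0,0]},{"hand":8,"slide":[0,0,0],"delta_rot":[0,0,0]}])

```text
t: 33.25
eef_pos: [0.5816, -0.352, 0.012]
tcp_rot: [3.139, 0.003, 1.71]
force: [-0.9, -0.8, -1.5]
grip_width: 0.151
```

Contact at 0.0117, close to the predicted 0.012. Releasing.

Call:
play_rows(targets=[{"hand":30,"slide":[0,0,0],"delta_rot":[0,0,0]},{"hand":30,"slide":[0,0,0],"delta_rot":[0,0,0]},{"hand":30,"slide":[0,0,-0.1],"delta_rot":[0,0,0]},{"hand":30,"slide":[0,0,-0.4],"delta_rot":[0,0,0]},{"hand":34,"slide":[0,0,-0.9],"delta_rot":[0,0,0]},{"hand":34,"slide":[0,0,-0.9],"delta_rot":[0,0,0]},{"hand":34,"slide":[0,0,-0.9],"delta_rot":[0,0,0]},{"hand":34,"slide":[0.2,0,-0.6],"delta_rot":[0,0,0]},{"hand":34,"slide":[0.5,0,0],"delta_rot":[0,0,0]}])

```text
t: 34.15
eef_pos: [0.5792, -0.3267, 0.1753]
tcp_rot: [3.134, 0.008, 1.707]
force: [-0.3, -0.6, 0.4]
grip_width: 0.397
```

```bash
python3 plan.py .680 .0175 .16 1.706; python3 snap.py pics/n8.png .581 -.35 .03 25
```

```text
t 34.15 pos [ 579.2 -326.7  175.3] rpy [3.134 0.008 1.707] F [-0.3 -0.6  0.4] grip 0.397 q [-0.61  0.35  0.02  1.22 -0.    0.82]
slide units now-frame [8.18 3.67 0.35] target-frame [8.19 3.66 0.38] rot units [0.06 0.06 0.01]
origin 256 320 K 12
```

View pics/n8.png

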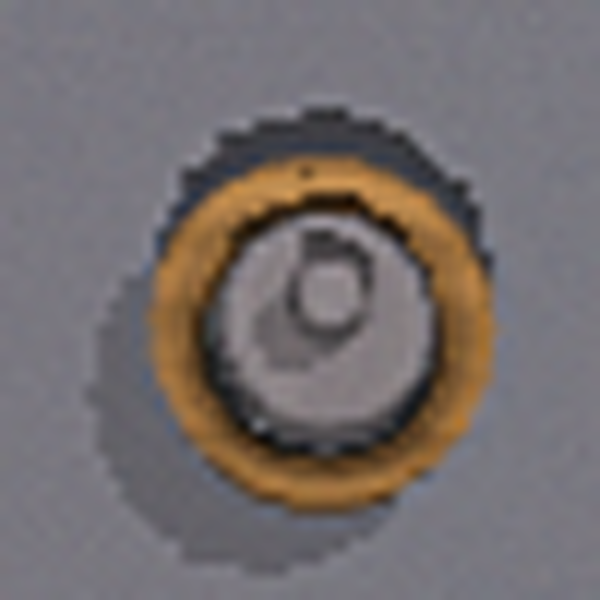

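Call:
play_rows(targets=[{"hand":34,"slide":[0.8,0.3,0],"delta_rot":[0,0,0]},{"hand":34,"slide":[0.95,0.43,0],"delta_rot":[0,0,0]},{"hand":34,"slide":[0.95,0.43,0],"delta_rot":[0,0,0]},{"hand":34,"slide":[0.95,0.43,0],"delta_rot":[0,0,0]},{"hand":34,"slide":[0.95,0.43,0],"delta_rot":[0,0,0]},{"hand":34,"slide":[0.95,0.43,0],"delta_rot":[0,0,0]},{"hand":34,"slide":[0.9,0.43,0],"delta_rot":[0,0,0]},{"hand":34,"slide":[0.7,0.35,0],"delta_rot":[0,0,0]},{"hand":34,"slide":[0.2,0.2,0],"delta_rot":[0,0,0]},{"hand":34,"slide":[0,0,0],"delta_rot":[0,0,0]}])

```text
t: 35.2
eef_pos: [0.6656, 0.0067, 0.1641]
tcp_rot: [-3.132, -0.003, 1.713]
force: [-1.0, 0.2, -1.1]
grip_width: 0.4
```

```bash
python3 plan.py .678 .0175 .135 1.706
```

```text
t 35.2 pos [665.6   6.7 164.1] rpy [-3.132e+00 -3.000e-03  1.713e+00] F [-1.   0.2 -1.1] grip 0.4 q [-0.09  0.38  0.03  1.23  0.    1.34]
slide units now-frame [0.22 0.35 0.72] target-frame [0.23 0.34 0.73] rot units [-0.07 -0.02  0.05]
```

Call:
play_rows(targets=[{"hand":34,"slide":[0.22,0.33,0.1],"delta_rot":[-0.07,-0.02,0.05]},{"hand":34,"slide":[0,0,0.3],"delta_rot":[0,0,0]},{"hand":34,"slide":[0,0,0.25],"delta_rot":[0,0,0]},{"hand":34,"slide":[0,0,0],"delta_rot":[0,0,0]}])

```text
t: 35.6
eef_pos: [0.6762, 0.0147, 0.1339]
tcp_rot: [-3.138, 0.001, 1.702]
force: [-1.2, -0.2, -0.1]
grip_width: 0.398
```

```bash
python3 plan.py .679 .0175 .1125 1.706; python3 snap.py pics/l1.png .682 .0175 .145 25
```

```text
t 35.6 pos [676.2  14.7 133.9] rpy [-3.138e+00  1.000e-03  1.702e+00] F [-1.2 -0.2 -0.1] grip 0.398 q [-0.07  0.41  0.01  1.17 -0.    1.37]
slide units now-frame [0.06 0.08 0.53] target-frame [0.06 0.08 0.53] rot units [-0.02  0.01 -0.03]
origin 294 177 K 12
```

View pics/l1.png

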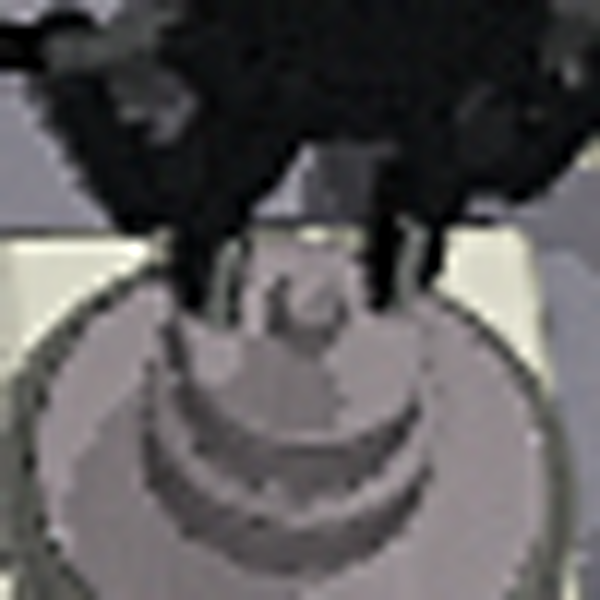

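Call:
play_rows(targets=[{"hand":34,"slide":[0.06,0,0.25],"delta_rot":[0,0,0]},{"hand":34,"slide":[0,0,0.2],"delta_rot":[0,0,0]},{"hand":34,"slide":[0,0,0.03],"delta_rot":[0,0,0]},{"hand":34,"slide":[0,0,0],"delta_rot":[0,0,0]}])

```text
t: 36.05
eef_pos: [0.6757, 0.0152, 0.1137]
tcp_rot: [-3.139, 0.001, 1.699]
force: [-1.1, -0.8, 0.7]
grip_width: 0.398
```

```bash
python3 plan.py .679 .0175 .1115 1.706; python3 snap.py pics/l2.png .682 .0175 .145 25
```

```text
t 36.05 pos [675.7  15.2 113.7] rpy [-3.139e+00  1.000e-03  1.699e+00] F [-1.1 -0.8  0.7] grip 0.398 q [-0.07  0.42 -0.02  1.13 -0.    1.37]
slide units now-frame [0.05 0.09 0.05] target-frame [0.05 0.09 0.05] rot units [-0.02  0.01 -0.05]
origin 294 177 K 12
```

View pics/l2.png

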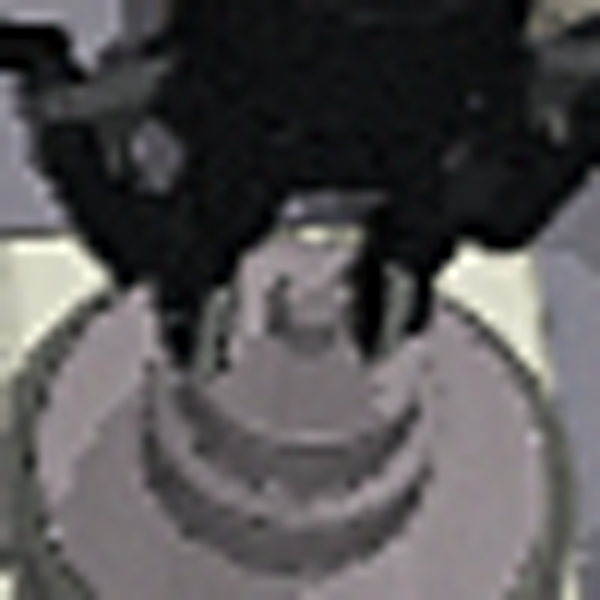

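Call:
play_rows(targets=[{"hand":34,"slide":[0.04,0.02,0.05],"delta_rot":[0,0,0]},{"hand":24,"slide":[0,0,0],"delta_rot":[0,0,0]},{"hand":8,"slide":[0,0,0],"delta_rot":[0,0,0]},{"hand":8,"slide":[0,0,0],"delta_rot":[0,0,0]},{"hand":8,"slide":[0,0,0],"delta_rot":[0,0,0]}])

```text
t: 36.6
eef_pos: [0.6787, 0.0172, 0.1133]
tcp_rot: [3.14, 0.002, 1.7]
force: [0.2, 0.5, -0.4]
grip_width: 0.151
```

Call:
play_rows(targets=[{"hand":8,"slide":[0,0,-0.2],"delta_rot":[0,0,0]},{"hand":8,"slide":[0,0,-0.4],"delta_rot":[0,0,0]},{"hand":8,"slide":[0,0,-0.6],"delta_rot":[0,0,0]},{"hand":8,"slide":[0,0,-0.2],"delta_rot":[0,0,0]}])

```text
t: 37.0
eef_pos: [0.6731, 0.0175, 0.1654]
tcp_rot: [-3.13, -0.0, 1.699]
force: [0.4, 0.0, -4.2]
grip_width: 0.151
```

```bash
python3 plan.py .551 .321 .15 1.706; python3 snap.py pics/l3.png .682 .0175 .145 30
```

```text
t 37.0 pos [673.1  17.5 165.4] rpy [-3.13  -0.     1.699] F [ 0.4  0.  -4.2] grip 0.151 q [-0.07  0.39  0.05  1.24 -0.    1.37]
slide units now-frame [ 7.92 -2.05  0.41] target-frame [ 7.93 -2.    0.38] rot units [-0.08 -0.   -0.05]
origin 289 172 K 10
```

View pics/l3.png

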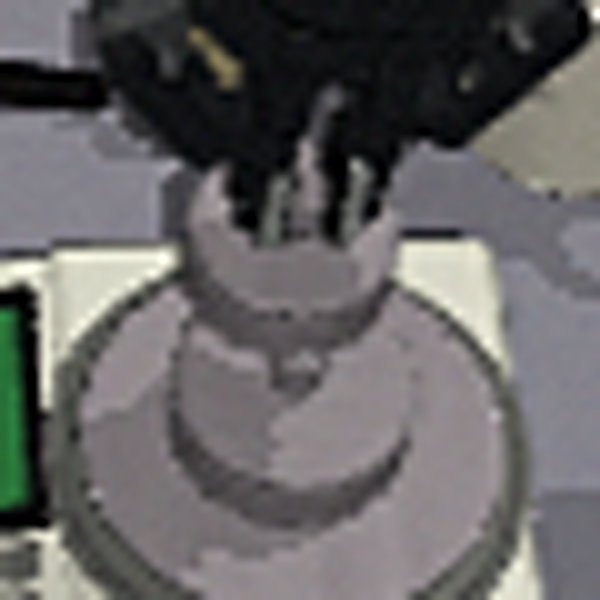

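Call:
play_rows(targets=[{"hand":8,"slide":[0.3,-0.1,-0.3],"delta_rot":[0,0,0]},{"hand":8,"slide":[0.6,-0.2,-0.1],"delta_rot":[0,0,0]},{"hand":8,"slide":[0.8,-0.22,0],"delta_rot":[0,0,0]},{"hand":8,"slide":[0.9,-0.25,0],"delta_rot":[0,0,0]},{"hand":8,"slide":[0.9,-0.25,0],"delta_rot":[0,0,0]},{"hand":8,"slide":[0.9,-0.25,0],"delta_rot":[0,0,0]},{"hand":8,"slide":[0.9,-0.25,0],"delta_rot":[0,0,0]},{"hand":8,"slide":[0.9,-0.22,0],"delta_rot":[0,0,0]},{"hand":8,"slide":[0.7,-0.2,0.1],"delta_rot":[0,0,0]},{"hand":8,"slide":[0.4,-0.1,0.3],"delta_rot":[0,0,0]}])

```text
t: 38.05
eef_pos: [0.5412, 0.3099, 0.1653]
tcp_rot: [-3.118, -0.004, 1.696]
force: [0.0, -0.5, -4.1]
grip_width: 0.151
```

```bash
python3 plan.py .551 .321 .1 1.706
```

```text
t 38.05 pos [541.2 309.9 165.3] rpy [-3.118 -0.004  1.696] F [ 0.  -0.5 -4.1] grip 0.151 q [ 0.41  0.31 -0.06  1.22  0.01  1.86]
slide units now-frame [0.24 0.32 1.63] target-frame [0.24 0.28 1.63] rot units [-0.17 -0.03 -0.07]
```

Call:
play_rows(targets=[{"hand":8,"slide":[0.15,0.28,0.3],"delta_rot":[-0.17,-0.03,-0.07]},{"hand":8,"slide":[0,0,0.6],"delta_rot":[0,0,0]},{"hand":8,"slide":[0,0,0.6],"delta_rot":[0,0,0]},{"hand":8,"slide":[0,0,0.2],"delta_rot":[0,0,0]},{"hand":8,"slide":[0,0,0],"delta_rot":[0,0,0]}])

```text
t: 38.55
eef_pos: [0.5414, 0.3231, 0.0924]
tcp_rot: [-3.132, -0.0, 1.716]
force: [-0.5, 0.5, -3.3]
grip_width: 0.147
```

```bash
python3 plan.py .551 .321 .06 1.706; python3 snap.py pics/l4.png .552 .321 .04 25
```

```text
t 38.55 pos [541.4 323.1  92.4] rpy [-3.132 -0.     1.716] F [-0.5  0.5 -3.3] grip 0.147 q [ 0.43  0.37 -0.15  1.07  0.    1.86]
slide units now-frame [-0.09  0.24  0.81] target-frame [-0.09  0.23  0.81] rot units [-0.07 -0.    0.07]
origin 247 119 K 12
```

View pics/l4.png

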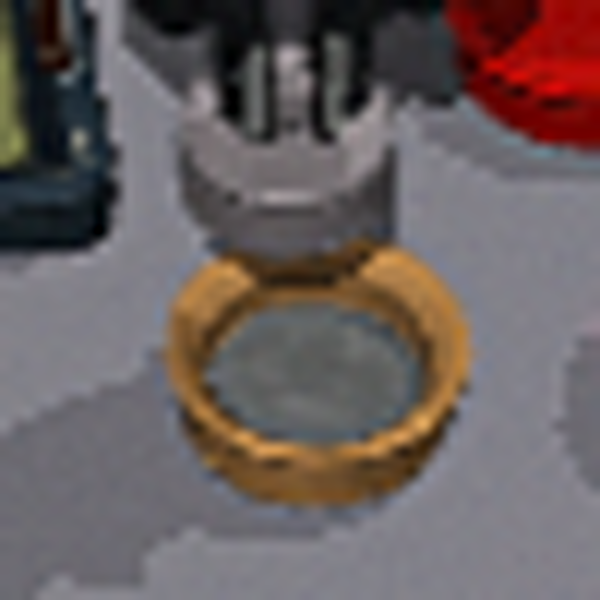

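Call:
play_rows(targets=[{"hand":8,"slide":[-0.06,0.21,0.2],"delta_rot":[-0.07,0,0.07]},{"hand":8,"slide":[0,0,0.3],"delta_rot":[0,0,0]},{"hand":8,"slide":[0,0,0.25],"delta_rot":[0,0,0]},{"hand":8,"slide":[0,0,0],"delta_rot":[0,0,0]},{"hand":8,"slide":[0,0,0],"delta_rot":[0,0,0]}])

```text
t: 39.1
eef_pos: [0.5539, 0.3226, 0.064]
tcp_rot: [3.134, -0.002, 1.704]
force: [-0.2, 0.2, -4.3]
grip_width: 0.15
```

```bash
python3 plan.py .551 .321 .04 1.706; python3 snap.py pics/l5.png .552 .321 .04 25
```

```text
t 39.1 pos [553.9 322.6  64. ] rpy [ 3.134e+00 -2.000e-03  1.704e+00] F [-0.2  0.2 -4.3] grip 0.15 q [ 0.43  0.4  -0.17  1.    0.    1.86]
slide units now-frame [-0.03 -0.08  0.6 ] target-frame [-0.03 -0.08  0.6 ] rot units [ 0.05 -0.02 -0.02]
origin 247 119 K 12
```

View pics/l5.png

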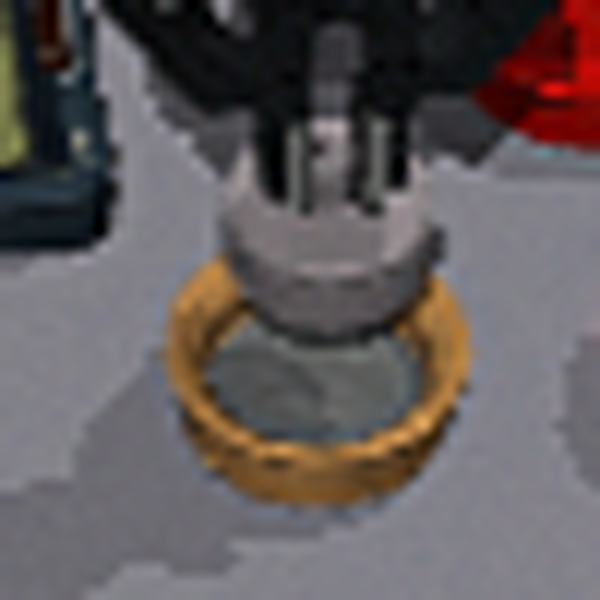

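Call:
play_rows(targets=[{"hand":8,"slide":[-0.03,-0.08,0.15],"delta_rot":[0.05,0,0]},{"hand":8,"slide":[0,0,0.25],"delta_rot":[0,0,0]},{"hand":8,"slide":[0,0,0.1],"delta_rot":[0,0,0]},{"hand":8,"slide":[0,0,0],"delta_rot":[0,0,0]}])

```text
t: 39.55
eef_pos: [0.5509, 0.321, 0.043]
tcp_rot: [3.141, -0.003, 1.704]
force: [-0.6, -0.0, -4.3]
grip_width: 0.151
```

```bash
python3 plan.py .551 .321 .015 1.706; python3 snap.py pics/l6.png .552 .321 .04 25
```

```text
t 39.55 pos [550.9 321.   43. ] rpy [ 3.141e+00 -3.000e-03  1.704e+00] F [-0.6 -0.  -4.3] grip 0.151 q [ 0.43  0.42 -0.19  0.96  0.    1.86]
slide units now-frame [-0.   0.   0.7] target-frame [-0.   0.   0.7] rot units [ 0.   -0.02 -0.02]
origin 247 119 K 12
```

View pics/l6.png

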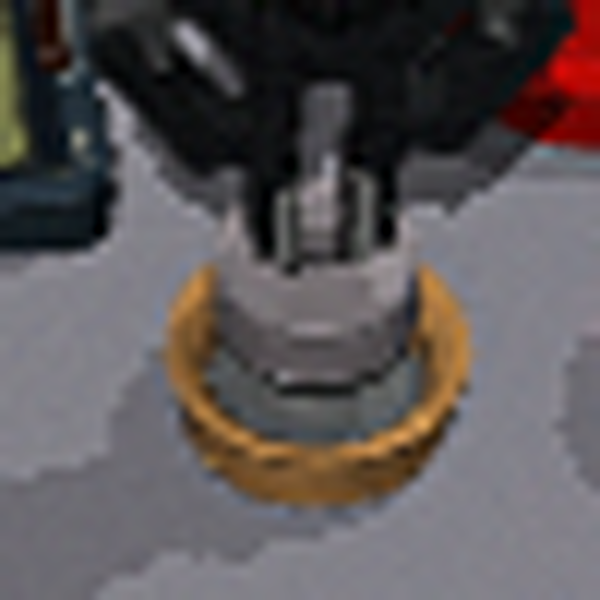

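Call:
play_rows(targets=[{"hand":8,"slide":[0,0.02,0.2],"delta_rot":[0,0,0]},{"hand":8,"slide":[0,0,0.2],"delta_rot":[0,0,0]},{"hand":8,"slide":[0,0,0.1],"delta_rot":[0,0,0]},{"hand":8,"slide":[0,0,0],"delta_rot":[0,0,0]}])

```text
t: 40.0
eef_pos: [0.5522, 0.3215, 0.0217]
tcp_rot: [3.14, -0.003, 1.704]
force: [-0.0, -0.4, -3.7]
grip_width: 0.146
```

```bash
python3 plan.py .551 .321 .0133 1.706; python3 snap.py pics/l7.png .552 .321 .04 25
```

```text
t 40.0 pos [552.2 321.5  21.7] rpy [ 3.140e+00 -3.000e-03  1.704e+00] F [-0.  -0.4 -3.7] grip 0.146 q [ 0.42  0.44 -0.2   0.92  0.    1.86]
slide units now-frame [-0.01 -0.03  0.21] target-frame [-0.01 -0.03  0.21] rot units [ 0.01 -0.02 -0.02]
origin 247 119 K 12
```

View pics/l7.png

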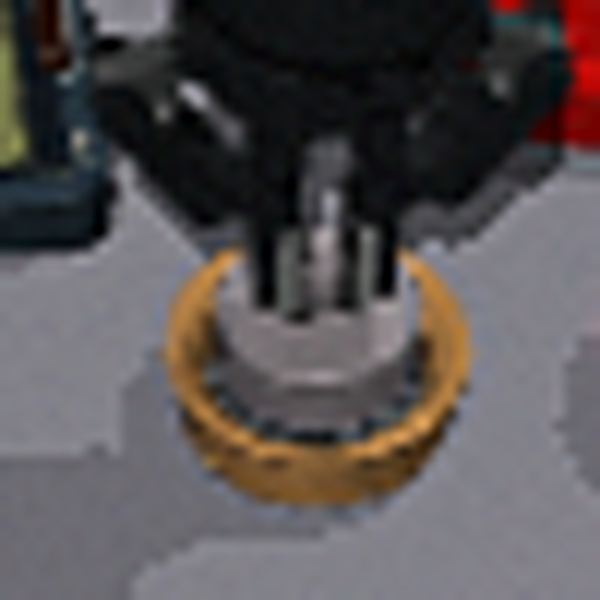

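Call:
play_rows(targets=[{"hand":8,"slide":[0,0,0.1],"delta_rot":[0,0,0]},{"hand":8,"slide":[0,0,0.05],"delta_rot":[0,0,0]},{"hand":8,"slide":[0,0,0],"delta_rot":[0,0,0]}])

```text
t: 40.35
eef_pos: [0.5528, 0.3218, 0.0159]
tcp_rot: [3.139, -0.003, 1.704]
force: [-0.3, 0.4, -3.8]
grip_width: 0.151
```

Call:
play_rows(targets=[{"hand":8,"slide":[0,0,0.05],"delta_rot":[0,0,0]},{"hand":8,"slide":[0,0,0.02],"delta_rot":[0,0,0]}])

```text
t: 40.55
eef_pos: [0.5531, 0.322, 0.0134]
tcp_rot: [3.138, -0.004, 1.704]
force: [-0.4, 0.2, -3.5]
grip_width: 0.151
```

Call:
play_rows(targets=[{"hand":8,"slide":[0,0,0.04],"delta_rot":[0,0,0]},{"hand":8,"slide":[0,0,0.02],"delta_rot":[0,0,0]}])

```text
t: 40.75
eef_pos: [0.5535, 0.3222, 0.0131]
tcp_rot: [3.138, -0.004, 1.704]
force: [-2.4, -2.1, -0.2]
grip_width: 0.148
```

Resting (z 0.0131 against 0.0133 predicted). Releasing.

Call:
play_rows(targets=[{"hand":8,"slide":[0,0,0.02],"delta_rot":[0,0,0]},{"hand":30,"slide":[0,0,0],"delta_rot":[0,0,0]},{"hand":30,"slide":[0,0,0],"delta_rot":[0,0,0]},{"hand":30,"slide":[0,0,-0.1],"delta_rot":[0,0,0]},{"hand":30,"slide":[0,0,-0.4],"delta_rot":[0,0,0]},{"hand":34,"slide":[0,0,-0.9],"delta_rot":[0,0,0]},{"hand":34,"slide":[0,0,-0.9],"delta_rot":[0,0,0]},{"hand":34,"slide":[0,0,-0.9],"delta_rot":[0,0,0]},{"hand":34,"slide":[-0.2,0,-0.6],"delta_rot":[0,0,0]}])

```text
t: 41.65
eef_pos: [0.5542, 0.3141, 0.172]
tcp_rot: [3.136, -0.004, 1.705]
force: [0.0, 0.1, 0.0]
grip_width: 0.398
```

```bash
python3 plan.py .678 .0175 .13 1.706; python3 snap.py pics/l8.png .552 .321 .04 25
```

```text
t 41.65 pos [554.2 314.1 172. ] rpy [ 3.136 -0.004  1.705] F [0.  0.1 0. ] grip 0.398 q [ 0.41  0.31 -0.05  1.2   0.    1.85]
slide units now-frame [-7.77  2.07  1.03] target-frame [-7.77  2.07  1.05] rot units [ 0.04 -0.03 -0.01]
origin 247 119 K 12
```

View pics/l8.png

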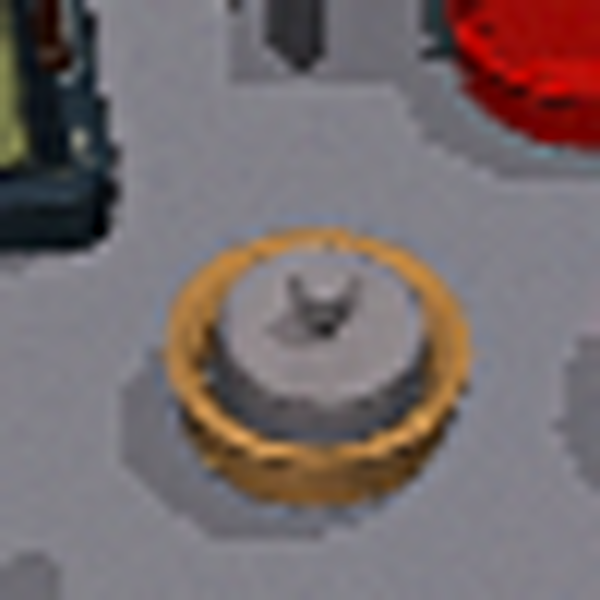

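Call:
play_rows(targets=[{"hand":34,"slide":[-0.5,0.1,0],"delta_rot":[0,0,0]},{"hand":34,"slide":[-0.95,0.25,0],"delta_rot":[0,0,0]},{"hand":34,"slide":[-0.95,0.25,0],"delta_rot":[0,0,0]},{"hand":34,"slide":[-0.95,0.25,0],"delta_rot":[0,0,0]},{"hand":34,"slide":[-0.95,0.25,0],"delta_rot":[0,0,0]},{"hand":34,"slide":[-0.95,0.25,0],"delta_rot":[0,0,0]},{"hand":34,"slide":[-0.95,0.25,0],"delta_rot":[0,0,0]},{"hand":34,"slide":[-0.8,0.22,0],"delta_rot":[0,0,0]},{"hand":34,"slide":[-0.4,0.15,0.2],"delta_rot":[0,0,0]},{"hand":34,"slide":[0,0,0],"delta_rot":[0,0,0]}])

```text
t: 42.7
eef_pos: [0.6868, 0.0231, 0.1871]
tcp_rot: [3.101, -0.007, 1.707]
force: [-0.6, 0.4, -0.9]
grip_width: 0.395
```

```bash
python3 plan.py .677 .0175 .11 1.706
```

```text
t 42.7 pos [686.8  23.1 187.1] rpy [ 3.101 -0.007  1.707] F [-0.6  0.4 -0.9] grip 0.395 q [-0.07  0.37  0.06  1.23  0.02  1.37]
slide units now-frame [-0.12 -0.34  1.91] target-frame [-0.1  -0.26  1.93] rot units [ 0.29 -0.05  0.01]
```

Call:
play_rows(targets=[{"hand":34,"slide":[-0.1,-0.25,0.3],"delta_rot":[0.29,-0.05,0]},{"hand":34,"slide":[0,0,0.6],"delta_rot":[0,0,0]},{"hand":34,"slide":[0,0,0.6],"delta_rot":[0,0,0]},{"hand":34,"slide":[0,0,0.15],"delta_rot":[0,0,0]},{"hand":34,"slide":[0,0,0],"delta_rot":[0,0,0]}])

```text
t: 43.2
eef_pos: [0.6736, 0.0232, 0.1175]
tcp_rot: [-3.132, -0.001, 1.713]
force: [-0.3, -0.3, 1.0]
grip_width: 0.396
```

```bash
python3 plan.py .677 .0175 .0875 1.706; python3 snap.py pics/x1.png .682 .0175 .12 25
```

```text
t 43.2 pos [673.6  23.2 117.5] rpy [-3.132e+00 -1.000e-03  1.713e+00] F [-0.3 -0.3  1. ] grip 0.396 q [-0.06  0.42 -0.01  1.15 -0.    1.37]
slide units now-frame [-0.16  0.07  0.75] target-frame [-0.15  0.07  0.75] rot units [-0.07 -0.01  0.05]
origin 293 182 K 12
```

View pics/x1.png

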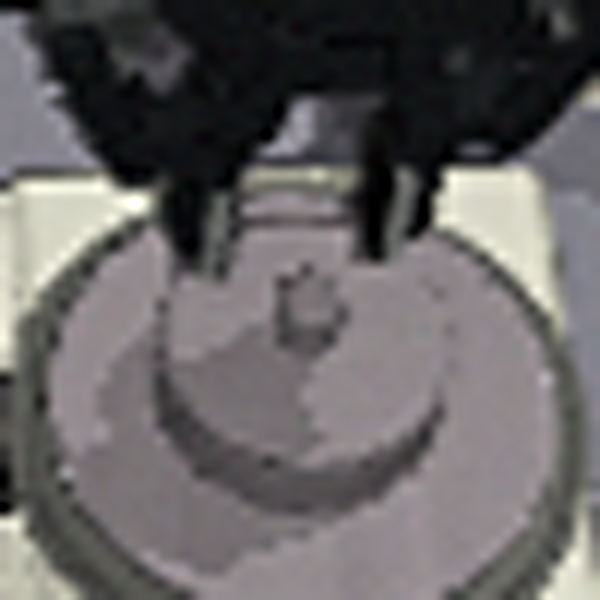

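Call:
play_rows(targets=[{"hand":34,"slide":[-0.15,0.07,0.2],"delta_rot":[-0.07,0,0.05]},{"hand":34,"slide":[0,0,0.25],"delta_rot":[0,0,0]},{"hand":34,"slide":[0,0,0.18],"delta_rot":[0,0,0]},{"hand":34,"slide":[0,0,0],"delta_rot":[0,0,0]}])

```text
t: 43.65
eef_pos: [0.6793, 0.0182, 0.0937]
tcp_rot: [3.136, -0.0, 1.707]
force: [-0.5, -0.2, -0.5]
grip_width: 0.396
```

```bash
python3 plan.py .677 .0175 .0865 1.706; python3 snap.py pics/x2.png .682 .0175 .12 25
```

```text
t 43.65 pos [679.3  18.2  93.7] rpy [ 3.136 -0.     1.707] F [-0.5 -0.2 -0.5] grip 0.396 q [-0.07  0.44 -0.04  1.09  0.    1.37]
slide units now-frame [-0.01 -0.06  0.18] target-frame [-0.01 -0.06  0.18] rot units [ 0.04 -0.    0.01]
origin 293 182 K 12
```

View pics/x2.png

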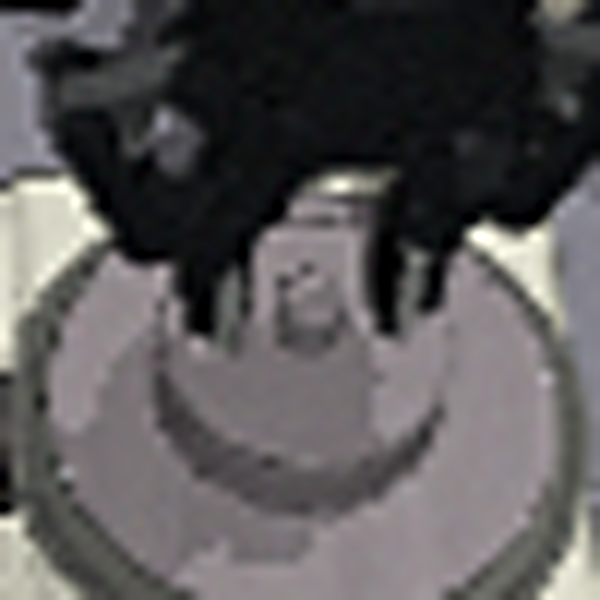

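Call:
play_rows(targets=[{"hand":34,"slide":[0,-0.05,0.1],"delta_rot":[0.04,0,0]},{"hand":34,"slide":[0,0,0.06],"delta_rot":[0,0,0]},{"hand":34,"slide":[0,0,0],"delta_rot":[0,0,0]}])

```text
t: 44.0
eef_pos: [0.6783, 0.0177, 0.0883]
tcp_rot: [3.14, -0.0, 1.707]
force: [-0.6, 0.7, -0.3]
grip_width: 0.397
```

```bash
python3 plan.py .677 .0175 .0865 1.706
```

```text
t 44.0 pos [678.3  17.7  88.3] rpy [ 3.14  -0.     1.707] F [-0.6  0.7 -0.3] grip 0.397 q [-0.07  0.44 -0.04  1.08  0.    1.37]
slide units now-frame [-0.   -0.03  0.04] target-frame [-0.   -0.03  0.04] rot units [ 0.01 -0.    0.  ]
```

Call:
play_rows(targets=[{"hand":34,"slide":[0,-0.01,0.05],"delta_rot":[0,0,0]},{"hand":24,"slide":[0,0,0],"delta_rot":[0,0,0]},{"hand":8,"slide":[0,0,0],"delta_rot":[0,0,0]},{"hand":8,"slide":[0,0,0],"delta_rot":[0,0,0]},{"hand":8,"slide":[0,0,0],"delta_rot":[0,0,0]}])

```text
t: 44.5
eef_pos: [0.6794, 0.0177, 0.0871]
tcp_rot: [3.137, 0.0, 1.707]
force: [1.2, 0.5, 0.1]
grip_width: 0.154
```

Call:
play_rows(targets=[{"hand":8,"slide":[0,0,-0.2],"delta_rot":[0,0,0]},{"hand":8,"slide":[0,0,-0.4],"delta_rot":[0,0,0]},{"hand":8,"slide":[0,0,-0.6],"delta_rot":[0,0,0]},{"hand":8,"slide":[0,0,-0.2],"delta_rot":[0,0,0]}])

```text
t: 44.9
eef_pos: [0.6707, 0.018, 0.1367]
tcp_rot: [-3.126, -0.003, 1.707]
force: [1.2, 0.0, -5.4]
grip_width: 0.153
```

```bash
python3 plan.py .4165 .184 .15 1.706; python3 snap.py pics/x3.png .682 .0175 .13 30
```

```text
t 44.9 pos [670.7  18.  136.7] rpy [-3.126e+00 -3.000e-03  1.707e+00] F [ 1.2  0.  -5.4] grip 0.153 q [-0.07  0.41  0.01  1.19 -0.    1.37]
slide units now-frame [ 4.97 -5.74 -0.23] target-frame [ 4.97 -5.74 -0.33] rot units [-0.11 -0.02  0.  ]
origin 289 175 K 10
```

View pics/x3.png

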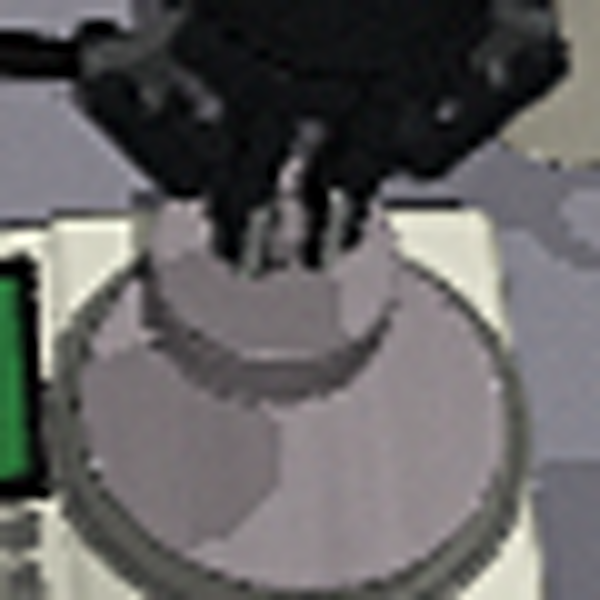

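Call:
play_rows(targets=[{"hand":8,"slide":[0.2,-0.2,-0.2],"delta_rot":[-0.1,0,0]},{"hand":8,"slide":[0.4,-0.45,-0.1],"delta_rot":[0,0,0]},{"hand":8,"slide":[0.5,-0.6,0],"delta_rot":[0,0,0]},{"hand":8,"slide":[0.55,-0.65,0],"delta_rot":[0,0,0]},{"hand":8,"slide":[0.55,-0.65,0],"delta_rot":[0,0,0]},{"hand":8,"slide":[0.55,-0.65,0],"delta_rot":[0,0,0]},{"hand":8,"slide":[0.55,-0.65,0],"delta_rot":[0,0,0]},{"hand":8,"slide":[0.55,-0.65,0],"delta_rot":[0,0,0]},{"hand":8,"slide":[0.5,-0.55,0],"delta_rot":[0,0,0]},{"hand":8,"slide":[0.3,-0.3,0.1],"delta_rot":[0,0,0]}])

```text
t: 45.95
eef_pos: [0.4152, 0.1749, 0.1337]
tcp_rot: [-3.119, -0.003, 1.701]
force: [0.6, -0.3, -5.7]
grip_width: 0.149
```

```bash
python3 plan.py .4165 .184 .08 1.706
```

```text
t 45.95 pos [415.2 174.9 133.7] rpy [-3.119e+00 -3.000e-03  1.701e+00] F [ 0.6 -0.3 -5.7] grip 0.149 q [ 0.25  0.03 -0.47  1.09  0.01  1.69]
slide units now-frame [0.22 0.09 1.34] target-frame [0.22 0.06 1.34] rot units [-0.16 -0.02 -0.03]
```

Call:
play_rows(targets=[{"hand":8,"slide":[0.1,0.06,0.3],"delta_rot":[-0.16,0,0]},{"hand":8,"slide":[0,0,0.5],"delta_rot":[0,0,0]},{"hand":8,"slide":[0,0,0.4],"delta_rot":[0,0,0]},{"hand":8,"slide":[0,0,0],"delta_rot":[0,0,0]},{"hand":8,"slide":[0,0,0],"delta_rot":[0,0,0]}])

```text
t: 46.45
eef_pos: [0.4063, 0.1793, 0.0796]
tcp_rot: [-3.13, -0.002, 1.706]
force: [0.9, 0.1, -5.4]
grip_width: 0.148
```

```bash
python3 plan.py .4165 .184 .055 1.706; python3 snap.py pics/x4.png .4175 .184 .04 25
```

```text
t 46.45 pos [406.3 179.3  79.6] rpy [-3.130e+00 -2.000e-03  1.706e+00] F [ 0.9  0.1 -5.4] grip 0.148 q [ 0.27  0.07 -0.56  0.95  0.    1.7 ]
slide units now-frame [0.08 0.28 0.61] target-frame [0.08 0.27 0.62] rot units [-0.08 -0.01  0.  ]
origin 205 151 K 12
```

View pics/x4.png

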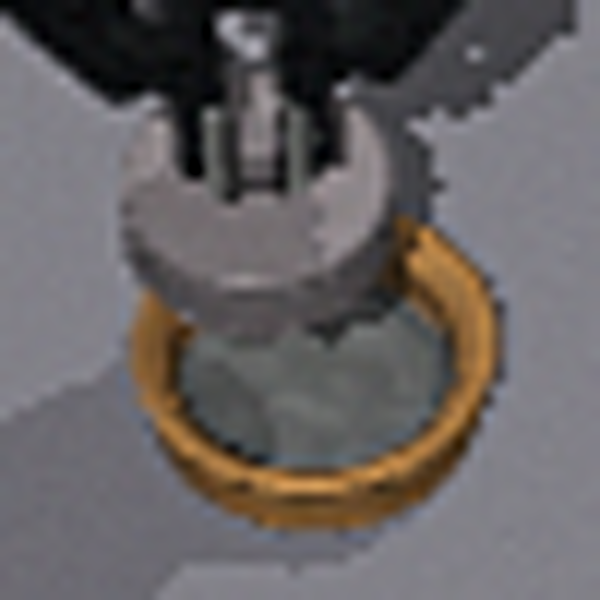

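Call:
play_rows(targets=[{"hand":8,"slide":[0.07,0.26,0.1],"delta_rot":[-0.08,0,0]},{"hand":8,"slide":[0,0,0.25],"delta_rot":[0,0,0]},{"hand":8,"slide":[0,0,0.15],"delta_rot":[0,0,0]},{"hand":8,"slide":[0,0,0],"delta_rot":[0,0,0]},{"hand":8,"slide":[0,0,0],"delta_rot":[0,0,0]}])

```text
t: 47.0
eef_pos: [0.4198, 0.1842, 0.0598]
tcp_rot: [3.137, -0.002, 1.705]
force: [0.2, -0.3, -5.9]
grip_width: 0.147
```

```bash
python3 plan.py .4165 .184 .038 1.706; python3 snap.py pics/x5.png .4175 .184 .04 25
```

```text
t 47.0 pos [419.8 184.2  59.8] rpy [ 3.137e+00 -2.000e-03  1.705e+00] F [ 0.2 -0.3 -5.9] grip 0.147 q [ 0.27  0.11 -0.56  0.89  0.    1.71]
slide units now-frame [ 0.01 -0.08  0.55] target-frame [ 0.01 -0.08  0.55] rot units [ 0.03 -0.02 -0.01]
origin 205 151 K 12
```

View pics/x5.png

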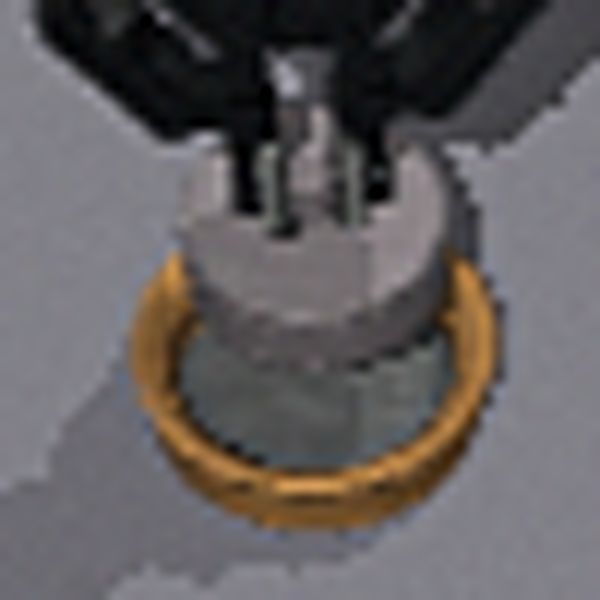

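Call:
play_rows(targets=[{"hand":8,"slide":[0,-0.06,0.1],"delta_rot":[0.03,0,0]},{"hand":8,"slide":[0,0,0.2],"delta_rot":[0,0,0]},{"hand":8,"slide":[0,0,0.15],"delta_rot":[0,0,0]},{"hand":8,"slide":[0,0,0],"delta_rot":[0,0,0]}])

```text
t: 47.45
eef_pos: [0.4175, 0.1839, 0.0408]
tcp_rot: [3.141, -0.002, 1.705]
force: [-1.3, -1.0, -6.9]
grip_width: 0.155
```

```bash
python3 plan.py .4165 .184 .0131 1.706; python3 snap.py pics/x6.png .4175 .184 .04 25
```

```text
t 47.45 pos [417.5 183.9  40.8] rpy [ 3.141e+00 -2.000e-03  1.705e+00] F [-1.3 -1.  -6.9] grip 0.155 q [ 0.27  0.13 -0.59  0.85  0.    1.71]
slide units now-frame [ 0.   -0.02  0.69] target-frame [ 0.01 -0.02  0.69] rot units [ 0.01 -0.02 -0.01]
origin 205 151 K 12
```

View pics/x6.png

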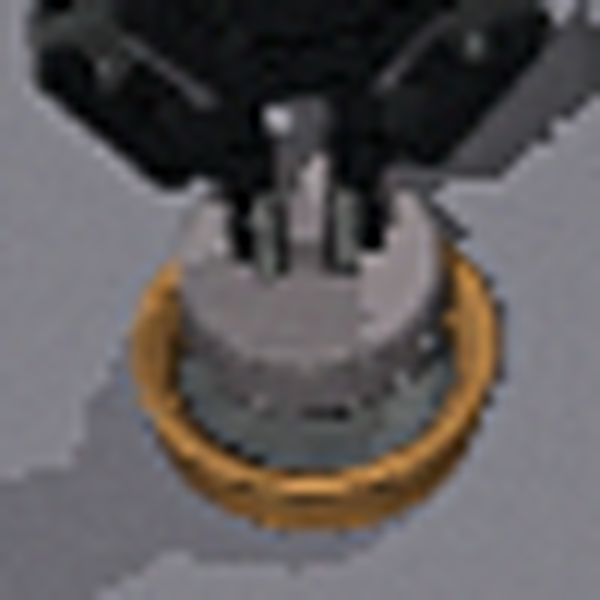

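Call:
play_rows(targets=[{"hand":8,"slide":[0,0,0.15],"delta_rot":[0,0,0]},{"hand":8,"slide":[0,0,0.15],"delta_rot":[0,0,0]},{"hand":8,"slide":[0,0,0.1],"delta_rot":[0,0,0]},{"hand":8,"slide":[0,0,0],"delta_rot":[0,0,0]}])

```text
t: 47.9
eef_pos: [0.4181, 0.1841, 0.0239]
tcp_rot: [3.14, -0.002, 1.705]
force: [0.0, -0.4, -7.9]
grip_width: 0.149
```

```bash
python3 plan.py .4165 .184 .0131 1.706; python3 snap.py pics/x7.png .4175 .184 .04 25
```

```text
t 47.9 pos [418.1 184.1  23.9] rpy [ 3.140e+00 -2.000e-03  1.705e+00] F [ 0.  -0.4 -7.9] grip 0.149 q [ 0.27  0.16 -0.6   0.81  0.    1.71]
slide units now-frame [ 0.   -0.04  0.27] target-frame [ 0.   -0.04  0.27] rot units [ 0.01 -0.02 -0.01]
origin 205 151 K 12
```

View pics/x7.png

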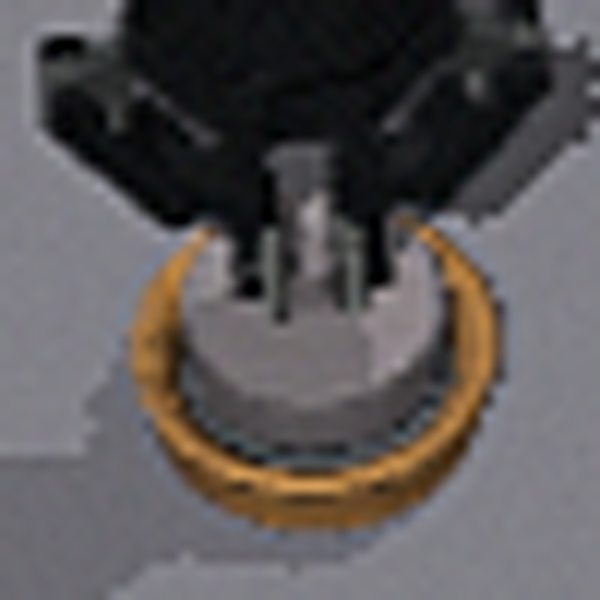

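Call:
play_rows(targets=[{"hand":8,"slide":[0,-0.02,0.12],"delta_rot":[0,0,0]},{"hand":8,"slide":[0,0,0.06],"delta_rot":[0,0,0]},{"hand":8,"slide":[0,0,0],"delta_rot":[0,0,0]}])

```text
t: 48.25
eef_pos: [0.418, 0.1842, 0.0167]
tcp_rot: [3.138, -0.003, 1.705]
force: [0.6, 0.1, -6.5]
grip_width: 0.149
```

Call:
play_rows(targets=[{"hand":8,"slide":[0,0,0.05],"delta_rot":[0,0,0]},{"hand":8,"slide":[0,0,0.02],"delta_rot":[0,0,0]}])

```text
t: 48.45
eef_pos: [0.4182, 0.1843, 0.0139]
tcp_rot: [3.138, -0.003, 1.705]
force: [-0.1, -0.3, -6.3]
grip_width: 0.146
```

Call:
play_rows(targets=[{"hand":8,"slide":[0,0,0.04],"delta_rot":[0,0,0]},{"hand":8,"slide":[0,0,0.02],"delta_rot":[0,0,0]}])

```text
t: 48.65
eef_pos: [0.4185, 0.1845, 0.013]
tcp_rot: [3.138, -0.003, 1.705]
force: [-4.0, -1.4, 5.7]
grip_width: 0.15
```

Contact at the predicted height. Releasing and backing off.

Call:
play_rows(targets=[{"hand":8,"slide":[0,0,0],"delta_rot":[0,0,0]},{"hand":30,"slide":[0,0,0],"delta_rot":[0,0,0]},{"hand":30,"slide":[0,0,0],"delta_rot":[0,0,0]},{"hand":30,"slide":[0,0,-0.1],"delta_rot":[0,0,0]},{"hand":30,"slide":[0,0,-0.4],"delta_rot":[0,0,0]},{"hand":34,"slide":[0,0,-0.9],"delta_rot":[0,0,0]},{"hand":34,"slide":[0,0,-0.9],"delta_rot":[0,0,0]},{"hand":34,"slide":[0,0,-0.9],"delta_rot":[0,0,0]},{"hand":34,"slide":[0.5,0,-0.6],"delta_rot":[0,0,0]},{"hand":34,"slide":[0.9,0,0],"delta_rot":[0,0,0]}])

```text
t: 49.65
eef_pos: [0.4164, 0.2399, 0.1767]
tcp_rot: [3.124, -0.005, 1.699]
force: [0.7, -0.0, -0.5]
grip_width: 0.397
```

Call:
play_rows(targets=[{"hand":34,"slide":[0.9,0.2,0],"delta_rot":[0,0,0]},{"hand":34,"slide":[0.9,0.2,0],"delta_rot":[0,0,0]},{"hand":34,"slide":[0.9,0.2,0],"delta_rot":[0,0,0]},{"hand":34,"slide":[0.9,0.2,0],"delta_rot":[0,0,0]},{"hand":34,"slide":[0.9,0,0],"delta_rot":[0,0,0]},{"hand":34,"slide":[0.3,0,0],"delta_rot":[0,0,0]},{"hand":34,"slide":[0,0,0],"delta_rot":[0,0,0]}])

```text
t: 50.35
eef_pos: [0.4284, 0.4487, 0.1878]
tcp_rot: [3.106, -0.014, 1.701]
force: [-0.3, 0.0, -0.6]
grip_width: 0.4
```

```bash
python3 plan.py; python3 snap.py pics/z1.png .4527 .03 .03 25; python3 - <<'E'
from h import *
im=cams.get_image("top")[:,:,::-1].copy();cv2.imwrite('pics/z_top.png',im)
s=cv2.imread('pics/z1_f.png')
def crop(n,im,X,h=20,K=10):
    u,v=map(int,proj(n,X));return cv2.resize(im[v-h:v+h,u-h:u+h],(390,390),interpolation=cv2.INTER_CUBIC)
cv2.imwrite('pics/z2.png',np.hstack([crop('side',s,(.4527,.002,.025)),crop('top',im,(.4527,.002,.025))]))
cv2.imwrite('pics/z3.png',np.hstack([crop('side',s,(.4175,.184,.03)),crop('top',im,(.4175,.184,.03))]))
E
```

```text
t 50.35 pos [428.4 448.7 187.8] rpy [ 3.106 -0.014  1.701] F [-0.3  0.  -0.6] grip 0.4 q [ 0.71  0.25 -0.1   1.19 -0.01  2.15]
origin 214 194 K 12
```

View pics/z2.png

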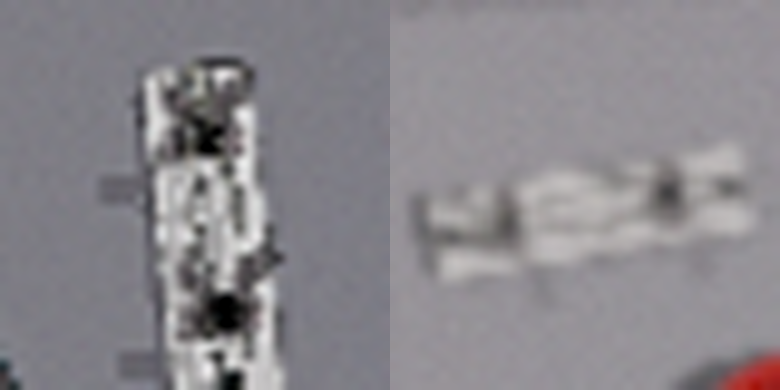

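View pics/z3.png

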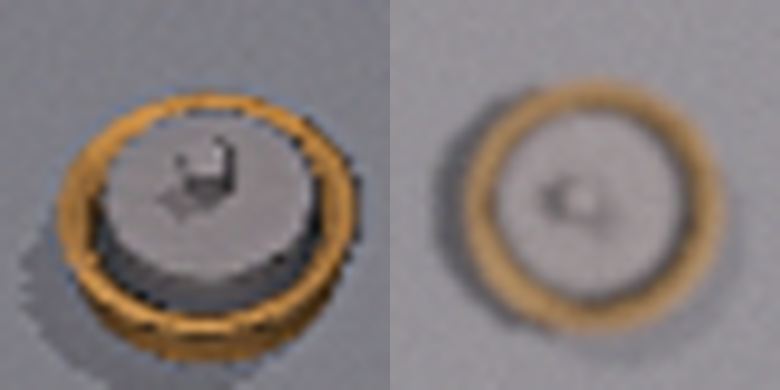

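View pics/z1_f.png

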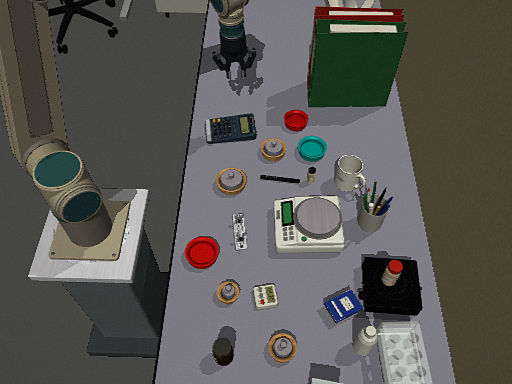

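```bash
python3 - <<'E'
from h import *
x,y,th=.4527,.002,.135
tiles=[]
for f0,f1,n,h in(('pics/side0.png','pics/z1_f.png','side',24),('pics/top0.png','pics/z_top.png','top',21)):
    u,v=map(int,proj(n,(x,y,.02)));K=390/(2*h)
    row=[]
    for f,zz in((f0,None),(f1,None),(f1,.016)):
        im=cv2.imread(f);o=cv2.resize(im[v-h:v+h,u-h:u+h],(390,390),interpolation=cv2.INTER_CUBIC);o=cv2.convertScaleAbs(o,alpha=.85)
        if zz:
            c,s=np.cos(th),np.sin(th)
            for z,col in((zz+.009,(0,0,255)),(.036,(0,255,0))):
                q=(np.array([proj(n,(x+c*a-s*b,y+s*a+c*b,z)) for a,b in((-.006,-.061),(.006,-.061),(.006,.057),(-.006,.057))])-[u-h,v-h]+.5)*K
                cv2.polylines(o,[q.astype(np.int32)],True,col,1)
        row.append(o)
    tiles.append(np.hstack(row))
cv2.imwrite('pics/z4.png',cv2.resize(np.vstack(tiles),(800,533)))
E
```

```text
(no output)
```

View pics/z4.png

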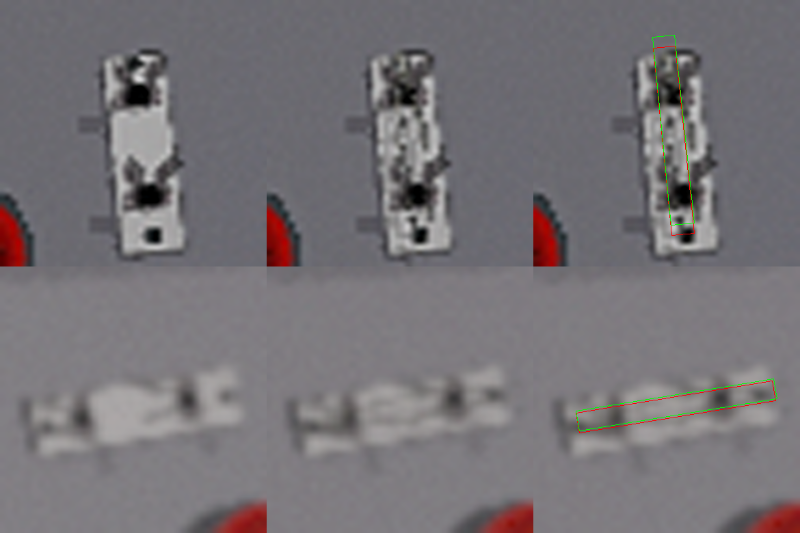

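```bash
python3 - <<'E'
from cell import env,close_job
import numpy as np
s=env.state();print(s['t'],np.abs(s['qd']).max(),s['force'])
print(close_job())
E
```

```text
50.45 0.020081102871878562 [-0.52657545  0.28174614 -0.05323832]
the job is handed in; nothing more can be done
None
```

I pressed the forceps into both rail clips and lowered all four weights into their own wooden cases. I handed the job in at t ≈ 50 s of the 128 s allowed.

**Weights:** The last camera pictures show each weight upright and roughly centred in its case. Each one touched down within 1 mm of the height I predicted for its case floor, and I released only after that contact. I used the top camera only for the largest case; the other three were checked in side views.

**Forceps:** The force showed the snap. It was about 3 N at the waist, dropped to near zero, then met a hard stop of 26 N at the predicted seat height. The final pictures agree: the forceps lie along the rail, low between the clips. I did not measure each clip end separately, so full seating at both ends is inferred from that stop and the pictures.

**Disagreements:**
- **Fingertip position:** The fingertips measured about 26 mm behind the reported tool point, where `env.nose_length` says they are 11 mm ahead of it. My first grasp therefore closed on nothing above the forceps. I found the offset from the pictures, shadows and probing towards the table in a clear spot, though that probing never showed a clear contact force. The later grasps and contacts all matched it.
- **Grip readings:** The gripper reads about 2.5 mm narrower on gripped objects than their stated size.
- **Camera agreement:** The two cameras differ by about 1.5 to 2 mm in x, so I used their average.

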